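# Change over the tooling of a gang tool block

### The job

Change the lathe tooling over for the next job. First draw the worn turning tool out of the tool block and lay it flat in the blue used-tool tray; then slide every fresh turning tool lying on the bench tail first into a pocket of the block, fully home, one to a pocket. Stand every collet that is out on the bench upright in an empty bore of the collet rack, right down, and leave everything else on the bench where it is.

Things in the scene. Friction and masses are not known exactly. Their poses are not given: they have to be found in the camera images.
- block: Fixed steel tool block 200 mm long, 100 mm deep, top 91 mm above the bench, on a 15 mm gang plate. Origin on the bench under its middle; -x is the way the pocket mouths face, y along the row; front face at x = -50 mm. Three level blind pockets 64 mm apart, 27.5 mm square, 80 mm deep, 3 mm bevelled mouth, axes 53 mm above the bench.
- seat0 (a point): Centre of the closed inner end of pocket 0 of the block (block frame x = +30 mm, y = -64 mm, z = 53 mm), 80 mm in from its mouth along the block's x; its axes are the block's. Empty at the start.
- seat1 (a point): Centre of the closed inner end of pocket 1 of the block (block frame x = +30 mm, y = 0 mm, z = 53 mm), 80 mm in from its mouth along the block's x; its axes are the block's. The worn tool starts in this pocket.
- seat2 (a point): Centre of the closed inner end of pocket 2 of the block (block frame x = +30 mm, y = 64 mm, z = 53 mm), 80 mm in from its mouth along the block's x; its axes are the block's. Empty at the start.
- worn_tool: The worn turning tool, with a short narrowed nose; at the start fully home in the middle pocket of the block, insert up, 70 mm sticking out. 25 mm square shank, 150 mm long overall, 0.6 kg. Origin: centre of the underside; +x from the plain tail (x = -75 mm) to the cutting head (x = +75 mm), z up to the top face at 25 mm; bare shank from x = -75 to +43 mm.
- tool_a: A fresh turning tool lying insert-up on the bench, head 32 mm wide and 32 mm long (x = +43 to +75 mm) that sticks out 7 mm to -y. May be absent. 25 mm square shank, 150 mm long overall, 0.6 kg. Origin: centre of the underside; +x from the plain tail (x = -75 mm) to the cutting head (x = +75 mm), z up to the top face at 25 mm; bare shank from x = -75 to +43 mm.
- tool_a_tail (a point): Centre of the tail end face of tool_a (tool frame -75, 0, +12.5 mm).
- tool_b: A fresh turning tool lying insert-up on the bench, head 32 mm wide and 32 mm long (x = +43 to +75 mm) that sticks out 7 mm to +y. May be absent. 25 mm square shank, 150 mm long overall, 0.6 kg. Origin: centre of the underside; +x from the plain tail (x = -75 mm) to the cutting head (x = +75 mm), z up to the top face at 25 mm; bare shank from x = -75 to +43 mm.
- tool_b_tail (a point): Centre of the tail end face of tool_b (tool frame -75, 0, +12.5 mm).
- tool_c: A fresh turning tool lying insert-up on the bench, head with a narrow grooving blade, nowhere wider than the shank. May be absent. 25 mm square shank, 150 mm long overall, 0.6 kg. Origin: centre of the underside; +x from the plain tail (x = -75 mm) to the cutting head (x = +75 mm), z up to the top face at 25 mm; bare shank from x = -75 to +43 mm.
- tool_c_tail (a point): Centre of the tail end face of tool_c (tool frame -75, 0, +12.5 mm).
- tray: Blue shallow open tray for used tools, fixed: 160 mm (x) by 220 mm (y) by 35 mm high outside, 4 mm walls; its floor is 4 mm above the bench. Origin at the centre of its underside, z up.
- rack: Fixed wooden collet rack, 284 mm (x) by 76 mm (y) by 45 mm high, five places in a row along x, 56 mm apart; origin at the centre of its underside. The place at x = -112 mm already holds a collet that belongs there (part of the rack, top 98 mm above the bench); the other four are empty bores 34 mm wide, 37 mm deep, with a 2 mm bevel.
- bore1 (a point): Centre of the mouth of empty bore 1 of the rack, 45 mm above the bench (rack frame x = -56 mm).
- bore2 (a point): Centre of the mouth of empty bore 2 of the rack, 45 mm above the bench (rack frame x = 0 mm).
- bore3 (a point): Centre of the mouth of empty bore 3 of the rack, 45 mm above the bench (rack frame x = 56 mm).
- bore4 (a point): Centre of the mouth of empty bore 4 of the rack, 45 mm above the bench (rack frame x = 112 mm).
- collet_a: A steel spring collet standing on the bench on its tail, head up: 90 mm tall, body 32 mm in diameter with a bevelled tail, flaring to a head 42 mm in diameter over its top 16 mm. Origin at the centre of the tail end, z up to the head; about 0.3 kg. May be absent.
- collet_b: A steel spring collet standing on the bench on its tail, head up: 90 mm tall, body 32 mm in diameter with a bevelled tail, flaring to a head 42 mm in diameter over its top 16 mm. Origin at the centre of the tail end, z up to the head; about 0.3 kg. May be absent.
- collet_c: A steel spring collet standing on the bench on its tail, head up: 90 mm tall, body 32 mm in diameter with a bevelled tail, flaring to a head 42 mm in diameter over its top 16 mm. Origin at the centre of the tail end, z up to the head; about 0.3 kg. May be absent.
- collet_d: A steel spring collet standing on the bench on its tail, head up: 90 mm tall, body 32 mm in diameter with a bevelled tail, flaring to a head 42 mm in diameter over its top 16 mm. Origin at the centre of the tail end, z up to the head; about 0.3 kg. May be absent.
- insert_box: Small grey box of inserts, 75 x 50 x 23 mm, on the bench. Not part of the job; origin at the middle of its underside.
- brush: Bench brush lying on the robot's side of the tool block. Not part of the job; origin at the middle of its underside.
- screw_jar: Jar, 64 mm wide, 75 mm tall, near the far end of the tool block. Not part of the job; origin at the middle of its underside.
Things that resemble listed ones, but are neither listed nor needed, are in the scene too. What is shaped like the collet_c but red or yellow is not meant.

How it is judged:
By the outcome, as a careful person would: the job done as asked, in the order asked, and still so for the second after the job is handed in, with the robot touching nothing.
Of tool_a, tool_b, tool_c only 2 to 3 are there at a start; the rules pass over those that are not, and their reading is None.
Of collet_a, collet_b, collet_c, collet_d only 3 to 4 are there at a start; the rules pass over those that are not, and their reading is None.
At some moment in a run one of tool_a, tool_b, tool_c may be knocked a few centimetres aside while the robot is not near it.
It also fails if it takes over 210 s, if anything falls off the work surface, if the arm or the gripper's body presses on something with over 40 N, if the wrist force passes 120 N, or if a joint passes its speed limit or range.

### The arm

A 6-joint arm with a two-finger parallel gripper is mounted at the origin on the work surface. World frame = base frame: x ahead of the robot, y to its left, z up, the work surface at z = 0. Lengths are in mm, angles in degrees, forces in N, time in s.
With the tool pointing down it reaches from about 350 to 850 mm from the base axis. Payload 8.1 kg.
Tool frame: the origin (TCP) lies between the finger pads, 19 mm behind the fingertips; this is the grasp point; z points along the fingers, y is the direction in which the jaws open and shut (so a half turn about z gives the same grasp; the last joint's range is limited). The gripper opens to 85 mm and grips with 20 to 120 N. Pads are 22 mm wide; open, the fingers measure 114 mm over their backs; the gripper's body (76 mm by 85 mm) begins 54 mm behind the grasp point. The pads swing forward as they close: fully open they stand 13 mm farther back than shut.
Start: joints at [-75.997, 7.471, 85.268, -0, 87.261, -4.893], TCP at [194.332, -567.662, 249.992] pointing down, gripper open.
Joint ranges: [-169.43, 169.43], [-51.17, 129.36], [1.28, 143.12], [-76.62, 256.62], [0, 156.53], [-152.29, 152.29]. Speed limits (degrees/s): [136.94, 136.94, 159.86, 180, 180, 180].

### API

Orientations are given as [roll, pitch, yaw] about the fixed x, y, z axes, in that order (R = Rz(yaw) Ry(pitch) Rx(roll)).
In Python, from bench import * gives the robot as it stands.
- The arm moves only by the tool step_arm, never from a script. Its argument "plan" is a list of rows, each an object of numbers: "grip": the finger opening in cm, from 0 to 8.54; "tx", "ty", "tz": the shift along the tool's x, y, z in cm; "ax", "ay", "az": the turn, a rotation vector about the tool's x, y, z in degrees. In form: [{"grip": .., "tx": .., "ty": .., "tz": .., "ax": .., "ay": .., "az": ..}, ...]. A call has 1 to 8 rows; each row shifts and turns the commanded pose from where the row before left it, along the tool's axes as they then stand; what a row does not reach is not made up. A row lasts 1/12 s, in which the tool goes at most 41.7 mm and 7.16 degrees, less where a joint would pass 70% of its speed; a pose out of reach is approached as far as the arm can. A call with a gripper value outside its range is refused whole. The fingers move at their own pace and stop on an object; "newtons" is the grip in N (left out, the last holds). Time passes only in rows, so rows that do not move let the fingers close. It gives the time, the measured TCP pose, the force and the opening at its end, in the units of the state.
- sense(): the state, without advancing time (a new reading comes with each control period).
- snapshot(name): name is "scene" or "top" or "wrist"; returns the picture (420x560x3 uint8, red, green, blue); there is no depth.
- camera_model(name): a dict with "intrinsics" (3x3 intrinsics, pixels), "pose" (4x4, takes a point from camera to world coordinates); the wrist camera has in their place "T_tool_cam" (4x4, takes a point from camera to tool coordinates, whose origin is the TCP and whose axes are the flange's). Camera axes: x right, y down, z forward; pixel columns grow to the right and rows downward; lengths in mm; the calibration is good to about 2 mm. A picture is of the moment at which its call begins: read the wrist's pose just before it. camera_model takes no time and is no camera call.
- hand_in(): hands the job in, once; it reports no verdict.
The state is a dict: "time": time; "joint_pos": joint angles; "qd": joint speeds; "joint_efforts": joint torques, N m; "tool_pos": TCP position; "tcp_rot": TCP orientation; "ft_force": force on the tool from outside, world axes, zero at the start; "wrist_torque": the same for the moment, N m; "finger_gap": finger opening in mm.
Only numpy, scipy, OpenCV 4.12 (cv2) and the standard library are available. Lean on these libraries where they do the work, as an engineer would, in place of code of your own. Each camera call takes 0.05 s, during which the arm holds its last target.

## Working session

There is one attempt and no reset: what is moved stays moved. The work goes in short steps, Python scripts to look and compute and a tool call to move; the robot and the scene stay as the last step left them, time stands still between calls to the robot, and variables do not carry over. Pictures are saved under pics/ and viewed, and the job is handed in when it is done.

Besides the shell and the picture viewer there is one more tool, called after ">>>" as name(argument=value, ...), one argument or row to a line, values as JSON. step_arm: Moves the arm, as the interface text tells. Its arguments: {"type":"object","properties":{"plan":{"type":"array","items":{"type":"object","properties":{"grip":{"type":"number"},"tx":{"type":"number"},"ty":{"type":"number"},"tz":{"type":"number"},"ax":{"type":"number"},"ay":{"type":"number"},"az":{"type":"number"}}}},"newtons":{"type":"number"}},"required":["plan"]}

```bash
ls; mkdir -p pics
python3 - <<'E'
from bench import *
import cv2
print(sense())
for n in("scene","top","wrist"):
    m=camera_model(n);print(n,m)
    cv2.imwrite(f"pics/{n}0.png",snapshot(n)[...,::-1])
E
```

```text
pics
{'time': 0.0, 'joint_pos': array([-7.59969013e+01,  7.51626954e+00,  8.53279415e+01, -1.47607050e-03,
        8.72602314e+01, -4.89363770e+00]), 'qd': array([ 0.0456769 , -0.02798674,  0.1163218 , -0.10275674,  0.02003339,
       -0.07142   ]), 'joint_efforts': array([-1.99530332e-03, -5.69402111e+01, -5.00554812e+01, -1.80271982e-04,
        1.48454594e-02,  2.64481292e-05]), 'tool_pos': array([ 194.20400282, -567.174441  ,  248.94509673]), 'tcp_rot': array([-1.79895813e+02, -7.44071324e-03,  1.88968015e+01]), 'ft_force': array([-0.11893321,  0.46608186, -0.66554118]), 'wrist_torque': array([-0.00212146,  0.02741968,  0.00565679]), 'finger_gap': 85.57641559911904}
scene {'intrinsics': array([[400.24250737,   0.        , 284.11315899],
       [  0.        , 400.24250737, 206.56683498],
       [  0.        ,   0.        ,   1.        ]]), 'pose': array([[ 4.26360604e-02,  6.53611479e-01, -7.55628348e-01,
         1.38175430e+03],
       [ 9.98876811e-01, -1.22389225e-02,  4.57747144e-02,
         6.13845776e+00],
       [ 2.06708020e-02, -7.56731288e-01, -6.53399170e-01,
        
[... 460 characters left out ...]
    [ 1.26539243e-02, -1.35908564e-01, -9.90640571e-01,
         1.31581864e+03],
       [ 0.00000000e+00,  0.00000000e+00,  0.00000000e+00,
         1.00000000e+00]])}
wrist {'intrinsics': array([[311.70669307,   0.        , 285.1803397 ],
       [  0.        , 311.70669307, 204.97388415],
       [  0.        ,   0.        ,   1.        ]]), 'T_tool_cam': array([[-2.89671068e-04, -9.65966195e-01, -2.58668177e-01,
         6.55050130e+01],
       [ 9.99999359e-01, -5.63026291e-04,  9.82701023e-04,
        -1.43703177e-01],
       [-1.09489295e-03, -2.58667726e-01,  9.65965739e-01,
        -1.23269195e+02],
       [ 0.00000000e+00,  0.00000000e+00,  0.00000000e+00,
         1.00000000e+00]])}
```

View pics/scene0.png

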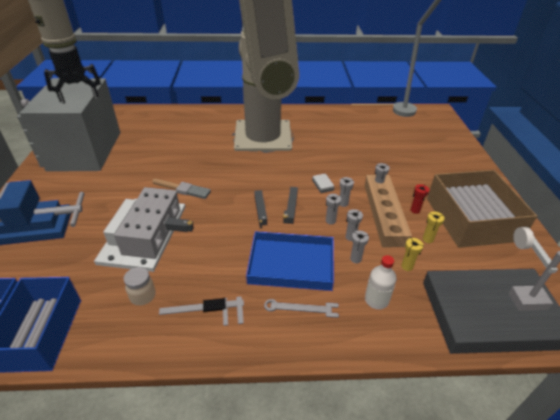

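View pics/top0.png

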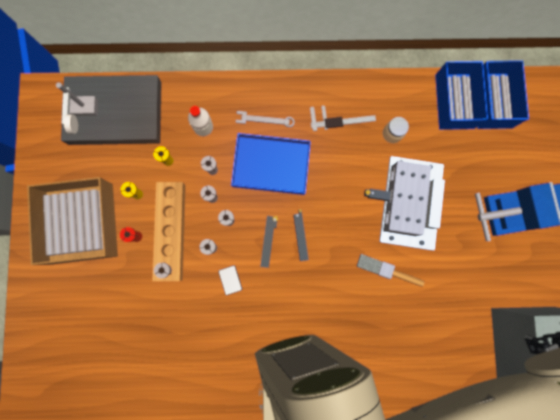

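View pics/wrist0.png

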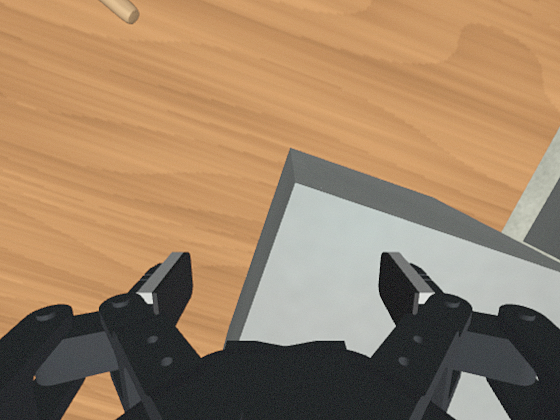

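Two fresh tools, four collets, and the block at right with its mouths facing +y. I'll zoom in on the regions.

```bash
cat > h.py <<'E'
from bench import *
import numpy as np, cv2
from scipy.spatial.transform import Rotation as R
def cam(n,st=None):
    m=camera_model(n);K=np.array(m["intrinsics"])
    if n=="wrist":
        st=st or sense();T=np.eye(4);T[:3,:3]=R.from_euler('xyz',st["tcp_rot"],degrees=True).as_matrix();T[:3,3]=st["tool_pos"]
        return K,T@np.array(m["T_tool_cam"])
    return K,np.array(m["pose"])
def p2w(c,u,v,z):
    K,P=c;d=P[:3,:3]@np.linalg.solve(K,[u,v,1.]);o=P[:3,3];return o+d*(z-o[2])/d[2]
def w2p(c,p):
    K,P=c;q=K@(P[:3,:3].T@(np.asarray(p,float)-P[:3,3]));return q[:2]/q[2]
E
python3 - <<'E'
import cv2
a=cv2.imread("pics/top0.png")
cv2.imwrite("pics/t_l.png",cv2.resize(a[125:305,120:320],None,fx=4,fy=4,interpolation=cv2.INTER_CUBIC)[:600*1])
cv2.imwrite("pics/t_l2.png",cv2.resize(a[145:295,140:320],None,fx=4,fy=4,interpolation=cv2.INTER_CUBIC))
cv2.imwrite("pics/t_r.png",cv2.resize(a[145:295,310:460],None,fx=4,fy=4,interpolation=cv2.INTER_CUBIC))
E
```

```text
(no output)
```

View pics/t_l2.png

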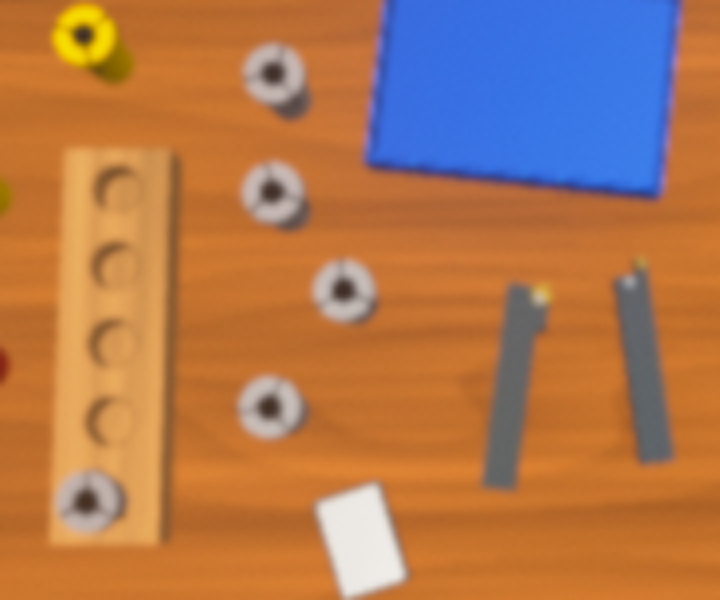

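View pics/t_r.png

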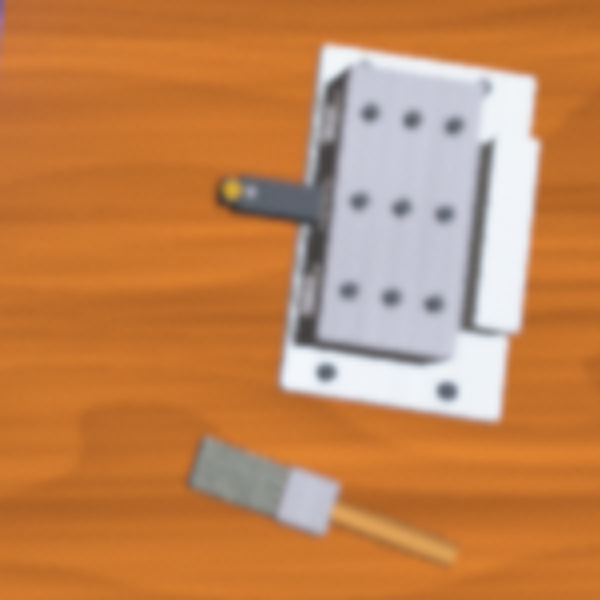

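Run:
```python
from h import *
c=cam("top")
L=lambda x,y,z:p2w(c,140+x/4,145+y/4,z)
Rr=lambda x,y,z:p2w(c,310+x/4,145+y/4,z)
f=lambda n,p:print(n,p.round(0)[:2])
for n,x,y in(("col1",272,73),("col2",271,192),("col3",344,291),("col4",269,407),("rackcol",87,501)):f(n,L(x,y,98 if n=="rackcol" else 90))
for x,y in((122,190),(117,267),(113,344),(108,420)):f("bore",L(x,y,45))
for x,y in((500,488),(525,285),(656,462),(630,278)):f("tool",L(x,y,25))
for x,y in((366,160),(660,195)):f("tray near corners",L(x,y,35))
for x,y in((355,65),(490,85),(318,340),(452,357)):f("blocktop",Rr(x,y,91))
f("worn head",Rr(218,190,65)); f("w",Rr(320,205,65))
```

```text
col1 [656. 251.]
col2 [570. 252.]
col3 [500. 201.]
col4 [420. 253.]
rackcol [359. 375.]
bore [581. 366.]
bore [525. 369.]
bore [470. 371.]
bore [416. 374.]
tool [362.  96.]
tool [509.  75.]
tool [378. -17.]
tool [512.  -2.]
tray near corners [602. 190.]
tray near corners [572. -25.]
blocktop [ 652. -290.]
blocktop [ 635. -385.]
blocktop [ 457. -253.]
blocktop [ 443. -346.]
worn head [ 568. -194.]
w [ 555. -266.]
```

>>> step_arm(
  plan=[
    {"grip": 8.5,"tz": -1,"az": -6},
    {"tz": -1,"az": -7},
    {"tz": -1,"az": -7},
    {"tz": -1,"az": -7},
    {"tz": -1,"az": -7},
    {"az": -7},
    {"az": -7},
    {"az": -7},
  ],
)

```text
invalid input
```

>>> step_arm(
  plan=[
    {"grip": 8.5,"tx": 0,"ty": 0,"tz": -1,"ax": 0,"ay": 0,"az": -6},
    {"grip": 8.5,"tx": 0,"ty": 0,"tz": -1,"ax": 0,"ay": 0,"az": -7},
    {"grip": 8.5,"tx": 0,"ty": 0,"tz": -1,"ax": 0,"ay": 0,"az": -7},
    {"grip": 8.5,"tx": 0,"ty": 0,"tz": -1,"ax": 0,"ay": 0,"az": -7},
    {"grip": 8.5,"tx": 0,"ty": 0,"tz": -1,"ax": 0,"ay": 0,"az": -7},
    {"grip": 8.5,"tx": 0,"ty": 0,"tz": 0,"ax": 0,"ay": 0,"az": -7},
    {"grip": 8.5,"tx": 0,"ty": 0,"tz": 0,"ax": 0,"ay": 0,"az": -7},
    {"grip": 8.5,"tx": 0,"ty": 0,"tz": 0,"ax": 0,"ay": 0,"az": -7},
  ],
)

```text
time: 0.82
tool_pos: [194.3, -567.6, 299.9]
tcp_rot: [-180.0, -0.0, 74.2]
ft_force: [-0.6, -0.4, -0.3]
finger_gap: 85.0
```

>>> step_arm(
  plan=[
    {"grip": 8.5,"tx": 0,"ty": 0,"tz": 0,"ax": 0,"ay": 0,"az": -5.8},
    {"grip": 8.5,"tx": 3.16,"ty": 2.3,"tz": 0,"ax": 0,"ay": 0,"az": 0},
    {"grip": 8.5,"tx": 3.16,"ty": 2.3,"tz": 0,"ax": 0,"ay": 0,"az": 0},
    {"grip": 8.5,"tx": 3.16,"ty": 2.3,"tz": 0,"ax": 0,"ay": 0,"az": 0},
    {"grip": 8.5,"tx": 3.16,"ty": 2.3,"tz": 0,"ax": 0,"ay": 0,"az": 0},
    {"grip": 8.5,"tx": 3.16,"ty": 2.3,"tz": 0,"ax": 0,"ay": 0,"az": 0},
    {"grip": 8.5,"tx": 3.16,"ty": 2.3,"tz": 0,"ax": 0,"ay": 0,"az": 0},
    {"grip": 8.5,"tx": 3.16,"ty": 2.3,"tz": 0,"ax": 0,"ay": 0,"az": 0},
  ],
)

```text
time: 1.48
tool_pos: [393.2, -377.2, 299.8]
tcp_rot: [-180.0, -0.0, 79.7]
ft_force: [1.9, -0.1, -0.5]
finger_gap: 84.9
```

>>> step_arm(
  plan=[
    {"grip": 8.5,"tx": 3.16,"ty": 2.3,"tz": 0.5,"ax": 0,"ay": 0,"az": 0},
    {"grip": 8.5,"tx": 3.16,"ty": 2.3,"tz": 0.5,"ax": 0,"ay": 0,"az": 0},
    {"grip": 8.5,"tx": 3.16,"ty": 2.3,"tz": 0.5,"ax": 0,"ay": 0,"az": 0},
    {"grip": 8.5,"tx": 3.16,"ty": 2.3,"tz": 0.5,"ax": 0,"ay": 0,"az": 0},
    {"grip": 8.5,"tx": 3.16,"ty": 2.3,"tz": 0.5,"ax": 0,"ay": 0,"az": 0},
    {"grip": 8.5,"tx": 3.16,"ty": 2.3,"tz": 0.5,"ax": 0,"ay": 0,"az": 0},
    {"grip": 8.5,"tx": 0,"ty": 0,"tz": 0.5,"ax": 0,"ay": 0,"az": 0},
    {"grip": 8.5,"tx": 0,"ty": 0,"tz": 0.5,"ax": 0,"ay": 0,"az": 0},
  ],
)

```text
time: 2.15
tool_pos: [563.0, -214.9, 258.9]
tcp_rot: [-179.9, -0.0, 79.9]
ft_force: [-0.6, -0.4, -0.4]
finger_gap: 84.5
```

```bash
cat >> h.py <<'E'
def snap(name,fn):
    st=sense();c=cam(name,st);a=snapshot(name)[...,::-1].copy();cv2.imwrite(f"pics/{fn}.png",a)
    np.savez(f"pics/{fn}.npz",K=c[0],P=c[1]);return c,a
def load(fn):
    d=np.load(f"pics/{fn}.npz");return d["K"],d["P"]
def go(x,y,z,yaw):
    "delta in tool axes after turning to yaw first"
    st=sense();p=st["tool_pos"];r=st["tcp_rot"];t=np.radians(yaw);d=np.array([x,y,z])-p
    print("from",p.round(1),r.round(2),"az",round(-((yaw-r[2]+180)%360-180),2),"tx %.2f ty %.2f tz %.2f cm"%tuple(np.array([d[0]*np.cos(t)+d[1]*np.sin(t),d[0]*np.sin(t)-d[1]*np.cos(t),-d[2]])/10))
E
python3 - <<'E'
from h import *
print(sense()["tool_pos"],sense()["tcp_rot"],sense()["time"]);snap("wrist","w1")
E
```

```text
[ 562.97538804 -214.90587362  258.92142277] [-1.79932422e+02 -2.29627897e-02  7.99125610e+01] 2.15
```

View pics/w1.png

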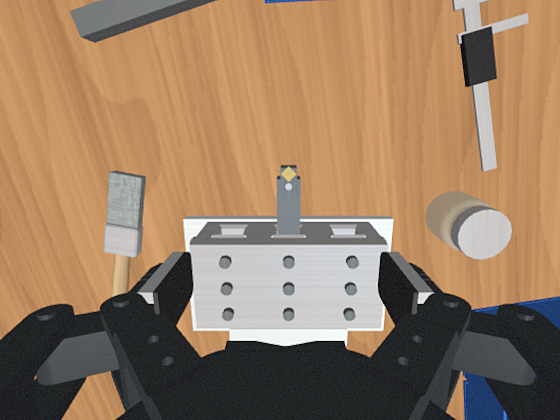

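The wrist view shows the block squarely: top front edge runs (193,244) to (386,244), back edge at y≈329, and the worn tool comes out at (289,165–237).

Run:
```python
import cv2
a=cv2.imread("pics/w1.png")
cv2.imwrite("pics/w1z.png",cv2.resize(a[155:345,180:400],None,fx=3.4,fy=3.1,interpolation=cv2.INTER_CUBIC))
```

```text
(no output)
```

View pics/w1z.png

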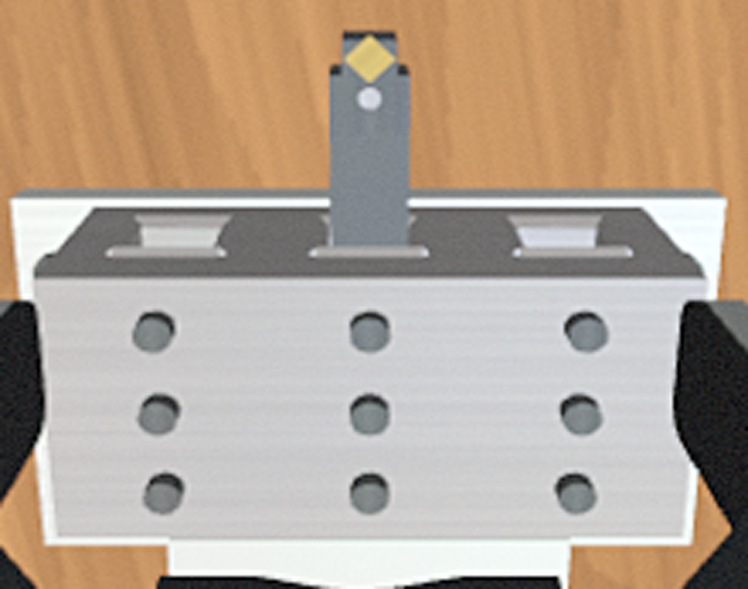

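```bash
cat > fitblk.py <<'E'
from h import *
from scipy.optimize import least_squares
c=load("w1")
Z=lambda x,y:(180+x/3.4,155+y/3.1)
for n,p,z in (("FL",(37,276),91),("FR",(704,276),91),("BL",(57,540),91),("BR",(690,540),91),("w shank end",(369,68),65.5),("w shank front",(369,240),65.5),("nose",(369,33),65.5)):
    print(n,p2w(c,*Z(*p),z)[:2].round(1))
E
python3 fitblk.py
```

```text
FL [ 460.8 -250.7]
FR [ 654.2 -285.2]
BL [ 442.  -347.8]
BR [ 640.7 -383.3]
w shank end [ 568.2 -205.4]
w shank front [ 557.8 -265. ]
nose [ 570.3 -194. ]
```

```bash
python3 -c "
from h import *
go(561.3,-245,61,79.9)"
```

```text
from [ 561.7 -216.   257.8] [-1.7984e+02 -2.0000e-02  7.9810e+01] az -0.09 tx -2.86 ty 0.47 tz 19.68 cm
```

>>> step_arm(
  plan=[
    {"grip": 6,"tx": -2.86,"ty": 0.4,"tz": 0,"ax": 0,"ay": 0,"az": 0},
    {"grip": 6,"tx": 0,"ty": 0,"tz": 4,"ax": 0,"ay": 0,"az": 0},
    {"grip": 6,"tx": 0,"ty": 0,"tz": 4,"ax": 0,"ay": 0,"az": 0},
    {"grip": 6,"tx": 0,"ty": 0,"tz": 4,"ax": 0,"ay": 0,"az": 0},
    {"grip": 6,"tx": 0,"ty": 0,"tz": 3,"ax": 0,"ay": 0,"az": 0},
    {"grip": 6,"tx": 0,"ty": 0,"tz": 0,"ax": 0,"ay": 0,"az": 0},
    {"grip": 6,"tx": 0,"ty": 0,"tz": 0,"ax": 0,"ay": 0,"az": 0},
  ],
)

```text
time: 2.78
tool_pos: [558.5, -246.2, 108.4]
tcp_rot: [-179.7, -0.1, 79.6]
ft_force: [0.4, 0.1, 1.2]
finger_gap: 60.4
```

```bash
python3 -c "
from h import *
for i in range(1): go(561.3,-245,61,79.9)
snap('wrist','w2')"
```

```text
from [ 558.5 -246.2  108.4] [-1.7974e+02 -7.0000e-02  7.9600e+01] az -0.3 tx 0.16 ty 0.25 tz 4.74 cm
```

View pics/w2.png

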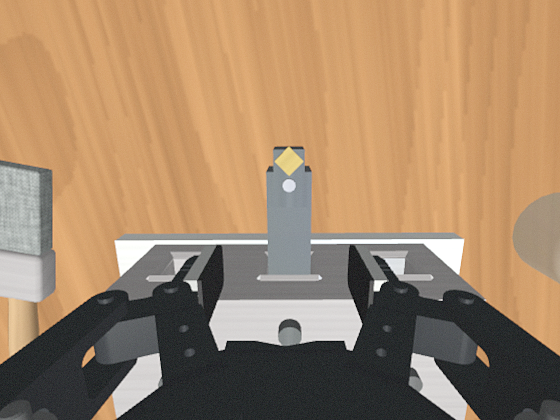

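>>> step_arm(
  plan=[
    {"grip": 6,"tx": 0.15,"ty": 0.25,"tz": 1.5,"ax": 0,"ay": 0,"az": -0.3},
    {"grip": 6,"tx": 0,"ty": 0,"tz": 2,"ax": 0,"ay": 0,"az": 0},
    {"grip": 6,"tx": 0,"ty": 0,"tz": 1.2,"ax": 0,"ay": 0,"az": 0},
    {"grip": 6,"tx": 0,"ty": 0,"tz": 0,"ax": 0,"ay": 0,"az": 0},
    {"grip": 6,"tx": 0,"ty": 0,"tz": 0,"ax": 0,"ay": 0,"az": 0},
  ],
)

```text
time: 3.25
tool_pos: [564.0, -245.3, 64.4]
tcp_rot: [179.9, 0.0, 80.0]
ft_force: [0.7, -0.0, -0.1]
finger_gap: 59.7
```

```bash
python3 -c "
from h import *
for i in range(1): go(561.3,-245,61,79.9)
snap('wrist','w3')"
```

```text
from [ 564.  -245.3   64.4] [1.7995e+02 2.0000e-02 7.9980e+01] az 0.08 tx -0.02 ty -0.27 tz 0.34 cm
```

View pics/w3.png

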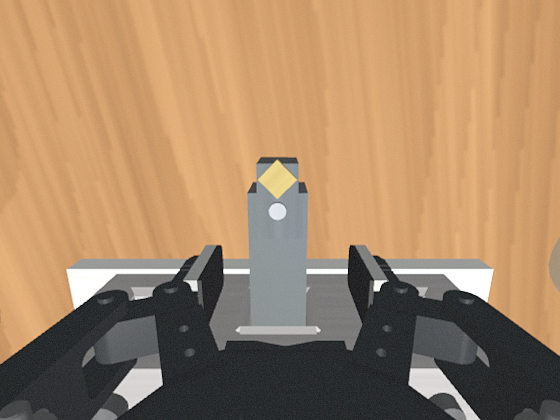

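>>> step_arm(
  plan=[
    {"grip": 6,"tx": 0,"ty": -0.2,"tz": 0.3,"ax": 0,"ay": 0,"az": 0},
    {"grip": 6,"tx": 0,"ty": 0,"tz": 0,"ax": 0,"ay": 0,"az": 0},
    {"grip": 6,"tx": 0,"ty": 0,"tz": 0,"ax": 0,"ay": 0,"az": 0},
    {"grip": 6,"tx": 0,"ty": 0,"tz": 0,"ax": 0,"ay": 0,"az": 0},
    {"grip": 6,"tx": 0,"ty": 0,"tz": 0,"ax": 0,"ay": 0,"az": 0},
  ],
)

```text
time: 3.72
tool_pos: [561.7, -244.5, 60.3]
tcp_rot: [180.0, 0.0, 80.0]
ft_force: [0.1, -0.4, -0.6]
finger_gap: 60.1
```

```bash
python3 -c "
from h import *
for i in range(1): go(561.3,-245,61,79.9)"
```

```text
from [ 561.7 -244.5   60.3] [1.7998e+02 1.0000e-02 8.0000e+01] az 0.1 tx -0.06 ty -0.03 tz -0.07 cm
```

>>> step_arm(
  newtons=60,
  plan=[
    {"grip": 2,"tx": 0,"ty": 0,"tz": 0,"ax": 0,"ay": 0,"az": 0},
    {"grip": 2,"tx": 0,"ty": 0,"tz": 0,"ax": 0,"ay": 0,"az": 0},
    {"grip": 2,"tx": 0,"ty": 0,"tz": 0,"ax": 0,"ay": 0,"az": 0},
    {"grip": 2,"tx": 0,"ty": 0,"tz": 0,"ax": 0,"ay": 0,"az": 0},
    {"grip": 2,"tx": 0,"ty": 0,"tz": 0,"ax": 0,"ay": 0,"az": 0},
    {"grip": 2,"tx": 0,"ty": 0,"tz": 0,"ax": 0,"ay": 0,"az": 0},
    {"grip": 2,"tx": 0,"ty": 0,"tz": 0,"ax": 0,"ay": 0,"az": 0},
    {"grip": 2,"tx": 0,"ty": 0,"tz": 0,"ax": 0,"ay": 0,"az": 0},
  ],
)

```text
time: 4.38
tool_pos: [561.5, -244.5, 60.2]
tcp_rot: [-180.0, -0.0, 80.0]
ft_force: [-3.9, 1.6, 5.5]
finger_gap: 23.9
```

```bash
python3 -c "
from h import *
print(sense()['wrist_torque'])
go(561.3,-245,61,79.9)"
```

```text
[ 0.12867443  0.5865011  -0.09904073]
from [ 561.5 -244.5   60.2] [-179.99   -0.     79.99] az 0.09 tx -0.06 ty -0.01 tz -0.08 cm
```

>>> step_arm(
  plan=[
    {"grip": 2,"tx": 0.5,"ty": 0,"tz": 0,"ax": 0,"ay": 0,"az": 0},
    {"grip": 2,"tx": 1.5,"ty": 0,"tz": 0,"ax": 0,"ay": 0,"az": 0},
    {"grip": 2,"tx": 2,"ty": 0,"tz": 0,"ax": 0,"ay": 0,"az": 0},
    {"grip": 2,"tx": 2,"ty": 0,"tz": 0,"ax": 0,"ay": 0,"az": 0},
    {"grip": 2,"tx": 2,"ty": 0,"tz": 0,"ax": 0,"ay": 0,"az": 0},
    {"grip": 2,"tx": 1.5,"ty": 0,"tz": 0,"ax": 0,"ay": 0,"az": 0},
    {"grip": 2,"tx": 0.5,"ty": 0,"tz": 0,"ax": 0,"ay": 0,"az": 0},
    {"grip": 2,"tx": 0,"ty": 0,"tz": 0,"ax": 0,"ay": 0,"az": 0},
  ],
)

```text
time: 5.05
tool_pos: [578.2, -143.9, 58.6]
tcp_rot: [-179.9, -0.1, 80.1]
ft_force: [-0.4, -0.2, -7.1]
finger_gap: 24.3
```

```bash
python3 -c "
from h import *
snap('wrist','w4')"
```

```text
(no output)
```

View pics/w4.png

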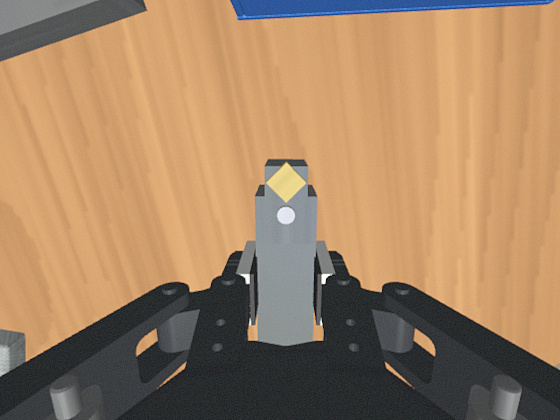

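```bash
python3 -c "
from h import *
go(670,90,160,80)"
```

```text
from [ 578.3 -145.1   58.9] [-1.799e+02 -1.000e-02  8.008e+01] az 0.08 tx 24.74 ty 4.95 tz -10.11 cm
```

>>> step_arm(
  plan=[
    {"grip": 2,"tx": 0,"ty": 0,"tz": -2.5,"ax": 0,"ay": 0,"az": 0},
    {"grip": 2,"tx": 1,"ty": 0.2,"tz": -4,"ax": 0,"ay": 0,"az": 0},
    {"grip": 2,"tx": 3.5,"ty": 0.7,"tz": -2,"ax": 0,"ay": 0,"az": 0},
    {"grip": 2,"tx": 3.5,"ty": 0.7,"tz": -1.5,"ax": 0,"ay": 0,"az": 0},
    {"grip": 2,"tx": 4,"ty": 0.8,"tz": 0,"ax": 0,"ay": 0,"az": 0},
    {"grip": 2,"tx": 4,"ty": 0.8,"tz": 0,"ax": 0,"ay": 0,"az": 0},
    {"grip": 2,"tx": 4,"ty": 0.8,"tz": 0,"ax": 0,"ay": 0,"az": 0},
    {"grip": 2,"tx": 4,"ty": 0.8,"tz": 0,"ax": 0,"ay": 0,"az": 0},
  ],
)

```text
time: 5.77
tool_pos: [668.4, 82.6, 159.6]
tcp_rot: [-180.0, 0.0, 79.9]
ft_force: [0.2, 0.4, -7.1]
finger_gap: 23.8
```

>>> step_arm(
  plan=[
    {"grip": 2,"tx": 0.7,"ty": 0.2,"tz": 0,"ax": 0,"ay": 0,"az": 0},
    {"grip": 2,"tx": 0,"ty": 0,"tz": 0,"ax": 0,"ay": 0,"az": 0},
    {"grip": 2,"tx": 0,"ty": 0,"tz": 0,"ax": 0,"ay": 0,"az": 0},
  ],
)

```text
time: 6.02
tool_pos: [671.0, 88.4, 159.0]
tcp_rot: [-179.9, 0.0, 80.0]
ft_force: [0.2, -0.6, -6.8]
finger_gap: 24.1
```

```bash
python3 -c "
from h import *
snap('wrist','w5');snap('top','t5');go(670,95,160,80)"
```

```text
from [670.8  87.1 159.3] [-1.7994e+02  5.0000e-02  7.9930e+01] az -0.07 tx 0.77 ty -0.21 tz -0.07 cm
```

View pics/w5.png

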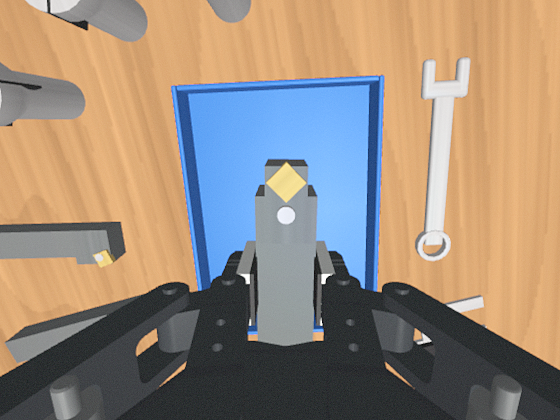

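View pics/t5.png

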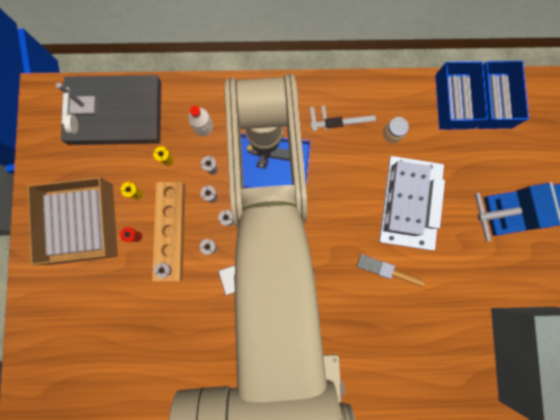

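```bash
python3 -c "
from h import *
c=load('w5')
a=p2w(c,173,88,35);b=p2w(c,383,77,35);print(a,b,np.linalg.norm(a-b)); print(p2w(c,265,330,35),p2w(c,199,290,35),p2w(c,379,290,35))
u=(b-a)/np.linalg.norm(b-a); v=np.array([u[1],-u[0],0]); print(np.degrees(np.arctan2(u[1],u[0])), (a+b)/2+v*110)"
```

```text
[604.10957074 190.88841178  35.        ] [759.06150726 171.42594897  35.        ] 156.1694275165401
[631.87016673 -26.91174253  35.        ] [582.05724865  23.72003998  35.        ] [739.28501845  -3.97490093  35.        ]
-7.159044288950633 [667.87689613  72.01473625  35.        ]
```

>>> step_arm(
  plan=[
    {"grip": 2,"tx": 1.1,"ty": 0,"tz": 2,"ax": 0,"ay": 0,"az": -2},
    {"grip": 2,"tx": 0,"ty": 0,"tz": 3.5,"ax": 0,"ay": 0,"az": 0},
    {"grip": 2,"tx": 0,"ty": 0,"tz": 3.5,"ax": 0,"ay": 0,"az": 0},
    {"grip": 2,"tx": 0,"ty": 0,"tz": 2.5,"ax": 0,"ay": 0,"az": 0},
    {"grip": 2,"tx": 0,"ty": 0,"tz": 0.8,"ax": 0,"ay": 0,"az": 0},
    {"grip": 2,"tx": 0,"ty": 0,"tz": 0,"ax": 0,"ay": 0,"az": 0},
    {"grip": 2,"tx": 0,"ty": 0,"tz": 0,"ax": 0,"ay": 0,"az": 0},
    {"grip": 2,"tx": 0,"ty": 0,"tz": 0,"ax": 0,"ay": 0,"az": 0},
  ],
)

```text
time: 6.78
tool_pos: [675.2, 98.9, 40.2]
tcp_rot: [179.7, -0.1, 82.0]
ft_force: [0.5, -0.7, -6.9]
finger_gap: 23.8
```

>>> step_arm(
  plan=[
    {"grip": 2,"tx": 0,"ty": 0,"tz": 0.5,"ax": 0,"ay": 0,"az": 0},
    {"grip": 2,"tx": 0,"ty": 0,"tz": 0.3,"ax": 0,"ay": 0,"az": 0},
    {"grip": 2,"tx": 0,"ty": 0,"tz": 0,"ax": 0,"ay": 0,"az": 0},
    {"grip": 2,"tx": 0,"ty": 0,"tz": 0,"ax": 0,"ay": 0,"az": 0},
    {"grip": 2,"tx": 0,"ty": 0,"tz": 0,"ax": 0,"ay": 0,"az": 0},
    {"grip": 2,"tx": 0,"ty": 0,"tz": 0,"ax": 0,"ay": 0,"az": 0},
  ],
)

```text
time: 7.28
tool_pos: [673.1, 99.5, 29.2]
tcp_rot: [180.0, -0.0, 82.0]
ft_force: [0.6, -0.1, -7.3]
finger_gap: 24.0
```

>>> step_arm(
  plan=[
    {"grip": 2,"tx": 0,"ty": 0,"tz": 0.2,"ax": 0,"ay": 0,"az": 0},
    {"grip": 2,"tx": 0,"ty": 0,"tz": 0,"ax": 0,"ay": 0,"az": 0},
    {"grip": 2,"tx": 0,"ty": 0,"tz": 0.1,"ax": 0,"ay": 0,"az": 0},
    {"grip": 2,"tx": 0,"ty": 0,"tz": 0,"ax": 0,"ay": 0,"az": 0},
    {"grip": 2,"tx": 0,"ty": 0,"tz": 0,"ax": 0,"ay": 0,"az": 0},
  ],
)

```text
time: 7.7
tool_pos: [672.9, 99.4, 25.8]
tcp_rot: [-180.0, 0.0, 82.0]
ft_force: [0.3, -0.2, -7.9]
finger_gap: 24.0
```

>>> step_arm(
  plan=[
    {"grip": 2,"tx": 0,"ty": 0,"tz": 0.1,"ax": 0,"ay": 0,"az": 0},
    {"grip": 2,"tx": 0,"ty": 0,"tz": 0,"ax": 0,"ay": 0,"az": 0},
    {"grip": 2,"tx": 0,"ty": 0,"tz": 0.1,"ax": 0,"ay": 0,"az": 0},
    {"grip": 2,"tx": 0,"ty": 0,"tz": 0,"ax": 0,"ay": 0,"az": 0},
    {"grip": 2,"tx": 0,"ty": 0,"tz": 0,"ax": 0,"ay": 0,"az": 0},
  ],
)

```text
time: 8.12
tool_pos: [673.3, 99.4, 25.3]
tcp_rot: [180.0, -0.0, 82.0]
ft_force: [-5.1, -0.7, 3.5]
finger_gap: 23.7
```

>>> step_arm(
  plan=[
    {"grip": 3.5,"tx": 0,"ty": 0,"tz": 0,"ax": 0,"ay": 0,"az": 0},
    {"grip": 5,"tx": 0,"ty": 0,"tz": 0,"ax": 0,"ay": 0,"az": 0},
    {"grip": 5,"tx": 0,"ty": 0,"tz": 0,"ax": 0,"ay": 0,"az": 0},
    {"grip": 5,"tx": 0,"ty": 0,"tz": -1,"ax": 0,"ay": 0,"az": 0},
    {"grip": 5,"tx": 0,"ty": 0,"tz": -4,"ax": 0,"ay": 0,"az": 0},
    {"grip": 5,"tx": 0,"ty": 0,"tz": -4,"ax": 0,"ay": 0,"az": 0},
    {"grip": 5,"tx": 0,"ty": 0,"tz": -4,"ax": 0,"ay": 0,"az": 0},
    {"grip": 5,"tx": 0,"ty": 0,"tz": -4,"ax": 0,"ay": 0,"az": 0},
  ],
)

```text
time: 8.78
tool_pos: [672.9, 99.4, 196.9]
tcp_rot: [179.9, -0.0, 82.0]
ft_force: [1.1, -1.1, 0.0]
finger_gap: 50.2
```

```bash
python3 -c "
from h import *
snap('wrist','w6')
go(420,0,260,6)"
```

```text
from [677.1  99.8 208.3] [ 1.7918e+02 -1.7000e-01  8.2000e+01] az 76.0 tx -26.61 ty 7.23 tz -5.17 cm
```

View pics/w6.png

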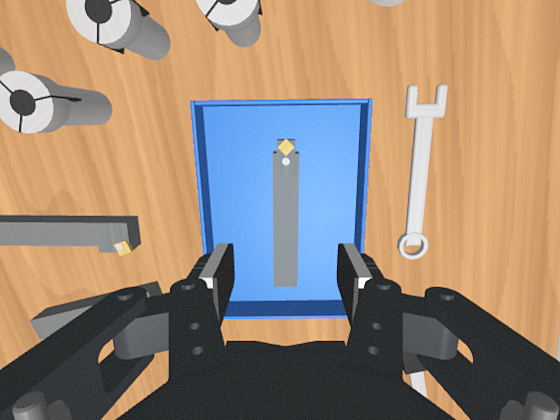

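>>> step_arm(
  plan=[
    {"grip": 5,"tx": -2,"ty": 0,"tz": -0.5,"ax": 0,"ay": 0,"az": 7},
    {"grip": 5,"tx": -2,"ty": 0,"tz": -0.5,"ax": 0,"ay": 0,"az": 7},
    {"grip": 5,"tx": -2,"ty": 1,"tz": -0.5,"ax": 0,"ay": 0,"az": 7},
    {"grip": 5,"tx": -2,"ty": 1,"tz": -0.5,"ax": 0,"ay": 0,"az": 7},
    {"grip": 5,"tx": -2,"ty": 1,"tz": -0.5,"ax": 0,"ay": 0,"az": 7},
    {"grip": 5,"tx": -2,"ty": 1,"tz": -0.5,"ax": 0,"ay": 0,"az": 7},
    {"grip": 5,"tx": -2,"ty": 1,"tz": -0.5,"ax": 0,"ay": 0,"az": 7},
    {"grip": 5,"tx": -2,"ty": 1,"tz": -0.5,"ax": 0,"ay": 0,"az": 7},
  ],
)

```text
time: 9.5
tool_pos: [635.7, -68.9, 235.1]
tcp_rot: [179.9, -0.1, 25.6]
ft_force: [-0.4, -0.7, -0.0]
finger_gap: 49.9
```

```bash
python3 -c "
from h import *
go(430,30,260,6)"
```

```text
from [635.7 -68.9 235.1] [ 1.7995e+02 -6.0000e-02  2.5630e+01] az 19.63 tx -19.42 ty -11.99 tz -2.49 cm
```

>>> step_arm(
  plan=[
    {"grip": 5,"tx": 0,"ty": 0,"tz": -0.4,"ax": 0,"ay": 0,"az": 6.6},
    {"grip": 5,"tx": 0,"ty": 0,"tz": -0.4,"ax": 0,"ay": 0,"az": 6.6},
    {"grip": 5,"tx": 0,"ty": 0,"tz": -0.4,"ax": 0,"ay": 0,"az": 6.6},
    {"grip": 5,"tx": -3.3,"ty": -2,"tz": -0.4,"ax": 0,"ay": 0,"az": 0},
    {"grip": 5,"tx": -3.3,"ty": -2,"tz": -0.4,"ax": 0,"ay": 0,"az": 0},
    {"grip": 5,"tx": -3.3,"ty": -2,"tz": -0.4,"ax": 0,"ay": 0,"az": 0},
    {"grip": 5,"tx": -3.3,"ty": -2,"tz": 0,"ax": 0,"ay": 0,"az": 0},
    {"grip": 5,"tx": -3.3,"ty": -2,"tz": 0,"ax": 0,"ay": 0,"az": 0},
  ],
)

```text
time: 10.17
tool_pos: [459.6, 14.4, 258.8]
tcp_rot: [180.0, -0.1, 6.2]
ft_force: [-0.3, 1.1, 1.0]
finger_gap: 49.8
```

>>> step_arm(
  plan=[
    {"grip": 5,"tx": -2.8,"ty": -2,"tz": 0,"ax": 0,"ay": 0,"az": 0},
    {"grip": 5,"tx": 0,"ty": 0,"tz": 0,"ax": 0,"ay": 0,"az": 0},
    {"grip": 5,"tx": 0,"ty": 0,"tz": 0,"ax": 0,"ay": 0,"az": 0},
    {"grip": 5,"tx": 0,"ty": 0,"tz": 0,"ax": 0,"ay": 0,"az": 0},
  ],
)

```text
time: 10.5
tool_pos: [431.5, 30.8, 259.1]
tcp_rot: [180.0, -0.2, 6.2]
ft_force: [0.1, -0.4, -0.2]
finger_gap: 49.8
```

```bash
python3 -c "
from h import *
snap('wrist','w7')
go(430,30,260,6)"
```

```text
from [431.7  30.5 258.8] [ 1.7997e+02 -1.1000e-01  6.1900e+00] az 0.19 tx -0.17 ty 0.04 tz -0.12 cm
```

View pics/w7.png

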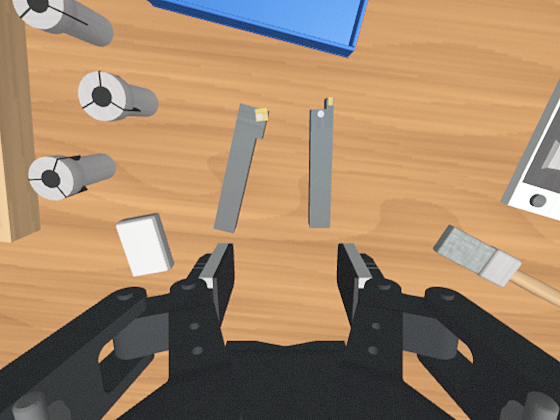

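Run:
```python
import cv2
a=cv2.imread("pics/w7.png")
cv2.imwrite("pics/w7z.png",cv2.resize(a[90:240,200:350],None,fx=4,fy=4,interpolation=cv2.INTER_CUBIC))
```

```text
(no output)
```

View pics/w7z.png

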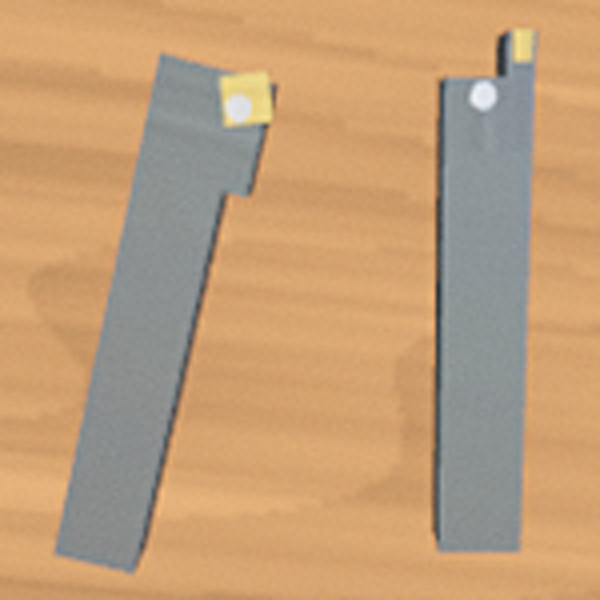

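Run:
```python
from h import *
c=load("w7");Z=lambda x,y:p2w(c,200+x/4,90+y/4,25)[:2]
def tool(n,tl,tr,hl,hr,end):
    tl,tr,hl,hr,end=[Z(*q) for q in(tl,tr,hl,hr,end)]
    t=(tl+tr)/2;h=(hl+hr)/2;d=h-t;L=np.linalg.norm(d);d/=L;n_=end-t
    print(n,"tail",t.round(1),"w",np.linalg.norm(tl-tr).round(1),np.linalg.norm(hl-hr).round(1),"yaw",np.degrees(np.arctan2(d[1],d[0])).round(2),"len",(n_@d).round(1),"grasp x=26",(t+101*d).round(1))
tool("c",(438,550),(520,550),(445,80),(531,80),(520,28))
tool("a",(56,552),(135,572),(145,140+0),(228,160),(163,55))
```

```text
c tail [378.7 -17.3] w 24.8 23.6 yaw 6.79 len 149.5 grasp x=26 [479.   -5.4]
a tail [362.4  97.7] w 24.5 23.6 yaw -8.32 len 148.2 grasp x=26 [462.3  83.1]
```

```bash
python3 -c "
from h import *
go(479,-5.4,22,6.8)"
```

```text
from [431.7  30.5 258.8] [ 1.7997e+02 -1.1000e-01  6.1900e+00] az -0.61 tx 4.27 ty 4.13 tz 23.68 cm
```

>>> step_arm(
  plan=[
    {"grip": 5,"tx": 2.2,"ty": 2.1,"tz": 2,"ax": 0,"ay": 0,"az": -0.6},
    {"grip": 5,"tx": 2.1,"ty": 2,"tz": 2,"ax": 0,"ay": 0,"az": 0},
    {"grip": 5,"tx": 0,"ty": 0,"tz": 4,"ax": 0,"ay": 0,"az": 0},
    {"grip": 5,"tx": 0,"ty": 0,"tz": 4,"ax": 0,"ay": 0,"az": 0},
    {"grip": 5,"tx": 0,"ty": 0,"tz": 4,"ax": 0,"ay": 0,"az": 0},
    {"grip": 5,"tx": 0,"ty": 0,"tz": 3,"ax": 0,"ay": 0,"az": 0},
    {"grip": 5,"tx": 0,"ty": 0,"tz": 1.5,"ax": 0,"ay": 0,"az": 0},
    {"grip": 5,"tx": 0,"ty": 0,"tz": 0,"ax": 0,"ay": 0,"az": 0},
  ],
)

```text
time: 11.22
tool_pos: [475.2, -5.4, 48.1]
tcp_rot: [-179.9, 0.5, 6.7]
ft_force: [0.6, -0.1, -0.6]
finger_gap: 49.9
```

>>> step_arm(
  plan=[
    {"grip": 5,"tx": 0,"ty": 0,"tz": 0,"ax": 0,"ay": 0,"az": 0},
    {"grip": 5,"tx": 0,"ty": 0,"tz": 0,"ax": 0,"ay": 0,"az": 0},
    {"grip": 5,"tx": 0,"ty": 0,"tz": 0,"ax": 0,"ay": 0,"az": 0},
  ],
)

```text
time: 11.47
tool_pos: [480.2, -5.5, 55.1]
tcp_rot: [180.0, -0.2, 6.8]
ft_force: [0.1, 0.2, 0.2]
finger_gap: 49.9
```

```bash
python3 -c "
from h import *
go(479,-5.4,22,6.8);snap('wrist','w8')"
```

```text
from [480.2  -5.5  55.1] [179.95  -0.2    6.78] az -0.02 tx -0.12 ty -0.02 tz 3.31 cm
```

View pics/w8.png

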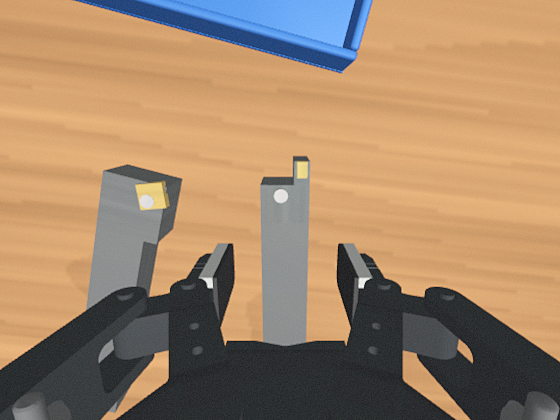

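>>> step_arm(
  newtons=70,
  plan=[
    {"grip": 5,"tx": -0.1,"ty": 0,"tz": 1.5,"ax": 0,"ay": 0,"az": 0},
    {"grip": 5,"tx": 0,"ty": 0,"tz": 1,"ax": 0,"ay": 0,"az": 0},
    {"grip": 5,"tx": 0,"ty": 0,"tz": 0.5,"ax": 0,"ay": 0,"az": 0},
    {"grip": 5,"tx": 0,"ty": 0,"tz": 0.2,"ax": 0,"ay": 0,"az": 0},
    {"grip": 5,"tx": 0,"ty": 0,"tz": 0,"ax": 0,"ay": 0,"az": 0},
    {"grip": 5,"tx": 0,"ty": 0,"tz": 0,"ax": 0,"ay": 0,"az": 0},
    {"grip": 5,"tx": 0,"ty": 0,"tz": 0,"ax": 0,"ay": 0,"az": 0},
    {"grip": 5,"tx": 0,"ty": 0,"tz": 0,"ax": 0,"ay": 0,"az": 0},
  ],
)

```text
time: 12.18
tool_pos: [477.7, -5.2, 21.6]
tcp_rot: [180.0, -0.1, 6.8]
ft_force: [-0.0, -0.1, -0.4]
finger_gap: 50.0
```

```bash
python3 -c "
from h import *
go(479,-5.4,22,6.8)"
```

```text
from [477.7  -5.2  21.6] [ 1.7999e+02 -5.0000e-02  6.7900e+00] az -0.01 tx 0.13 ty 0.03 tz -0.04 cm
```

>>> step_arm(
  newtons=70,
  plan=[
    {"grip": 2,"tx": 0,"ty": 0,"tz": 0,"ax": 0,"ay": 0,"az": 0},
    {"grip": 2,"tx": 0,"ty": 0,"tz": 0,"ax": 0,"ay": 0,"az": 0},
    {"grip": 2,"tx": 0,"ty": 0,"tz": 0,"ax": 0,"ay": 0,"az": 0},
    {"grip": 2,"tx": 0,"ty": 0,"tz": 0,"ax": 0,"ay": 0,"az": 0},
    {"grip": 2,"tx": 0,"ty": 0,"tz": 0,"ax": 0,"ay": 0,"az": 0},
    {"grip": 2,"tx": 0,"ty": 0,"tz": 0,"ax": 0,"ay": 0,"az": 0},
  ],
)

```text
time: 12.68
tool_pos: [477.6, -5.3, 21.5]
tcp_rot: [180.0, -0.0, 6.8]
ft_force: [-1.1, -0.6, 6.2]
finger_gap: 23.9
```

>>> step_arm(
  plan=[
    {"grip": 2,"tx": 0,"ty": 0,"tz": -1,"ax": 0,"ay": 0,"az": 0},
    {"grip": 2,"tx": 0,"ty": 0,"tz": -2,"ax": 0,"ay": 0,"az": 0},
    {"grip": 2,"tx": 0,"ty": 0,"tz": -3,"ax": 0,"ay": 0,"az": 0},
    {"grip": 2,"tx": 0,"ty": 0,"tz": -3,"ax": 0,"ay": 0,"az": 0},
    {"grip": 2,"tx": 0,"ty": 0,"tz": -3,"ax": 0,"ay": 0,"az": 0},
    {"grip": 2,"tx": 0,"ty": 0,"tz": -1,"ax": 0,"ay": 0,"az": 0},
    {"grip": 2,"tx": 0,"ty": 0,"tz": 0,"ax": 0,"ay": 0,"az": 0},
    {"grip": 2,"tx": 0,"ty": 0,"tz": 0,"ax": 0,"ay": 0,"az": 0},
  ],
)

```text
time: 13.35
tool_pos: [476.8, -5.1, 150.1]
tcp_rot: [-180.0, 0.0, 6.8]
ft_force: [-0.6, 0.4, -6.2]
finger_gap: 23.9
```

```bash
python3 -c "
from h import *
print(sense()['wrist_torque'])
snap('wrist','w9')"
```

```text
[ 0.03755249 -0.15213034  0.04993292]
```

View pics/w9.png

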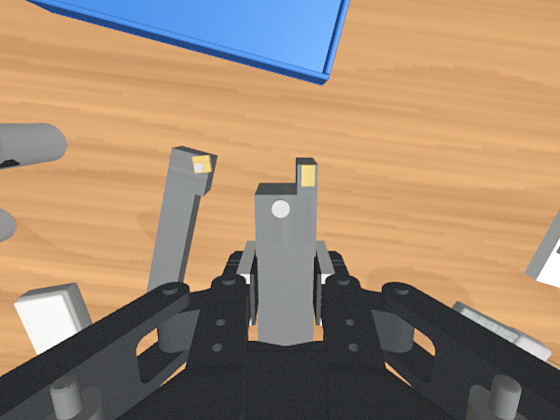

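>>> step_arm(
  plan=[
    {"grip": 2,"tx": 0,"ty": 0,"tz": 0,"ax": 0,"ay": 0,"az": -7},
    {"grip": 2,"tx": 0,"ty": 1,"tz": 0,"ax": 0,"ay": 0,"az": -7},
    {"grip": 2,"tx": 0,"ty": 1,"tz": 0,"ax": 0,"ay": 0,"az": -7},
    {"grip": 2,"tx": 0,"ty": 1,"tz": 0,"ax": 0,"ay": 0,"az": -7},
    {"grip": 2,"tx": 0,"ty": 1,"tz": 0,"ax": 0,"ay": 0,"az": -7},
    {"grip": 2,"tx": 0,"ty": 1,"tz": 0,"ax": 0,"ay": 0,"az": -7},
    {"grip": 2,"tx": 0,"ty": 1,"tz": 0,"ax": 0,"ay": 0,"az": -7},
    {"grip": 2,"tx": 0,"ty": 1,"tz": 0,"ax": 0,"ay": 0,"az": -7},
  ],
)

```text
time: 14.07
tool_pos: [514.1, -61.0, 147.4]
tcp_rot: [-179.7, 0.1, 63.1]
ft_force: [0.1, -0.4, -5.6]
finger_gap: 23.6
```

>>> step_arm(
  plan=[
    {"grip": 2,"tx": 0,"ty": 0,"tz": 0,"ax": 0,"ay": 0,"az": -7},
    {"grip": 2,"tx": 0,"ty": 0,"tz": 0,"ax": 0,"ay": 0,"az": -7},
    {"grip": 2,"tx": 0,"ty": 0,"tz": 0,"ax": 0,"ay": 0,"az": -3.2},
    {"grip": 2,"tx": 0,"ty": 0,"tz": 0,"ax": 0,"ay": 0,"az": 0},
  ],
)

```text
time: 14.4
tool_pos: [514.0, -60.5, 147.5]
tcp_rot: [-179.7, -0.0, 80.1]
ft_force: [0.5, -0.3, -5.9]
finger_gap: 23.1
```

```bash
python3 -c "
from h import *
go(515,-141,62,80)"
```

```text
from [514.  -60.5 147.5] [-1.7967e+02 -2.0000e-02  8.0140e+01] az 0.14 tx -7.91 ty 1.50 tz 8.55 cm
```

>>> step_arm(
  plan=[
    {"grip": 2,"tx": -2,"ty": 0.5,"tz": 1.5,"ax": 0,"ay": 0,"az": 0.1},
    {"grip": 2,"tx": -2,"ty": 0.5,"tz": 2,"ax": 0,"ay": 0,"az": 0},
    {"grip": 2,"tx": -2,"ty": 0.5,"tz": 2,"ax": 0,"ay": 0,"az": 0},
    {"grip": 2,"tx": -1.9,"ty": 0,"tz": 2,"ax": 0,"ay": 0,"az": 0},
    {"grip": 2,"tx": 0,"ty": 0,"tz": 1,"ax": 0,"ay": 0,"az": 0},
    {"grip": 2,"tx": 0,"ty": 0,"tz": 0,"ax": 0,"ay": 0,"az": 0},
    {"grip": 2,"tx": 0,"ty": 0,"tz": 0,"ax": 0,"ay": 0,"az": 0},
    {"grip": 2,"tx": 0,"ty": 0,"tz": 0,"ax": 0,"ay": 0,"az": 0},
  ],
)

```text
time: 15.07
tool_pos: [517.0, -140.7, 66.1]
tcp_rot: [-180.0, -0.0, 79.9]
ft_force: [0.7, -0.2, -5.4]
finger_gap: 23.8
```

```bash
python3 -c "
from h import *
go(515,-141,62,80)"
```

```text
from [ 517.  -140.7   66.1] [-1.7999e+02 -2.0000e-02  7.9870e+01] az -0.13 tx -0.07 ty -0.20 tz 0.41 cm
```

>>> step_arm(
  plan=[
    {"grip": 2,"tx": 0,"ty": -0.2,"tz": 0.4,"ax": 0,"ay": 0,"az": -0.1},
    {"grip": 2,"tx": 0,"ty": 0,"tz": 0,"ax": 0,"ay": 0,"az": 0},
    {"grip": 2,"tx": 0,"ty": 0,"tz": 0,"ax": 0,"ay": 0,"az": 0},
    {"grip": 2,"tx": 0,"ty": 0,"tz": 0,"ax": 0,"ay": 0,"az": 0},
    {"grip": 2,"tx": 0,"ty": 0,"tz": 0,"ax": 0,"ay": 0,"az": 0},
  ],
)

```text
time: 15.48
tool_pos: [515.2, -140.9, 62.5]
tcp_rot: [180.0, 0.0, 80.0]
ft_force: [0.5, 0.5, -6.0]
finger_gap: 23.5
```

```bash
python3 -c "
from h import *
go(515,-141,62,80);snap('wrist','w10');snap('top','t10')"
```

```text
from [ 515.2 -140.9   62.5] [1.7996e+02 1.0000e-02 8.0010e+01] az 0.01 tx -0.01 ty -0.02 tz 0.05 cm
```

View pics/w10.png

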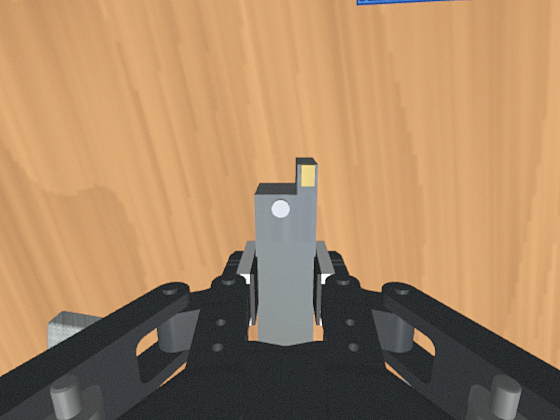

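View pics/t10.png

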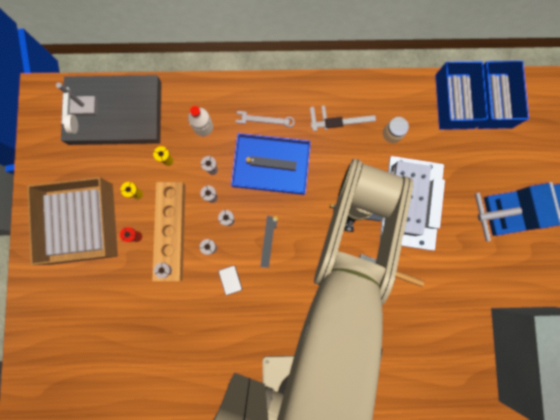

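>>> step_arm(
  plan=[
    {"grip": 2,"tx": -1,"ty": 0,"tz": 0,"ax": 0,"ay": 0,"az": 0},
    {"grip": 2,"tx": -1,"ty": 0,"tz": 0,"ax": 0,"ay": 0,"az": 0},
    {"grip": 2,"tx": -0.7,"ty": 0,"tz": 0,"ax": 0,"ay": 0,"az": 0},
    {"grip": 2,"tx": -0.3,"ty": 0,"tz": 0,"ax": 0,"ay": 0,"az": 0},
    {"grip": 2,"tx": 0,"ty": 0,"tz": 0,"ax": 0,"ay": 0,"az": 0},
  ],
)

```text
time: 16.0
tool_pos: [509.5, -171.8, 62.0]
tcp_rot: [180.0, 0.0, 79.9]
ft_force: [0.1, -0.0, -5.7]
finger_gap: 23.5
```

```bash
python3 -c "
from h import *
print(sense()['wrist_torque']);go(498.4,-234.6,62,80);snap('scene','s11')"
```

```text
[ 0.19384937 -0.02857365  0.00906838]
from [ 509.5 -171.8   62. ] [1.7999e+02 1.0000e-02 7.9900e+01] az -0.1 tx -6.38 ty -0.00 tz 0.00 cm
```

View pics/s11.png

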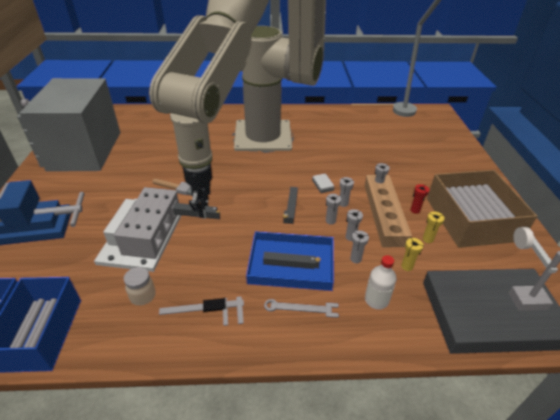

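>>> step_arm(
  plan=[
    {"grip": 2,"tx": -1,"ty": 0,"tz": 0,"ax": 0,"ay": 0,"az": 0},
    {"grip": 2,"tx": -1.3,"ty": 0,"tz": 0,"ax": 0,"ay": 0,"az": 0},
    {"grip": 2,"tx": -1.3,"ty": 0,"tz": 0,"ax": 0,"ay": 0,"az": 0},
    {"grip": 2,"tx": -1,"ty": 0,"tz": 0,"ax": 0,"ay": 0,"az": 0},
    {"grip": 2,"tx": -0.6,"ty": 0,"tz": 0,"ax": 0,"ay": 0,"az": 0},
    {"grip": 2,"tx": -0.3,"ty": 0,"tz": 0,"ax": 0,"ay": 0,"az": 0},
    {"grip": 2,"tx": 0,"ty": 0,"tz": 0,"ax": 0,"ay": 0,"az": 0},
  ],
)

```text
time: 16.63
tool_pos: [499.9, -225.6, 62.0]
tcp_rot: [-180.0, -0.0, 79.9]
ft_force: [0.8, 0.4, -6.0]
finger_gap: 23.5
```

```bash
python3 -c "
from h import *
print(sense()['wrist_torque']);go(498.4,-234.6,62,80)"
```

```text
[ 0.11758716 -0.0285559   0.04531114]
from [ 499.9 -225.6   62. ] [-180.     -0.     79.92] az -0.08 tx -0.91 ty 0.00 tz -0.00 cm
```

>>> step_arm(
  plan=[
    {"grip": 2,"tx": -0.4,"ty": 0,"tz": 0,"ax": 0,"ay": 0,"az": 0},
    {"grip": 2,"tx": -0.3,"ty": 0,"tz": 0,"ax": 0,"ay": 0,"az": 0},
    {"grip": 2,"tx": -0.2,"ty": 0,"tz": 0,"ax": 0,"ay": 0,"az": 0},
    {"grip": 2,"tx": 0,"ty": 0,"tz": 0,"ax": 0,"ay": 0,"az": 0},
    {"grip": 2,"tx": 0,"ty": 0,"tz": 0,"ax": 0,"ay": 0,"az": 0},
  ],
)

```text
time: 17.05
tool_pos: [498.6, -233.5, 62.0]
tcp_rot: [-180.0, -0.0, 80.0]
ft_force: [0.3, 0.1, -4.9]
finger_gap: 23.6
```

>>> step_arm(
  plan=[
    {"grip": 2,"tx": -0.2,"ty": 0,"tz": 0,"ax": 0,"ay": 0,"az": 0},
    {"grip": 2,"tx": 0,"ty": 0,"tz": 0,"ax": 0,"ay": 0,"az": 0},
    {"grip": 2,"tx": -0.1,"ty": 0,"tz": 0,"ax": 0,"ay": 0,"az": 0},
    {"grip": 2,"tx": 0,"ty": 0,"tz": 0,"ax": 0,"ay": 0,"az": 0},
  ],
)

```text
time: 17.38
tool_pos: [498.2, -234.6, 61.7]
tcp_rot: [-180.0, -0.2, 80.0]
ft_force: [2.8, 9.5, -5.3]
finger_gap: 23.7
```

>>> step_arm(
  plan=[
    {"grip": 2,"tx": -0.1,"ty": 0,"tz": 0,"ax": 0,"ay": 0,"az": 0},
    {"grip": 2,"tx": 0,"ty": 0,"tz": 0,"ax": 0,"ay": 0,"az": 0},
    {"grip": 2,"tx": 0,"ty": 0,"tz": 0,"ax": 0,"ay": 0,"az": 0},
  ],
)

```text
time: 17.63
tool_pos: [498.2, -234.6, 61.6]
tcp_rot: [-179.9, -0.2, 80.1]
ft_force: [1.7, 13.2, -3.6]
finger_gap: 23.9
```

```bash
python3 -c "
from h import *
go(498.4,-234.6,62,80);snap('wrist','w12')"
```

```text
from [ 498.2 -234.6   61.6] [-179.94   -0.25   80.05] az 0.05 tx 0.01 ty 0.02 tz -0.04 cm
```

View pics/w12.png

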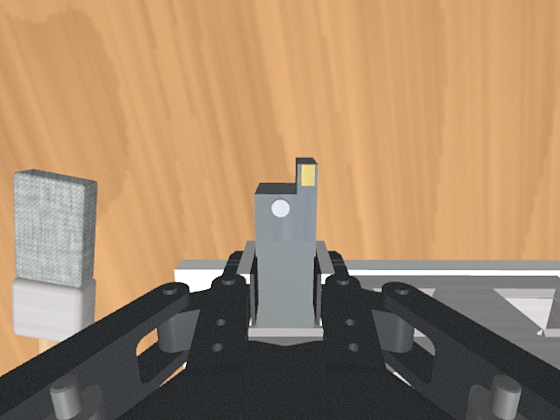

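>>> step_arm(
  plan=[
    {"grip": 3,"tx": 0,"ty": 0,"tz": 0,"ax": 0,"ay": 0,"az": 0},
    {"grip": 4.5,"tx": 0,"ty": 0,"tz": 0,"ax": 0,"ay": 0,"az": 0},
    {"grip": 4.5,"tx": 0,"ty": 0,"tz": 0,"ax": 0,"ay": 0,"az": 0},
    {"grip": 4.5,"tx": 0,"ty": 0,"tz": 0,"ax": 0,"ay": 0,"az": 0},
    {"grip": 4.5,"tx": 0,"ty": 0,"tz": -1,"ax": 0,"ay": 0,"az": 0},
    {"grip": 4.5,"tx": 0,"ty": 0,"tz": -3,"ax": 0,"ay": 0,"az": 0},
    {"grip": 4.5,"tx": 0,"ty": 0,"tz": -4,"ax": 0,"ay": 0,"az": 0},
    {"grip": 4.5,"tx": 0,"ty": 0,"tz": -4,"ax": 0,"ay": 0,"az": 0},
  ],
)

```text
time: 18.35
tool_pos: [496.9, -237.2, 183.2]
tcp_rot: [-179.9, -0.0, 80.0]
ft_force: [2.2, 0.1, 1.1]
finger_gap: 45.1
```

>>> step_arm(
  plan=[
    {"grip": 5,"tx": 1,"ty": 0,"tz": -4,"ax": 0,"ay": 0,"az": 0},
    {"grip": 5,"tx": 2,"ty": 0,"tz": -3,"ax": 0,"ay": 0,"az": 0},
    {"grip": 5,"tx": 0,"ty": 0,"tz": -1,"ax": 0,"ay": 0,"az": 0},
    {"grip": 5,"tx": 0,"ty": 0,"tz": 0,"ax": 0,"ay": 0,"az": 0},
    {"grip": 5,"tx": 0,"ty": 0,"tz": 0,"ax": 0,"ay": 0,"az": 0},
  ],
)

```text
time: 18.77
tool_pos: [503.3, -208.3, 262.5]
tcp_rot: [179.9, 0.0, 80.0]
ft_force: [-0.5, 0.5, -1.3]
finger_gap: 50.1
```

```bash
python3 -c "
from h import *
snap('wrist','w13')
st=sense();c=load('w13')
go(420,90,240,-8)"
```

```text
from [ 502.5 -208.1  260.8] [-1.7991e+02 -1.0000e-02  7.9990e+01] az 87.99 tx -12.32 ty -28.38 tz 2.08 cm
```

View pics/w13.png

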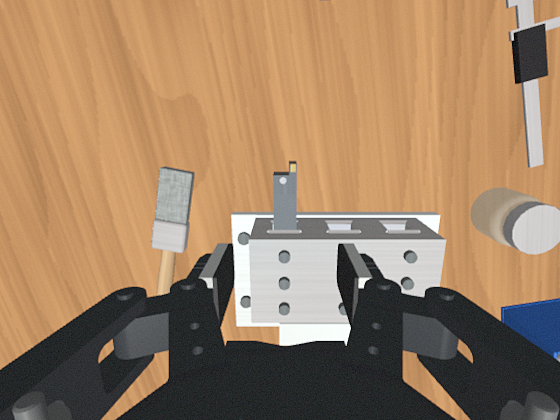

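>>> step_arm(
  plan=[
    {"grip": 5,"tx": 3,"ty": 0,"tz": 0,"ax": 0,"ay": 0,"az": 7},
    {"grip": 5,"tx": 3,"ty": 0,"tz": 0,"ax": 0,"ay": 0,"az": 7},
    {"grip": 5,"tx": 3,"ty": 0,"tz": 0,"ax": 0,"ay": 0,"az": 7},
    {"grip": 5,"tx": 2,"ty": -2,"tz": 0,"ax": 0,"ay": 0,"az": 7},
    {"grip": 5,"tx": 0,"ty": -3,"tz": 0,"ax": 0,"ay": 0,"az": 7},
    {"grip": 5,"tx": 0,"ty": -3,"tz": 0,"ax": 0,"ay": 0,"az": 7},
    {"grip": 5,"tx": 0,"ty": -3,"tz": 0,"ax": 0,"ay": 0,"az": 7},
    {"grip": 5,"tx": 0,"ty": -3,"tz": 0,"ax": 0,"ay": 0,"az": 7},
  ],
)

```text
time: 19.48
tool_pos: [441.3, -5.6, 258.9]
tcp_rot: [-179.9, 0.3, 23.6]
ft_force: [0.7, 0.1, -0.3]
finger_gap: 49.9
```

>>> step_arm(
  plan=[
    {"grip": 5,"tx": -1,"ty": -2,"tz": 0,"ax": 0,"ay": 0,"az": 7},
    {"grip": 5,"tx": -1,"ty": -2,"tz": 0,"ax": 0,"ay": 0,"az": 7},
    {"grip": 5,"tx": -1,"ty": -1,"tz": 0,"ax": 0,"ay": 0,"az": 7},
    {"grip": 5,"tx": -1,"ty": -1,"tz": 0,"ax": 0,"ay": 0,"az": 7},
    {"grip": 5,"tx": -1,"ty": 0,"tz": 0,"ax": 0,"ay": 0,"az": 4},
  ],
)

```text
time: 19.9
tool_pos: [377.2, 43.6, 259.3]
tcp_rot: [180.0, 0.3, -8.4]
ft_force: [-0.5, -0.7, 0.9]
finger_gap: 49.8
```

```bash
python3 -c "
from h import *
go(430,90,240,-8)"
```

```text
from [377.2  43.6 259.3] [179.99   0.26  -8.37] az -0.37 tx 4.58 ty -5.33 tz 1.93 cm
```

>>> step_arm(
  plan=[
    {"grip": 5,"tx": 2.3,"ty": -2.5,"tz": 1,"ax": 0,"ay": 0,"az": 0},
    {"grip": 5,"tx": 2.3,"ty": -2.5,"tz": 1,"ax": 0,"ay": 0,"az": 0},
    {"grip": 5,"tx": 0,"ty": -0.2,"tz": 0,"ax": 0,"ay": 0,"az": 0},
    {"grip": 5,"tx": 0,"ty": 0,"tz": 0,"ax": 0,"ay": 0,"az": 0},
    {"grip": 5,"tx": 0,"ty": 0,"tz": 0,"ax": 0,"ay": 0,"az": 0},
    {"grip": 5,"tx": 0,"ty": 0,"tz": 0,"ax": 0,"ay": 0,"az": 0},
  ],
)

```text
time: 20.4
tool_pos: [431.1, 87.2, 241.3]
tcp_rot: [180.0, 0.1, -8.0]
ft_force: [0.1, -0.0, 0.2]
finger_gap: 50.0
```

```bash
python3 -c "
from h import *
c,a=snap('wrist','w14')
cv2.imwrite('pics/w14z.png',cv2.resize(a[70:270,200:350],None,fx=3,fy=3,interpolation=cv2.INTER_CUBIC))"
```

```text
(no output)
```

View pics/w14z.png

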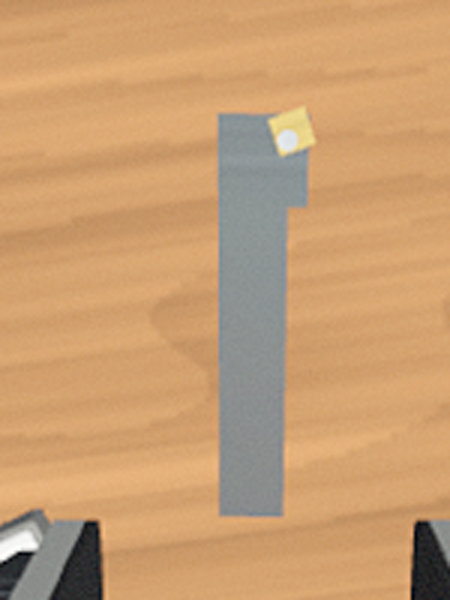

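Run:
```python
from h import *
c=load("w14");Z=lambda x,y:p2w(c,200+x/3,70+y/3,25)[:2]
tl,tr,hl,hr,end=[Z(*q) for q in((219,516),(282.5,516),(219,208),(288,208),(219,113))]
t=(tl+tr)/2;h=(hl+hr)/2;d=(h-t)/np.linalg.norm(h-t)
print(t,np.linalg.norm(tl-tr),np.linalg.norm(hl-hr),np.degrees(np.arctan2(d[1],d[0])),(end-t)@d)
g=t+101*d;print(g);go(g[0],g[1],22,np.degrees(np.arctan2(d[1],d[0])))
```

```text
[361.69086254  98.74843695] 24.659787593100685 24.549495177068657 -8.608620450346738 149.39954491565666
[461.55298356  83.63034232]
from [431.3  87.2 241.9] [ 1.7998e+02  1.0000e-02 -8.0500e+00] az 0.56 tx 3.04 ty -0.10 tz 21.99 cm
```

>>> step_arm(
  plan=[
    {"grip": 5,"tx": 3,"ty": -0.1,"tz": 2,"ax": 0,"ay": 0,"az": 0.5},
    {"grip": 5,"tx": 0,"ty": 0,"tz": 4,"ax": 0,"ay": 0,"az": 0},
    {"grip": 5,"tx": 0,"ty": 0,"tz": 4,"ax": 0,"ay": 0,"az": 0},
    {"grip": 5,"tx": 0,"ty": 0,"tz": 4,"ax": 0,"ay": 0,"az": 0},
    {"grip": 5,"tx": 0,"ty": 0,"tz": 3,"ax": 0,"ay": 0,"az": 0},
    {"grip": 5,"tx": 0,"ty": 0,"tz": 1.5,"ax": 0,"ay": 0,"az": 0},
    {"grip": 5,"tx": 0,"ty": 0,"tz": 0.5,"ax": 0,"ay": 0,"az": 0},
    {"grip": 5,"tx": 0,"ty": 0,"tz": 0,"ax": 0,"ay": 0,"az": 0},
  ],
)

```text
time: 21.12
tool_pos: [460.6, 84.2, 51.3]
tcp_rot: [180.0, 0.1, -8.5]
ft_force: [0.5, -0.1, 0.1]
finger_gap: 49.8
```

>>> step_arm(
  plan=[
    {"grip": 5,"tx": 0,"ty": 0,"tz": 0,"ax": 0,"ay": 0,"az": 0},
    {"grip": 5,"tx": 0,"ty": 0,"tz": 0,"ax": 0,"ay": 0,"az": 0},
    {"grip": 5,"tx": 0,"ty": 0,"tz": 0,"ax": 0,"ay": 0,"az": 0},
    {"grip": 5,"tx": 0,"ty": 0,"tz": 0,"ax": 0,"ay": 0,"az": 0},
  ],
)

```text
time: 21.45
tool_pos: [462.8, 84.8, 53.5]
tcp_rot: [-180.0, -0.2, -8.5]
ft_force: [-0.3, 0.2, 1.1]
finger_gap: 49.8
```

```bash
python3 -c "
from h import *
go(461.5,83.6,22,-8.5)"
```

```text
from [462.8  84.8  53.5] [-1.7997e+02 -1.6000e-01 -8.5000e+00] az -0.0 tx -0.11 ty 0.14 tz 3.15 cm
```

>>> step_arm(
  newtons=70,
  plan=[
    {"grip": 5,"tx": -0.1,"ty": 0.1,"tz": 1.2,"ax": 0,"ay": 0,"az": 0},
    {"grip": 5,"tx": 0,"ty": 0,"tz": 1,"ax": 0,"ay": 0,"az": 0},
    {"grip": 5,"tx": 0,"ty": 0,"tz": 0.6,"ax": 0,"ay": 0,"az": 0},
    {"grip": 5,"tx": 0,"ty": 0,"tz": 0.3,"ax": 0,"ay": 0,"az": 0},
    {"grip": 5,"tx": 0,"ty": 0,"tz": 0,"ax": 0,"ay": 0,"az": 0},
    {"grip": 5,"tx": 0,"ty": 0,"tz": 0,"ax": 0,"ay": 0,"az": 0},
    {"grip": 5,"tx": 0,"ty": 0,"tz": 0,"ax": 0,"ay": 0,"az": 0},
  ],
)

```text
time: 22.03
tool_pos: [460.8, 84.0, 21.3]
tcp_rot: [-180.0, -0.0, -8.5]
ft_force: [-0.5, 0.4, 0.4]
finger_gap: 50.4
```

```bash
python3 -c "
from h import *
go(461.5,83.6,22,-8.5);snap('wrist','w15')"
```

```text
from [460.8  84.   21.3] [-1.7999e+02 -3.0000e-02 -8.5000e+00] az -0.0 tx 0.08 ty 0.03 tz -0.07 cm
```

View pics/w15.png

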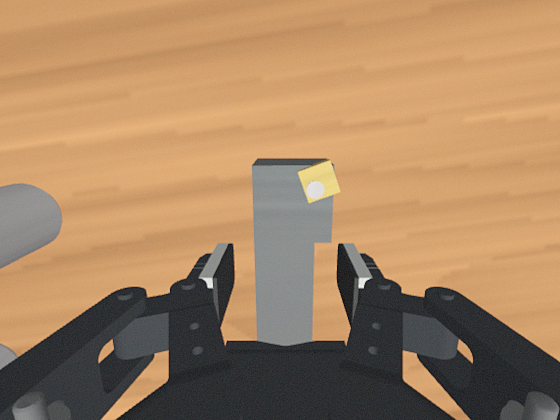

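>>> step_arm(
  newtons=70,
  plan=[
    {"grip": 2,"tx": 0,"ty": 0,"tz": 0,"ax": 0,"ay": 0,"az": 0},
    {"grip": 2,"tx": 0,"ty": 0,"tz": 0,"ax": 0,"ay": 0,"az": 0},
    {"grip": 2,"tx": 0,"ty": 0,"tz": 0,"ax": 0,"ay": 0,"az": 0},
    {"grip": 2,"tx": 0,"ty": 0,"tz": 0,"ax": 0,"ay": 0,"az": 0},
    {"grip": 2,"tx": 0,"ty": 0,"tz": 0,"ax": 0,"ay": 0,"az": 0},
    {"grip": 2,"tx": 0,"ty": 0,"tz": 0,"ax": 0,"ay": 0,"az": 0},
  ],
)

```text
time: 22.58
tool_pos: [460.9, 84.1, 21.6]
tcp_rot: [-180.0, -0.0, -8.5]
ft_force: [-1.2, 1.3, 5.3]
finger_gap: 23.7
```

>>> step_arm(
  plan=[
    {"grip": 2,"tx": 0,"ty": 0,"tz": -1,"ax": 0,"ay": 0,"az": 0},
    {"grip": 2,"tx": 0,"ty": 0,"tz": -2,"ax": 0,"ay": 0,"az": 0},
    {"grip": 2,"tx": 0,"ty": 0,"tz": -3,"ax": 0,"ay": 0,"az": 0},
    {"grip": 2,"tx": 0,"ty": 0,"tz": -3,"ax": 0,"ay": 0,"az": 0},
    {"grip": 2,"tx": 0,"ty": 0,"tz": -3,"ax": 0,"ay": 0,"az": 0},
    {"grip": 2,"tx": 0,"ty": 0,"tz": -1,"ax": 0,"ay": 0,"az": 0},
    {"grip": 2,"tx": 0,"ty": 0,"tz": 0,"ax": 0,"ay": 0,"az": 0},
    {"grip": 2,"tx": 0,"ty": 0,"tz": 0,"ax": 0,"ay": 0,"az": 0},
  ],
)

```text
time: 23.25
tool_pos: [460.1, 83.8, 150.0]
tcp_rot: [180.0, 0.0, -8.5]
ft_force: [0.2, 0.3, -8.1]
finger_gap: 23.3
```

```bash
python3 -c "
from h import *
snap('wrist','w16')"
```

```text
(no output)
```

View pics/w16.png

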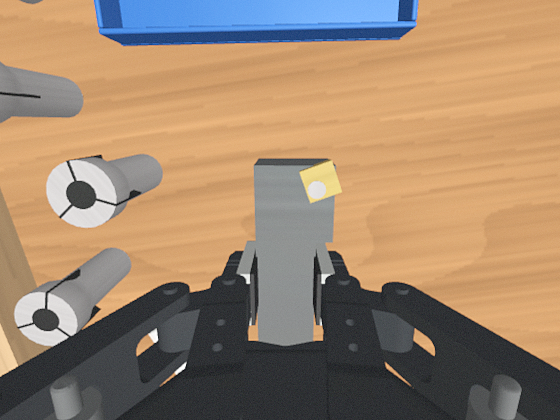

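>>> step_arm(
  plan=[
    {"grip": 2,"tx": 0,"ty": 1.5,"tz": 0,"ax": 0,"ay": 0,"az": -7},
    {"grip": 2,"tx": 0,"ty": 2.8,"tz": 0,"ax": 0,"ay": 0,"az": -7},
    {"grip": 2,"tx": 0,"ty": 2.8,"tz": 0,"ax": 0,"ay": 0,"az": -7},
    {"grip": 2,"tx": 0,"ty": 2.8,"tz": 0,"ax": 0,"ay": 0,"az": -7},
    {"grip": 2,"tx": 0,"ty": 2.8,"tz": 0,"ax": 0,"ay": 0,"az": -7},
    {"grip": 2,"tx": 0,"ty": 2.8,"tz": 0,"ax": 0,"ay": 0,"az": -7},
    {"grip": 2,"tx": 0,"ty": 2.8,"tz": 0,"ax": 0,"ay": 0,"az": -7},
    {"grip": 2,"tx": 0,"ty": 2.8,"tz": 0,"ax": 0,"ay": 0,"az": -7},
  ],
)

```text
time: 23.97
tool_pos: [519.8, -111.3, 147.3]
tcp_rot: [-179.7, 0.1, 47.8]
ft_force: [0.9, 0.6, -6.5]
finger_gap: 23.7
```

>>> step_arm(
  plan=[
    {"grip": 2,"tx": 0,"ty": 2.8,"tz": 0,"ax": 0,"ay": 0,"az": -7},
    {"grip": 2,"tx": 0,"ty": 2.8,"tz": 0,"ax": 0,"ay": 0,"az": -7},
    {"grip": 2,"tx": 0,"ty": 2.8,"tz": 0,"ax": 0,"ay": 0,"az": -7},
    {"grip": 2,"tx": 0,"ty": 1.5,"tz": 0,"ax": 0,"ay": 0,"az": -7},
    {"grip": 2,"tx": 0,"ty": 0,"tz": 0,"ax": 0,"ay": 0,"az": -4.5},
    {"grip": 2,"tx": 0,"ty": 0,"tz": 0,"ax": 0,"ay": 0,"az": 0},
  ],
)

```text
time: 24.47
tool_pos: [602.3, -164.0, 146.6]
tcp_rot: [-179.6, -0.1, 80.2]
ft_force: [-1.5, 0.8, -8.2]
finger_gap: 23.9
```

```bash
python3 -c "
from h import *
go(640.4,-165.2,62,80)"
```

```text
from [ 602.3 -164.   146.6] [-1.7964e+02 -7.0000e-02  8.0180e+01] az 0.18 tx 0.55 ty 3.78 tz 8.46 cm
```

>>> step_arm(
  plan=[
    {"grip": 2,"tx": 0.3,"ty": 2,"tz": 0,"ax": 0,"ay": 0,"az": 0},
    {"grip": 2,"tx": 0.3,"ty": 1.6,"tz": 1,"ax": 0,"ay": 0,"az": 0},
    {"grip": 2,"tx": 0,"ty": 0,"tz": 2,"ax": 0,"ay": 0,"az": 0},
    {"grip": 2,"tx": 0,"ty": 0,"tz": 2,"ax": 0,"ay": 0,"az": 0},
    {"grip": 2,"tx": 0,"ty": 0,"tz": 2,"ax": 0,"ay": 0,"az": 0},
    {"grip": 2,"tx": 0,"ty": 0,"tz": 1,"ax": 0,"ay": 0,"az": 0},
    {"grip": 2,"tx": 0,"ty": 0,"tz": 0,"ax": 0,"ay": 0,"az": 0},
    {"grip": 2,"tx": 0,"ty": 0,"tz": 0,"ax": 0,"ay": 0,"az": 0},
  ],
)

```text
time: 25.13
tool_pos: [638.7, -164.0, 69.2]
tcp_rot: [-179.8, -0.0, 79.9]
ft_force: [0.7, -0.1, -5.9]
finger_gap: 23.7
```

>>> step_arm(
  plan=[
    {"grip": 2,"tx": 0,"ty": 0,"tz": 0,"ax": 0,"ay": 0,"az": 0},
    {"grip": 2,"tx": 0,"ty": 0,"tz": 0,"ax": 0,"ay": 0,"az": 0},
    {"grip": 2,"tx": 0,"ty": 0,"tz": 0,"ax": 0,"ay": 0,"az": 0},
  ],
)

```text
time: 25.38
tool_pos: [641.3, -165.0, 72.9]
tcp_rot: [179.8, 0.0, 80.0]
ft_force: [0.4, -0.3, -6.8]
finger_gap: 23.9
```

```bash
python3 -c "
from h import *
go(640.4,-165.2,62,80)"
```

```text
from [ 641.3 -165.    72.9] [1.7983e+02 3.0000e-02 7.9980e+01] az -0.02 tx -0.04 ty -0.09 tz 1.09 cm
```

>>> step_arm(
  plan=[
    {"grip": 2,"tx": 0,"ty": 0,"tz": 0.5,"ax": 0,"ay": 0,"az": 0},
    {"grip": 2,"tx": 0,"ty": 0,"tz": 0.3,"ax": 0,"ay": 0,"az": 0},
    {"grip": 2,"tx": 0,"ty": 0,"tz": 0,"ax": 0,"ay": 0,"az": 0},
    {"grip": 2,"tx": 0,"ty": 0,"tz": 0,"ax": 0,"ay": 0,"az": 0},
    {"grip": 2,"tx": 0,"ty": 0,"tz": 0,"ax": 0,"ay": 0,"az": 0},
    {"grip": 2,"tx": 0,"ty": 0,"tz": 0,"ax": 0,"ay": 0,"az": 0},
  ],
)

```text
time: 25.88
tool_pos: [640.3, -164.6, 63.1]
tcp_rot: [180.0, 0.0, 80.0]
ft_force: [-0.8, -0.3, -6.7]
finger_gap: 23.4
```

```bash
python3 -c "
from h import *
go(640.4,-165.2,62,80)"
```

```text
from [ 640.3 -164.6   63.1] [180.   0.  80.] az -0.0 tx -0.05 ty 0.02 tz 0.11 cm
```

Aligned. Inserting.

>>> step_arm(
  plan=[
    {"grip": 2,"tx": -1,"ty": 0,"tz": 0.1,"ax": 0,"ay": 0,"az": 0},
    {"grip": 2,"tx": -1,"ty": 0,"tz": 0,"ax": 0,"ay": 0,"az": 0},
    {"grip": 2,"tx": -0.7,"ty": 0,"tz": 0,"ax": 0,"ay": 0,"az": 0},
    {"grip": 2,"tx": -0.3,"ty": 0,"tz": 0,"ax": 0,"ay": 0,"az": 0},
    {"grip": 2,"tx": 0,"ty": 0,"tz": 0,"ax": 0,"ay": 0,"az": 0},
  ],
)

```text
time: 26.3
tool_pos: [634.7, -195.7, 62.1]
tcp_rot: [180.0, 0.0, 79.9]
ft_force: [-0.4, -0.4, -6.3]
finger_gap: 23.7
```

```bash
python3 -c "
from h import *
go(624.3,-256.8,62,80)"
```

```text
from [ 634.7 -195.7   62.1] [1.7999e+02 2.0000e-02 7.9900e+01] az -0.1 tx -6.20 ty 0.04 tz 0.01 cm
```

>>> step_arm(
  plan=[
    {"grip": 2,"tx": -1,"ty": 0,"tz": 0,"ax": 0,"ay": 0,"az": 0},
    {"grip": 2,"tx": -1.3,"ty": 0,"tz": 0,"ax": 0,"ay": 0,"az": 0},
    {"grip": 2,"tx": -1.3,"ty": 0,"tz": 0,"ax": 0,"ay": 0,"az": 0},
    {"grip": 2,"tx": -1,"ty": 0,"tz": 0,"ax": 0,"ay": 0,"az": 0},
    {"grip": 2,"tx": -0.6,"ty": 0,"tz": 0,"ax": 0,"ay": 0,"az": 0},
    {"grip": 2,"tx": -0.3,"ty": 0,"tz": 0,"ax": 0,"ay": 0,"az": 0},
    {"grip": 2,"tx": 0,"ty": 0,"tz": 0,"ax": 0,"ay": 0,"az": 0},
  ],
)

```text
time: 26.88
tool_pos: [625.1, -249.4, 62.0]
tcp_rot: [-180.0, 0.0, 79.9]
ft_force: [-0.1, 0.0, -7.4]
finger_gap: 23.8
```

>>> step_arm(
  plan=[
    {"grip": 2,"tx": -0.3,"ty": 0,"tz": 0,"ax": 0,"ay": 0,"az": 0},
    {"grip": 2,"tx": -0.2,"ty": 0,"tz": 0,"ax": 0,"ay": 0,"az": 0},
    {"grip": 2,"tx": -0.1,"ty": 0,"tz": 0,"ax": 0,"ay": 0,"az": 0},
    {"grip": 2,"tx": 0,"ty": 0,"tz": 0,"ax": 0,"ay": 0,"az": 0},
    {"grip": 2,"tx": 0,"ty": 0,"tz": 0,"ax": 0,"ay": 0,"az": 0},
  ],
)

```text
time: 27.3
tool_pos: [624.5, -253.9, 62.0]
tcp_rot: [180.0, -0.0, 80.0]
ft_force: [-0.1, -0.5, -7.4]
finger_gap: 23.6
```

>>> step_arm(
  plan=[
    {"grip": 2,"tx": -0.2,"ty": 0,"tz": 0,"ax": 0,"ay": 0,"az": 0},
    {"grip": 2,"tx": -0.1,"ty": 0,"tz": 0,"ax": 0,"ay": 0,"az": 0},
    {"grip": 2,"tx": -0.1,"ty": 0,"tz": 0,"ax": 0,"ay": 0,"az": 0},
    {"grip": 2,"tx": 0,"ty": 0,"tz": 0,"ax": 0,"ay": 0,"az": 0},
    {"grip": 2,"tx": 0,"ty": 0,"tz": 0,"ax": 0,"ay": 0,"az": 0},
  ],
)

```text
time: 27.72
tool_pos: [624.0, -256.4, 61.9]
tcp_rot: [-180.0, -0.1, 80.0]
ft_force: [1.4, 8.6, -5.6]
finger_gap: 23.5
```

>>> step_arm(
  plan=[
    {"grip": 2,"tx": -0.1,"ty": 0,"tz": 0,"ax": 0,"ay": 0,"az": 0},
    {"grip": 2,"tx": 0,"ty": 0,"tz": 0,"ax": 0,"ay": 0,"az": 0},
    {"grip": 2,"tx": -0.1,"ty": 0,"tz": 0,"ax": 0,"ay": 0,"az": 0},
    {"grip": 2,"tx": 0,"ty": 0,"tz": 0,"ax": 0,"ay": 0,"az": 0},
  ],
)

```text
time: 28.05
tool_pos: [624.0, -256.5, 61.8]
tcp_rot: [-180.0, -0.3, 80.1]
ft_force: [1.0, 15.0, -3.5]
finger_gap: 24.0
```

>>> step_arm(
  plan=[
    {"grip": 3,"tx": 0,"ty": 0,"tz": 0,"ax": 0,"ay": 0,"az": 0},
    {"grip": 4.5,"tx": 0,"ty": 0,"tz": 0,"ax": 0,"ay": 0,"az": 0},
    {"grip": 4.5,"tx": 0,"ty": 0,"tz": 0,"ax": 0,"ay": 0,"az": 0},
    {"grip": 4.5,"tx": 0,"ty": 0,"tz": 0,"ax": 0,"ay": 0,"az": 0},
    {"grip": 4.5,"tx": 0,"ty": 0,"tz": -1,"ax": 0,"ay": 0,"az": 0},
    {"grip": 4.5,"tx": 0,"ty": 0,"tz": -3,"ax": 0,"ay": 0,"az": 0},
    {"grip": 4.5,"tx": 0,"ty": 0,"tz": -4,"ax": 0,"ay": 0,"az": 0},
    {"grip": 4.5,"tx": 0,"ty": 0,"tz": -4,"ax": 0,"ay": 0,"az": 0},
  ],
)

```text
time: 28.72
tool_pos: [622.4, -260.0, 182.9]
tcp_rot: [-179.9, -0.0, 80.0]
ft_force: [-0.1, -0.4, 0.9]
finger_gap: 45.1
```

>>> step_arm(
  plan=[
    {"grip": 7,"tx": 1,"ty": -3,"tz": -4,"ax": 0,"ay": 0,"az": 0},
    {"grip": 7,"tx": 2,"ty": -3,"tz": -3,"ax": 0,"ay": 0,"az": 0},
    {"grip": 7,"tx": 0,"ty": -1,"tz": -1,"ax": 0,"ay": 0,"az": 0},
    {"grip": 7,"tx": 0,"ty": 0,"tz": 0,"ax": 0,"ay": 0,"az": 0},
    {"grip": 7,"tx": 0,"ty": 0,"tz": 0,"ax": 0,"ay": 0,"az": 0},
  ],
)

```text
time: 29.13
tool_pos: [568.1, -224.5, 253.4]
tcp_rot: [179.8, 0.1, 80.0]
ft_force: [0.2, 0.1, -0.4]
finger_gap: 70.1
```

```bash
python3 -c "
from h import *
snap('wrist','w17')
for y in (-2,178): go(500,200,270,y)
print(sense()['joint_pos'])"
```

```text
from [ 567.8 -224.4  251.5] [1.7996e+02 2.0000e-02 7.9970e+01] az 81.97 tx -8.25 ty -42.17 tz -1.85 cm
from [ 567.8 -224.4  251.5] [1.7996e+02 2.0000e-02 7.9970e+01] az -98.03 tx 8.25 ty 42.17 tz -1.85 cm
[-2.63681889e+01  9.00567614e+00  8.34328453e+01 -7.49033273e-03
  8.75131225e+01 -1.63404174e+01]
```

View pics/w17.png

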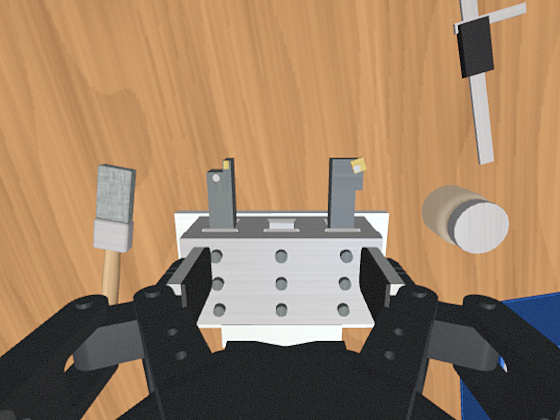

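>>> step_arm(
  plan=[
    {"grip": 7,"tx": 3,"ty": -1,"tz": -0.5,"ax": 0,"ay": 0,"az": 7},
    {"grip": 7,"tx": 3,"ty": -1,"tz": -0.5,"ax": 0,"ay": 0,"az": 7},
    {"grip": 7,"tx": 3,"ty": -2,"tz": -0.5,"ax": 0,"ay": 0,"az": 7},
    {"grip": 7,"tx": 2,"ty": -2.5,"tz": -0.5,"ax": 0,"ay": 0,"az": 7},
    {"grip": 7,"tx": 2,"ty": -3,"tz": -0.5,"ax": 0,"ay": 0,"az": 7},
    {"grip": 7,"tx": 1,"ty": -3.5,"tz": 0,"ax": 0,"ay": 0,"az": 7},
    {"grip": 7,"tx": 1,"ty": -3.5,"tz": 0,"ax": 0,"ay": 0,"az": 7},
    {"grip": 7,"tx": 0,"ty": -3.8,"tz": 0,"ax": 0,"ay": 0,"az": 7},
  ],
)

```text
time: 29.85
tool_pos: [482.6, 37.3, 274.4]
tcp_rot: [-179.9, 0.1, 23.8]
ft_force: [0.8, 0.8, 0.1]
finger_gap: 70.1
```

>>> step_arm(
  plan=[
    {"grip": 7,"tx": 0,"ty": -3.8,"tz": 0,"ax": 0,"ay": 0,"az": 7},
    {"grip": 7,"tx": 0,"ty": -3.8,"tz": 0,"ax": 0,"ay": 0,"az": 7},
    {"grip": 7,"tx": 0,"ty": -3.8,"tz": 0,"ax": 0,"ay": 0,"az": 7},
    {"grip": 7,"tx": 0,"ty": -3.8,"tz": 0,"ax": 0,"ay": 0,"az": 5},
    {"grip": 7,"tx": 0,"ty": -3.5,"tz": 0,"ax": 0,"ay": 0,"az": 0},
    {"grip": 7,"tx": 0,"ty": 0,"tz": 0,"ax": 0,"ay": 0,"az": 0},
  ],
)

```text
time: 30.35
tool_pos: [447.6, 213.3, 274.4]
tcp_rot: [-179.9, 0.2, 0.1]
ft_force: [0.4, 0.5, 0.1]
finger_gap: 69.6
```

```bash
python3 -c "
from h import *
go(470,290,300,-2)"
```

```text
from [447.6 213.3 274.4] [-1.7992e+02  1.8000e-01  1.0000e-01] az 2.1 tx 1.97 ty -7.75 tz -2.56 cm
```

>>> step_arm(
  plan=[
    {"grip": 7,"tx": 1,"ty": -3,"tz": -1.5,"ax": 0,"ay": 0,"az": 2},
    {"grip": 7,"tx": 1,"ty": -3,"tz": -1,"ax": 0,"ay": 0,"az": 0},
    {"grip": 7,"tx": 0,"ty": -1.5,"tz": 0,"ax": 0,"ay": 0,"az": 0},
    {"grip": 7,"tx": 0,"ty": 0,"tz": 0,"ax": 0,"ay": 0,"az": 0},
    {"grip": 7,"tx": 0,"ty": 0,"tz": 0,"ax": 0,"ay": 0,"az": 0},
  ],
)

```text
time: 30.77
tool_pos: [470.1, 282.8, 299.3]
tcp_rot: [179.9, 0.2, -2.0]
ft_force: [-1.0, -0.8, -0.1]
finger_gap: 70.0
```

```bash
python3 -c "
from h import *
c,a=snap('wrist','w18')
cv2.imwrite('pics/w18z.png',cv2.resize(a[0:300],(800,429),interpolation=cv2.INTER_CUBIC))
go(470,290,300,-2)"
```

```text
from [470.  282.1 299.5] [ 1.7988e+02  1.6000e-01 -2.0800e+00] az -0.08 tx -0.03 ty -0.79 tz -0.05 cm
```

View pics/w18z.png

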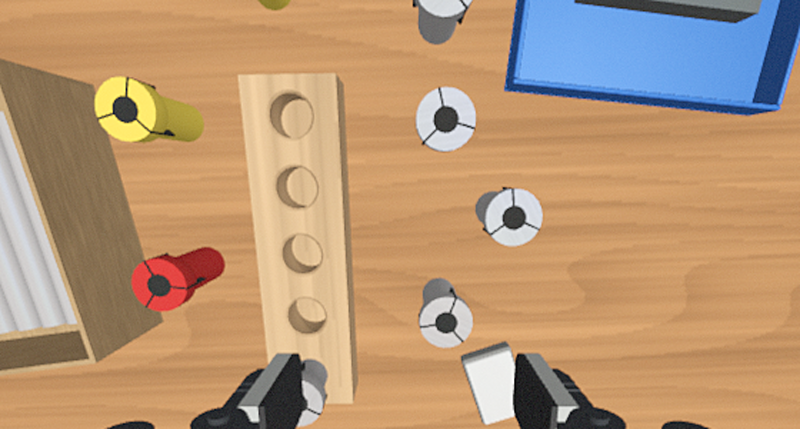

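```bash
python3 -c "
from h import *
c=load('w18');f=lambda x,y,z:p2w(c,x*.7,y*.7,z)[:2].round(1)
for p in((292,115.5),(298,187),(303,253),(308,315)):print('bore',f(*p,45))
print('corners',f(238,75,45),f(336,73,45))
for p in((445,119),(513,217),(445,322)):print('col',f(*p,90))
"
```

```text
bore [582.5 369.7]
bore [527.4 370.4]
bore [472.4 371.6]
bore [416.6 372.6]
corners [613.2 408.4] [612.  332.5]
col [570.9 252.4]
col [501.2 203.1]
col [421.1 254.4]
```

```bash
python3 -c "
from h import *
go(570.9,252.4,60,-1)"
```

```text
from [470.  282.1 299.5] [ 1.7988e+02  1.6000e-01 -2.0800e+00] az -1.08 tx 10.14 ty 2.80 tz 23.95 cm
```

>>> step_arm(
  plan=[
    {"grip": 7,"tx": 2.5,"ty": 0.7,"tz": 1.5,"ax": 0,"ay": 0,"az": -1},
    {"grip": 7,"tx": 2.5,"ty": 0.7,"tz": 2,"ax": 0,"ay": 0,"az": 0},
    {"grip": 7,"tx": 2.5,"ty": 0.7,"tz": 2,"ax": 0,"ay": 0,"az": 0},
    {"grip": 7,"tx": 2.5,"ty": 0.7,"tz": 2,"ax": 0,"ay": 0,"az": 0},
    {"grip": 7,"tx": 0,"ty": 0,"tz": 3,"ax": 0,"ay": 0,"az": 0},
    {"grip": 7,"tx": 0,"ty": 0,"tz": 2,"ax": 0,"ay": 0,"az": 0},
    {"grip": 7,"tx": 0,"ty": 0,"tz": 0.5,"ax": 0,"ay": 0,"az": 0},
    {"grip": 7,"tx": 0,"ty": 0,"tz": 0,"ax": 0,"ay": 0,"az": 0},
  ],
)

```text
time: 31.48
tool_pos: [567.9, 250.6, 168.4]
tcp_rot: [179.9, 0.3, -1.2]
ft_force: [-0.5, 1.1, -0.4]
finger_gap: 70.1
```

>>> step_arm(
  plan=[
    {"grip": 7,"tx": 0,"ty": 0,"tz": 0,"ax": 0,"ay": 0,"az": 0},
    {"grip": 7,"tx": 0,"ty": 0,"tz": 0,"ax": 0,"ay": 0,"az": 0},
    {"grip": 7,"tx": 0,"ty": 0,"tz": 0,"ax": 0,"ay": 0,"az": 0},
    {"grip": 7,"tx": 0,"ty": 0,"tz": 0,"ax": 0,"ay": 0,"az": 0},
  ],
)

```text
time: 31.82
tool_pos: [570.4, 252.9, 173.4]
tcp_rot: [-179.9, -0.2, -1.1]
ft_force: [-0.3, -0.2, 1.0]
finger_gap: 69.9
```

```bash
python3 -c "
from h import *
go(570.9,252.4,60,-1);snap('wrist','w19')"
```

```text
from [570.4 252.9 173.4] [-1.7994e+02 -1.6000e-01 -1.0900e+00] az -0.09 tx 0.05 ty 0.05 tz 11.34 cm
```

View pics/w19.png

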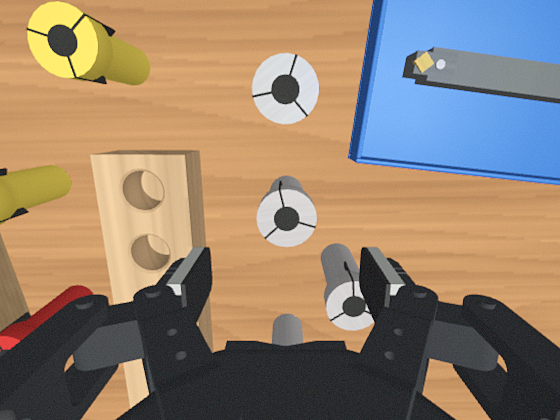

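```bash
python3 -c "
from h import *
c=load('w19')
print(p2w(c,286,218,90),p2w(c,286,88,90),p2w(c,352,305,90),[p2w(c,x,y,45) for x,y in((143,190),(152,250))])
print(w2p(c,(570.9,252.4,90)),w2p(c,(421,254,90)))"
```

```text
[571.43156112 252.35783614  90.        ] [656.31560371 250.78226329  90.        ] [502.26220156 204.14023306  90.        ] [array([583.91937587, 370.08299026,  45.        ]), array([530.63976638, 369.49542682,  45.        ])]
[285.95350038 218.73280683] [287.4067746  393.96523092]
```

>>> step_arm(
  newtons=60,
  plan=[
    {"grip": 7,"tx": 0.1,"ty": 0,"tz": 2,"ax": 0,"ay": 0,"az": 0},
    {"grip": 7,"tx": 0,"ty": 0,"tz": 2.5,"ax": 0,"ay": 0,"az": 0},
    {"grip": 7,"tx": 0,"ty": 0,"tz": 2.5,"ax": 0,"ay": 0,"az": 0},
    {"grip": 7,"tx": 0,"ty": 0,"tz": 2,"ax": 0,"ay": 0,"az": 0},
    {"grip": 7,"tx": 0,"ty": 0,"tz": 1,"ax": 0,"ay": 0,"az": 0},
    {"grip": 7,"tx": 0,"ty": 0,"tz": 0.5,"ax": 0,"ay": 0,"az": 0},
    {"grip": 7,"tx": 0,"ty": 0,"tz": 0,"ax": 0,"ay": 0,"az": 0},
    {"grip": 7,"tx": 0,"ty": 0,"tz": 0,"ax": 0,"ay": 0,"az": 0},
  ],
)

```text
time: 32.53
tool_pos: [571.4, 252.8, 67.6]
tcp_rot: [-180.0, -0.1, -1.1]
ft_force: [0.5, -0.1, 0.3]
finger_gap: 70.1
```

>>> step_arm(
  plan=[
    {"grip": 7,"tx": 0,"ty": 0,"tz": 0,"ax": 0,"ay": 0,"az": 0},
    {"grip": 7,"tx": 0,"ty": 0,"tz": 0,"ax": 0,"ay": 0,"az": 0},
    {"grip": 7,"tx": 0,"ty": 0,"tz": 0,"ax": 0,"ay": 0,"az": 0},
    {"grip": 7,"tx": 0,"ty": 0,"tz": 0,"ax": 0,"ay": 0,"az": 0},
  ],
)

```text
time: 32.87
tool_pos: [571.1, 252.7, 67.2]
tcp_rot: [-180.0, -0.1, -1.1]
ft_force: [-0.8, 0.1, 0.5]
finger_gap: 70.1
```

```bash
python3 -c "
from h import *
go(571.3,252.4,60,-1);snap('wrist','w20')"
```

```text
from [571.1 252.7  67.2] [-1.7997e+02 -7.0000e-02 -1.1000e+00] az -0.1 tx 0.02 ty 0.03 tz 0.72 cm
```

View pics/w20.png

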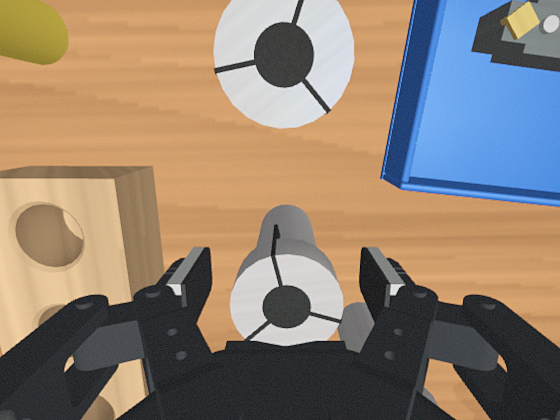

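Centred. Down 7 mm and close.

>>> step_arm(
  newtons=60,
  plan=[
    {"grip": 7,"tx": 0,"ty": 0,"tz": 0.5,"ax": 0,"ay": 0,"az": 0},
    {"grip": 7,"tx": 0,"ty": 0,"tz": 0.2,"ax": 0,"ay": 0,"az": 0},
    {"grip": 7,"tx": 0,"ty": 0,"tz": 0,"ax": 0,"ay": 0,"az": 0},
    {"grip": 4,"tx": 0,"ty": 0,"tz": 0,"ax": 0,"ay": 0,"az": 0},
    {"grip": 3.6,"tx": 0,"ty": 0,"tz": 0,"ax": 0,"ay": 0,"az": 0},
    {"grip": 2.8,"tx": 0,"ty": 0,"tz": 0,"ax": 0,"ay": 0,"az": 0},
    {"grip": 2.8,"tx": 0,"ty": 0,"tz": 0,"ax": 0,"ay": 0,"az": 0},
    {"grip": 2.8,"tx": 0,"ty": 0,"tz": 0,"ax": 0,"ay": 0,"az": 0},
  ],
)

```text
time: 33.58
tool_pos: [570.8, 252.5, 59.7]
tcp_rot: [-180.0, -0.0, -1.1]
ft_force: [0.7, -0.3, 1.8]
finger_gap: 40.2
```

>>> step_arm(
  plan=[
    {"grip": 2.8,"tx": 0,"ty": 0,"tz": 0,"ax": 0,"ay": 0,"az": 0},
    {"grip": 2.8,"tx": 0,"ty": 0,"tz": 0,"ax": 0,"ay": 0,"az": 0},
  ],
)

```text
time: 33.75
tool_pos: [570.8, 252.5, 59.7]
tcp_rot: [-180.0, -0.0, -1.1]
ft_force: [0.3, -1.2, 2.9]
finger_gap: 39.8
```

```bash
python3 -c "
from h import *
go(582.6,369.6,68,-1)"
```

```text
from [570.8 252.5  59.7] [-1.7999e+02 -3.0000e-02 -1.1000e+00] az -0.1 tx 0.98 ty -11.73 tz -0.83 cm
```

```bash
python3 -c "
from h import *
snap('wrist','w21')
a=cv2.imread('pics/w21.png')
c,s=snap('scene','s21')
print(w2p(c,(571,252,60)))
cv2.imwrite('pics/s21z.png',cv2.resize(s[150:270,290:430],None,fx=5,fy=5,interpolation=cv2.INTER_CUBIC))"
```

```text
[353.82948571 221.90810722]
```

View pics/w21.png

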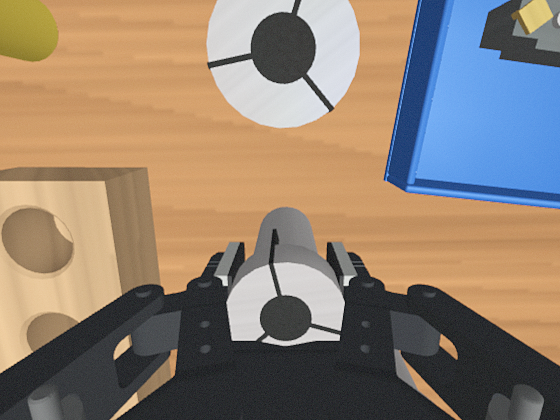

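View pics/s21z.png

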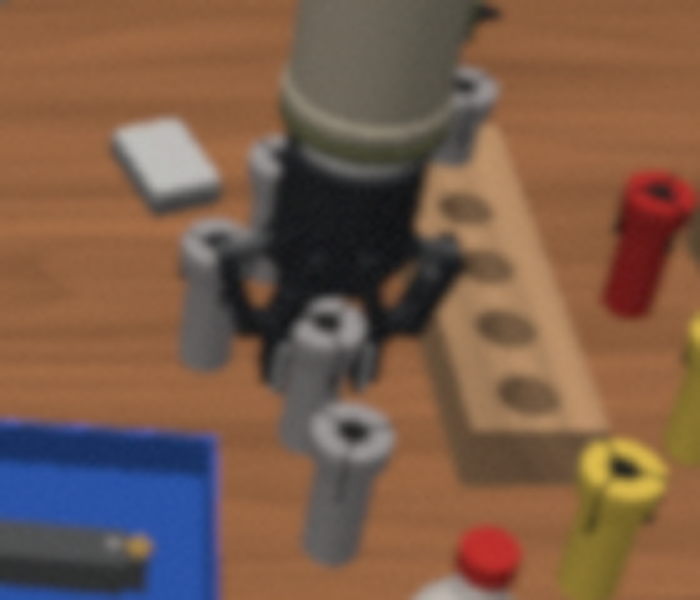

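The 40 mm gap means the pads reach the flared head, so I'll regrip about 12 mm higher and hold the head fully.

>>> step_arm(
  newtons=60,
  plan=[
    {"grip": 6,"tx": 0,"ty": 0,"tz": 0,"ax": 0,"ay": 0,"az": 0},
    {"grip": 6,"tx": 0,"ty": 0,"tz": 0,"ax": 0,"ay": 0,"az": 0},
    {"grip": 6,"tx": 0,"ty": 0,"tz": -0.6,"ax": 0,"ay": 0,"az": 0},
    {"grip": 6,"tx": 0,"ty": 0,"tz": -0.6,"ax": 0,"ay": 0,"az": 0},
    {"grip": 6,"tx": 0,"ty": 0,"tz": 0,"ax": 0,"ay": 0,"az": 0},
    {"grip": 6,"tx": 0,"ty": 0,"tz": 0,"ax": 0,"ay": 0,"az": 0},
    {"grip": 3.6,"tx": 0,"ty": 0,"tz": 0,"ax": 0,"ay": 0,"az": 0},
    {"grip": 3.6,"tx": 0,"ty": 0,"tz": 0,"ax": 0,"ay": 0,"az": 0},
  ],
)

```text
time: 34.52
tool_pos: [570.8, 252.6, 71.7]
tcp_rot: [-180.0, -0.0, -1.1]
ft_force: [-0.4, 0.1, -1.9]
finger_gap: 40.4
```

>>> step_arm(
  plan=[
    {"grip": 3.6,"tx": 0,"ty": 0,"tz": 0,"ax": 0,"ay": 0,"az": 0},
    {"grip": 3.6,"tx": 0,"ty": 0,"tz": 0,"ax": 0,"ay": 0,"az": 0},
    {"grip": 3.6,"tx": 0,"ty": 0,"tz": 0,"ax": 0,"ay": 0,"az": 0},
  ],
)

```text
time: 34.77
tool_pos: [570.8, 252.6, 71.7]
tcp_rot: [-180.0, -0.0, -1.1]
ft_force: [-1.0, -0.3, 5.5]
finger_gap: 40.6
```

>>> step_arm(
  plan=[
    {"grip": 3.6,"tx": 0,"ty": 0,"tz": -0.5,"ax": 0,"ay": 0,"az": 0},
    {"grip": 3.6,"tx": 0,"ty": 0,"tz": -1.5,"ax": 0,"ay": 0,"az": 0},
    {"grip": 3.6,"tx": 0,"ty": 0,"tz": -2,"ax": 0,"ay": 0,"az": 0},
    {"grip": 3.6,"tx": 0,"ty": 0,"tz": -2,"ax": 0,"ay": 0,"az": 0},
    {"grip": 3.6,"tx": 0,"ty": 0,"tz": -1,"ax": 0,"ay": 0,"az": 0},
    {"grip": 3.6,"tx": 0,"ty": 0,"tz": 0,"ax": 0,"ay": 0,"az": 0},
    {"grip": 3.6,"tx": 0,"ty": 0,"tz": 0,"ax": 0,"ay": 0,"az": 0},
  ],
)

```text
time: 35.35
tool_pos: [570.6, 252.4, 141.1]
tcp_rot: [-180.0, -0.0, -1.1]
ft_force: [-0.4, -0.1, -3.7]
finger_gap: 40.6
```

```bash
python3 -c "
from h import *
go(582.6,369.6,145,-1)
snap('wrist','w22')
c,s=snap('scene','s22')
cv2.imwrite('pics/s22z.png',cv2.resize(s[150:270,290:430],None,fx=5,fy=5,interpolation=cv2.INTER_CUBIC))"
```

```text
from [570.6 252.4 141.1] [-1.8e+02 -2.0e-02 -1.1e+00] az -0.1 tx 0.99 ty -11.74 tz -0.39 cm
```

View pics/w22.png

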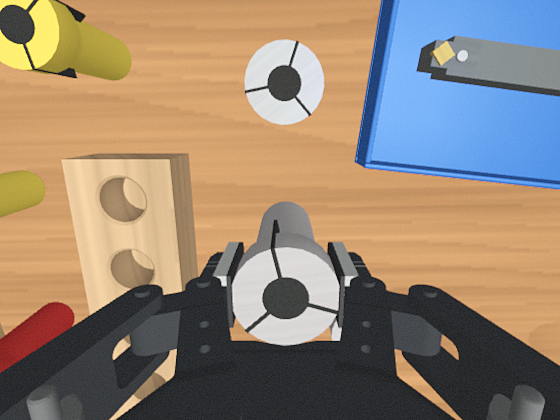

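View pics/s22z.png

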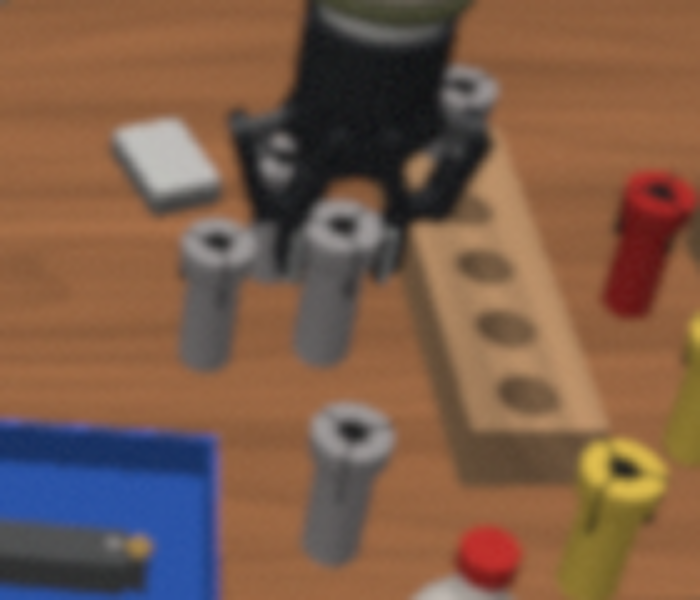

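```bash
python3 -c "
from h import *
c=load('w22')
print(p2w(c,286,297,159),p2w(c,284.5,82,90),p2w(c,123,199,45),p2w(c,133,267.5,45))
a=cv2.imread('pics/w22.png');cv2.imwrite('pics/w22z.png',cv2.resize(a[140:340,50:250],None,fx=3,fy=3))"
```

```text
[571.68223796 252.13900569 159.        ] [656.14678095 251.12619533  90.        ] [584.22591608 369.71420416  45.        ] [529.93315202 370.36704819  45.        ]
```

View pics/w22z.png

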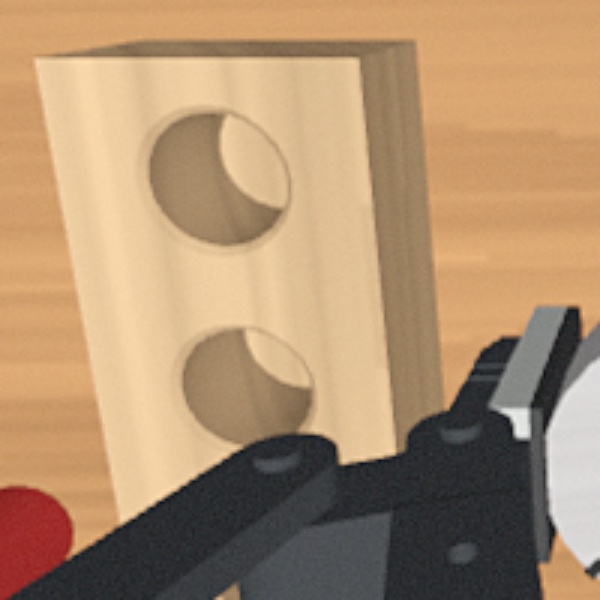

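>>> step_arm(
  plan=[
    {"grip": 3.6,"tx": 0,"ty": -1.5,"tz": 0,"ax": 0,"ay": 0,"az": 0},
    {"grip": 3.6,"tx": 0.5,"ty": -3,"tz": 0,"ax": 0,"ay": 0,"az": 0},
    {"grip": 3.6,"tx": 0.5,"ty": -3,"tz": 0,"ax": 0,"ay": 0,"az": 0},
    {"grip": 3.6,"tx": 0,"ty": -2.5,"tz": 0,"ax": 0,"ay": 0,"az": 0},
    {"grip": 3.6,"tx": 0,"ty": -1.7,"tz": 0,"ax": 0,"ay": 0,"az": 0},
    {"grip": 3.6,"tx": 0,"ty": 0,"tz": 0,"ax": 0,"ay": 0,"az": 0},
    {"grip": 3.6,"tx": 0,"ty": 0,"tz": 0,"ax": 0,"ay": 0,"az": 0},
    {"grip": 3.6,"tx": 0,"ty": 0,"tz": 0,"ax": 0,"ay": 0,"az": 0},
  ],
)

```text
time: 36.12
tool_pos: [582.1, 368.9, 139.8]
tcp_rot: [179.9, 0.1, -1.1]
ft_force: [-0.9, 0.3, -3.7]
finger_gap: 40.6
```

```bash
python3 -c "
from h import *
go(582.9,369.8,121,-1)
c,a=snap('wrist','w23')"
```

```text
from [582.1 368.9 139.8] [ 1.7992e+02  1.1000e-01 -1.0800e+00] az -0.08 tx 0.08 ty -0.09 tz 1.88 cm
```

View pics/w23.png

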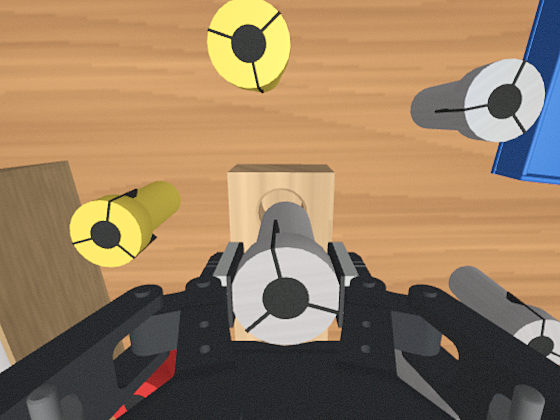

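```bash
python3 -c "
from h import *
c=load('w23')
print(p2w(c,229,173,45),p2w(c,333,173,45),p2w(c,234,290-50,45))
print(p2w(c,286,297,158))
a=cv2.imread('pics/w23.png');cv2.imwrite('pics/w23z.png',cv2.resize(a[150:350,180:380],None,fx=3,fy=3))"
```

```text
[613.15045018 407.70016161  45.        ] [611.72298728 334.4268032   45.        ] [562.72174627 407.2982878   45.        ]
[583.39169987 368.60093574 158.        ]
```

View pics/w23z.png

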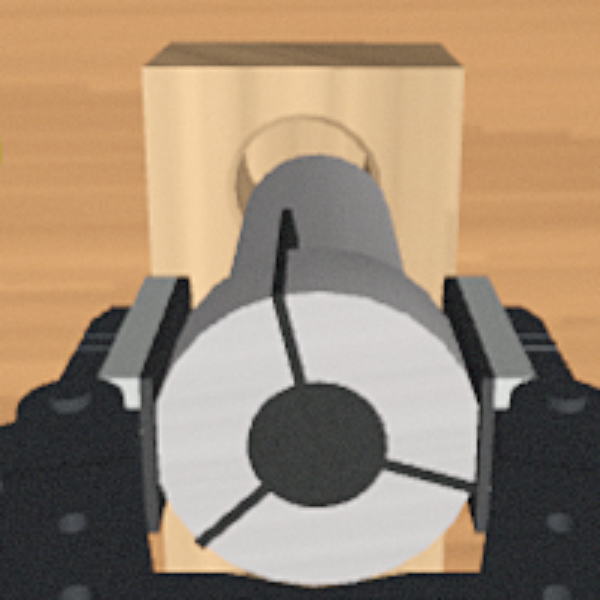

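```bash
python3 -c "
from h import *
c=load('w23')
print(p2w(c,282.7,188.3,45),p2w(c,282.7,172,45),p2w(c,286.7,201.8,67), p2w(c,286,150+291/3,158),p2w(c,286,150+585/3,158))
print(sense()['tool_pos'])"
```

```text
[601.40792228 370.11167119  45.        ] [613.12309374 369.86297737  45.        ] [597.09139568 367.48032916  67.        ] [603.74946695 368.2248876  158.        ] [561.96384641 368.99675049 158.        ]
[582.36142963 368.49958689 140.18285638]
```

>>> step_arm(
  plan=[
    {"grip": 3.6,"tx": 0,"ty": -0.25,"tz": 0.7,"ax": 0,"ay": 0,"az": 0},
    {"grip": 3.6,"tx": 0,"ty": 0,"tz": 0.7,"ax": 0,"ay": 0,"az": 0},
    {"grip": 3.6,"tx": 0,"ty": 0,"tz": 0.2,"ax": 0,"ay": 0,"az": 0},
    {"grip": 3.6,"tx": 0,"ty": 0,"tz": 0,"ax": 0,"ay": 0,"az": 0},
    {"grip": 3.6,"tx": 0,"ty": 0,"tz": 0,"ax": 0,"ay": 0,"az": 0},
    {"grip": 3.6,"tx": 0,"ty": 0,"tz": 0,"ax": 0,"ay": 0,"az": 0},
  ],
)

```text
time: 36.67
tool_pos: [583.0, 371.6, 125.5]
tcp_rot: [-180.0, -0.0, -1.1]
ft_force: [0.8, 0.3, -2.2]
finger_gap: 40.6
```

```bash
python3 -c "
from h import *
go(582.6,371.1,121,-1)
c,a=snap('wrist','w24');cv2.imwrite('pics/w24z.png',cv2.resize(a[150:350,180:380],None,fx=3,fy=3))"
```

```text
from [583.  371.6 125.5] [-1.7999e+02 -1.0000e-02 -1.1200e+00] az -0.12 tx -0.04 ty 0.05 tz 0.45 cm
```

View pics/w24z.png

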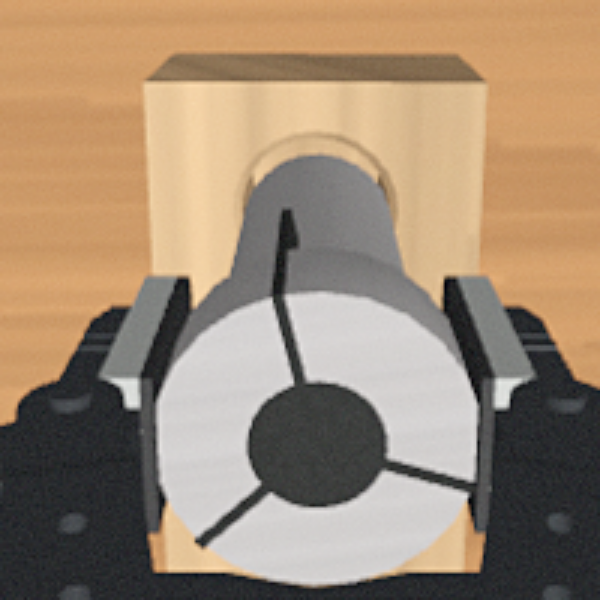

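>>> step_arm(
  plan=[
    {"grip": 3.6,"tx": 0,"ty": 0,"tz": 0.5,"ax": 0,"ay": 0,"az": 0},
    {"grip": 3.6,"tx": 0,"ty": 0,"tz": 0.4,"ax": 0,"ay": 0,"az": 0},
    {"grip": 3.6,"tx": 0,"ty": 0,"tz": 0.3,"ax": 0,"ay": 0,"az": 0},
    {"grip": 3.6,"tx": 0,"ty": 0,"tz": 0.3,"ax": 0,"ay": 0,"az": 0},
    {"grip": 3.6,"tx": 0,"ty": 0,"tz": 0,"ax": 0,"ay": 0,"az": 0},
  ],
)

```text
time: 37.13
tool_pos: [582.3, 371.4, 109.0]
tcp_rot: [179.9, 0.1, -1.1]
ft_force: [-1.6, 0.3, -3.0]
finger_gap: 40.3
```

>>> step_arm(
  plan=[
    {"grip": 3.6,"tx": 0,"ty": 0,"tz": 0.5,"ax": 0,"ay": 0,"az": 0},
    {"grip": 3.6,"tx": 0,"ty": 0,"tz": 0.6,"ax": 0,"ay": 0,"az": 0},
    {"grip": 3.6,"tx": 0,"ty": 0,"tz": 0.6,"ax": 0,"ay": 0,"az": 0},
    {"grip": 3.6,"tx": 0,"ty": 0,"tz": 0.5,"ax": 0,"ay": 0,"az": 0},
    {"grip": 3.6,"tx": 0,"ty": 0,"tz": 0.3,"ax": 0,"ay": 0,"az": 0},
    {"grip": 3.6,"tx": 0,"ty": 0,"tz": 0.1,"ax": 0,"ay": 0,"az": 0},
    {"grip": 3.6,"tx": 0,"ty": 0,"tz": 0,"ax": 0,"ay": 0,"az": 0},
    {"grip": 3.6,"tx": 0,"ty": 0,"tz": 0,"ax": 0,"ay": 0,"az": 0},
  ],
)

```text
time: 37.8
tool_pos: [583.0, 371.8, 84.5]
tcp_rot: [-180.0, -0.0, -1.1]
ft_force: [0.6, -0.1, -3.0]
finger_gap: 40.6
```

>>> step_arm(
  plan=[
    {"grip": 3.6,"tx": 0,"ty": 0,"tz": 0.2,"ax": 0,"ay": 0,"az": 0},
    {"grip": 3.6,"tx": 0,"ty": 0,"tz": 0.2,"ax": 0,"ay": 0,"az": 0},
    {"grip": 3.6,"tx": 0,"ty": 0,"tz": 0,"ax": 0,"ay": 0,"az": 0},
    {"grip": 3.6,"tx": 0,"ty": 0,"tz": 0,"ax": 0,"ay": 0,"az": 0},
    {"grip": 3.6,"tx": 0,"ty": 0,"tz": 0,"ax": 0,"ay": 0,"az": 0},
  ],
)

```text
time: 38.22
tool_pos: [582.9, 371.7, 80.4]
tcp_rot: [-180.0, -0.0, -1.1]
ft_force: [-0.2, 0.4, -3.3]
finger_gap: 40.3
```

>>> step_arm(
  plan=[
    {"grip": 3.6,"tx": 0,"ty": 0,"tz": 0.15,"ax": 0,"ay": 0,"az": 0},
    {"grip": 3.6,"tx": 0,"ty": 0,"tz": 0,"ax": 0,"ay": 0,"az": 0},
    {"grip": 3.6,"tx": 0,"ty": 0,"tz": 0,"ax": 0,"ay": 0,"az": 0},
    {"grip": 4.6,"tx": 0,"ty": 0,"tz": 0,"ax": 0,"ay": 0,"az": 0},
    {"grip": 6,"tx": 0,"ty": 0,"tz": 0,"ax": 0,"ay": 0,"az": 0},
    {"grip": 6,"tx": 0,"ty": 0,"tz": 0,"ax": 0,"ay": 0,"az": 0},
    {"grip": 6,"tx": 0,"ty": 0,"tz": -1,"ax": 0,"ay": 0,"az": 0},
    {"grip": 6,"tx": 0,"ty": 0,"tz": -3,"ax": 0,"ay": 0,"az": 0},
  ],
)

```text
time: 38.88
tool_pos: [579.6, 370.0, 113.5]
tcp_rot: [179.7, 0.5, -1.1]
ft_force: [-0.4, -0.4, -0.3]
finger_gap: 60.3
```

>>> step_arm(
  plan=[
    {"grip": 7,"tx": 0,"ty": 0,"tz": -3,"ax": 0,"ay": 0,"az": 0},
    {"grip": 7,"tx": 0,"ty": 0,"tz": -3,"ax": 0,"ay": 0,"az": 0},
    {"grip": 7,"tx": 0,"ty": 0,"tz": 0,"ax": 0,"ay": 0,"az": 0},
    {"grip": 7,"tx": 0,"ty": 0,"tz": 0,"ax": 0,"ay": 0,"az": 0},
    {"grip": 7,"tx": 0,"ty": 0,"tz": 0,"ax": 0,"ay": 0,"az": 0},
  ],
)

```text
time: 39.3
tool_pos: [583.0, 371.8, 179.4]
tcp_rot: [-180.0, -0.0, -1.1]
ft_force: [-0.1, -0.3, -0.3]
finger_gap: 70.0
```

```bash
python3 -c "
from h import *
c,a=snap('wrist','w25');c,s=snap('scene','s25');cv2.imwrite('pics/s25z.png',cv2.resize(s[150:270,290:430],None,fx=5,fy=5,interpolation=cv2.INTER_CUBIC))
go(501.7,203.5,72,-1)"
```

```text
from [582.1 371.3 177.3] [ 1.7993e+02  1.3000e-01 -1.1000e+00] az -0.1 tx -7.74 ty 16.92 tz 10.53 cm
```

View pics/w25.png

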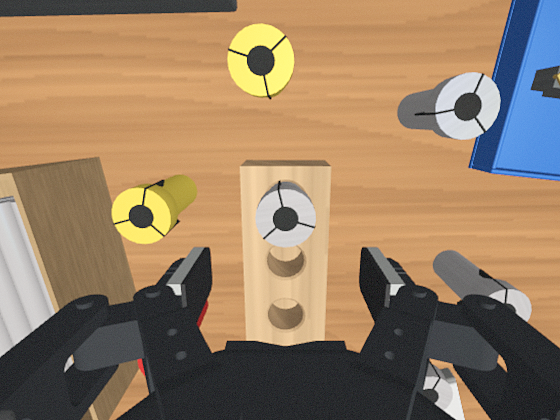

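View pics/s25z.png

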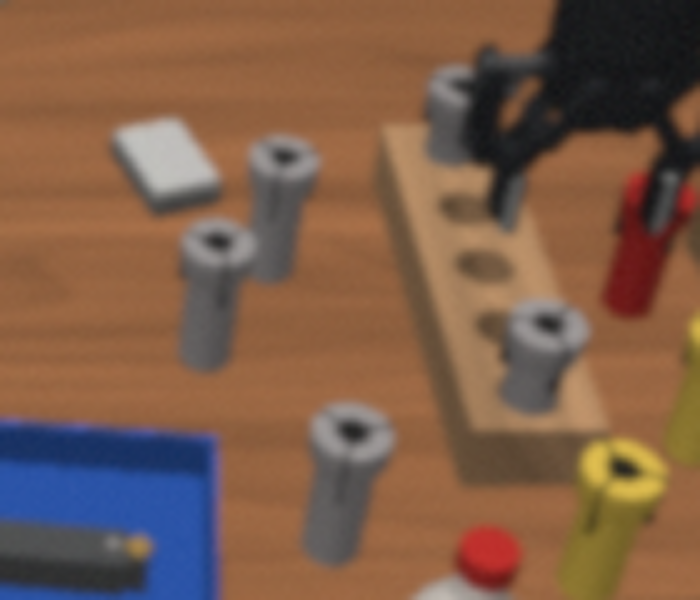

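>>> step_arm(
  plan=[
    {"grip": 7,"tx": 1.5,"ty": 2.4,"tz": 0,"ax": 0,"ay": 0,"az": 0},
    {"grip": 7,"tx": 2,"ty": 3.2,"tz": 0,"ax": 0,"ay": 0,"az": 0},
    {"grip": 7,"tx": 2,"ty": 3.2,"tz": 1,"ax": 0,"ay": 0,"az": 0},
    {"grip": 7,"tx": 1.3,"ty": 2,"tz": 2,"ax": 0,"ay": 0,"az": 0},
    {"grip": 7,"tx": 0.7,"ty": 1,"tz": 1.7,"ax": 0,"ay": 0,"az": 0},
    {"grip": 7,"tx": 0,"ty": 0,"tz": 1,"ax": 0,"ay": 0,"az": 0},
    {"grip": 7,"tx": 0,"ty": 0,"tz": 0,"ax": 0,"ay": 0,"az": 0},
    {"grip": 7,"tx": 0,"ty": 0,"tz": 0,"ax": 0,"ay": 0,"az": 0},
  ],
)

```text
time: 40.07
tool_pos: [654.1, 252.9, 120.2]
tcp_rot: [180.0, 0.2, -1.1]
ft_force: [0.5, -0.0, 1.5]
finger_gap: 69.7
```

>>> step_arm(
  plan=[
    {"grip": 7,"tx": 0,"ty": 0,"tz": 0,"ax": 0,"ay": 0,"az": 0},
    {"grip": 7,"tx": 0,"ty": 0,"tz": 0,"ax": 0,"ay": 0,"az": 0},
    {"grip": 7,"tx": 0,"ty": 0,"tz": 0,"ax": 0,"ay": 0,"az": 0},
  ],
)

```text
time: 40.32
tool_pos: [655.9, 253.6, 123.5]
tcp_rot: [-180.0, -0.1, -1.0]
ft_force: [0.6, -0.3, 0.4]
finger_gap: 69.9
```

```bash
cat >> h.py <<'E'
def collet(fn,guess,z=90,r=21):
    "centre of bright disc top nearest to guess (world xy): fit by mask of light grey + dark hole"
    c=load(fn);a=cv2.imread(f"pics/{fn}.png");hsv=cv2.cvtColor(a,cv2.COLOR_BGR2HSV)
    m=((hsv[...,1]<40)&(hsv[...,2]>150)).astype(np.uint8)
    m=cv2.morphologyEx(m,cv2.MORPH_CLOSE,np.ones((5,5),np.uint8))
    u=w2p(c,(*guess,z))
    best=None
    for k in cv2.findContours(m,cv2.RETR_EXTERNAL,cv2.CHAIN_APPROX_NONE)[0]:
        if cv2.contourArea(k)<300: continue
        W=np.array([p2w(c,*q,z)[:2] for q in k[:,0,:].astype(float)],np.float32)
        (x,y),rad=cv2.minEnclosingCircle(W)
        d=np.hypot(x-guess[0],y-guess[1])
        if best is None or d<best[0]: best=(d,x,y,rad)
    print("collet",best,"px guess",u.round(0))
E
python3 -c "
from h import *
go(656,251,72,-1);snap('wrist','w26');collet('w26',(656,251))"
```

```text
from [655.9 253.6 123.5] [-1.7995e+02 -1.2000e-01 -1.0200e+00] az -0.02 tx 0.01 ty 0.26 tz 5.15 cm
collet (np.float64(0.8912657600746291), 656.7908935546875, 250.58909606933594, 21.91911506652832) px guess [290. 247.]
```

View pics/w26.png

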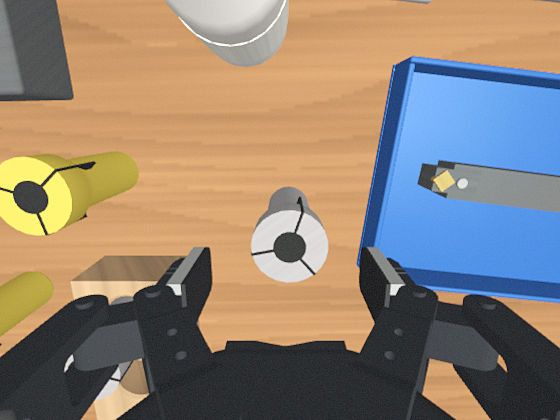

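>>> step_arm(
  plan=[
    {"grip": 7,"tx": 0,"ty": 0.25,"tz": 1,"ax": 0,"ay": 0,"az": 0},
    {"grip": 7,"tx": 0,"ty": 0,"tz": 1.5,"ax": 0,"ay": 0,"az": 0},
    {"grip": 7,"tx": 0,"ty": 0,"tz": 1.4,"ax": 0,"ay": 0,"az": 0},
    {"grip": 7,"tx": 0,"ty": 0,"tz": 0.8,"ax": 0,"ay": 0,"az": 0},
    {"grip": 7,"tx": 0,"ty": 0,"tz": 0.3,"ax": 0,"ay": 0,"az": 0},
    {"grip": 7,"tx": 0,"ty": 0,"tz": 0,"ax": 0,"ay": 0,"az": 0},
    {"grip": 7,"tx": 0,"ty": 0,"tz": 0,"ax": 0,"ay": 0,"az": 0},
    {"grip": 7,"tx": 0,"ty": 0,"tz": 0,"ax": 0,"ay": 0,"az": 0},
  ],
)

```text
time: 41.03
tool_pos: [656.1, 250.0, 72.6]
tcp_rot: [-180.0, -0.1, -1.1]
ft_force: [-0.6, 0.2, 1.1]
finger_gap: 70.0
```

```bash
python3 -c "
from h import *
go(656.3,250.8,72,-1)"
```

```text
from [656.1 250.   72.6] [-1.7998e+02 -6.0000e-02 -1.1000e+00] az -0.1 tx 0.02 ty -0.08 tz 0.06 cm
```

>>> step_arm(
  newtons=60,
  plan=[
    {"grip": 5,"tx": 0,"ty": -0.08,"tz": 0,"ax": 0,"ay": 0,"az": 0},
    {"grip": 4.6,"tx": 0,"ty": 0,"tz": 0,"ax": 0,"ay": 0,"az": 0},
    {"grip": 3.6,"tx": 0,"ty": 0,"tz": 0,"ax": 0,"ay": 0,"az": 0},
    {"grip": 3.6,"tx": 0,"ty": 0,"tz": 0,"ax": 0,"ay": 0,"az": 0},
    {"grip": 3.6,"tx": 0,"ty": 0,"tz": 0,"ax": 0,"ay": 0,"az": 0},
    {"grip": 3.6,"tx": 0,"ty": 0,"tz": 0,"ax": 0,"ay": 0,"az": 0},
    {"grip": 3.6,"tx": 0,"ty": 0,"tz": 0,"ax": 0,"ay": 0,"az": 0},
  ],
)

```text
time: 41.62
tool_pos: [656.2, 251.0, 73.0]
tcp_rot: [-180.0, -0.1, -1.1]
ft_force: [-1.0, 0.5, 5.7]
finger_gap: 40.6
```

>>> step_arm(
  plan=[
    {"grip": 3.6,"tx": 0,"ty": 0,"tz": -0.5,"ax": 0,"ay": 0,"az": 0},
    {"grip": 3.6,"tx": 0,"ty": 0,"tz": -1.5,"ax": 0,"ay": 0,"az": 0},
    {"grip": 3.6,"tx": 0,"ty": 0,"tz": -2,"ax": 0,"ay": 0,"az": 0},
    {"grip": 3.6,"tx": 0,"ty": 0,"tz": -2,"ax": 0,"ay": 0,"az": 0},
    {"grip": 3.6,"tx": 0,"ty": 0,"tz": -2,"ax": 0,"ay": 0,"az": 0},
    {"grip": 3.6,"tx": 0,"ty": 0,"tz": -2,"ax": 0,"ay": 0,"az": 0},
    {"grip": 3.6,"tx": 0,"ty": 0,"tz": -1,"ax": 0,"ay": 0,"az": 0},
    {"grip": 3.6,"tx": 0,"ty": 0,"tz": 0,"ax": 0,"ay": 0,"az": 0},
  ],
)

```text
time: 42.28
tool_pos: [657.2, 251.1, 186.2]
tcp_rot: [-179.9, -0.3, -1.1]
ft_force: [0.5, -0.1, -2.3]
finger_gap: 40.1
```

```bash
python3 -c "
from h import *
snap('wrist','w27')
go(526.9,372.6,142,-1.1)"
```

```text
from [656.4 250.9 183.7] [-1.7995e+02 -1.6000e-01 -1.1000e+00] az -0.0 tx -13.18 ty -11.92 tz 4.17 cm
```

View pics/w27.png

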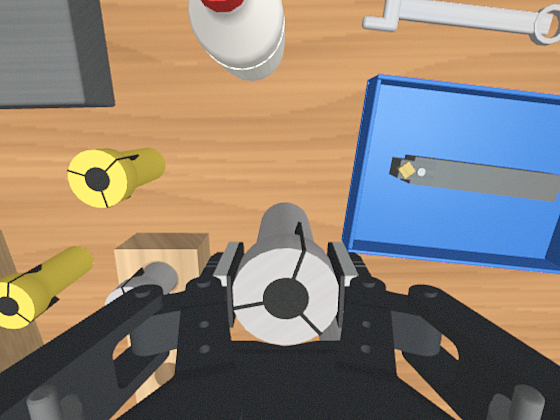

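>>> step_arm(
  plan=[
    {"grip": 3.6,"tx": -1.5,"ty": -1.3,"tz": 0,"ax": 0,"ay": 0,"az": 0},
    {"grip": 3.6,"tx": -2.5,"ty": -2.3,"tz": 0,"ax": 0,"ay": 0,"az": 0},
    {"grip": 3.6,"tx": -2.7,"ty": -2.4,"tz": 0,"ax": 0,"ay": 0,"az": 0},
    {"grip": 3.6,"tx": -2.7,"ty": -2.4,"tz": 0,"ax": 0,"ay": 0,"az": 0},
    {"grip": 3.6,"tx": -2.3,"ty": -2.2,"tz": 0,"ax": 0,"ay": 0,"az": 0},
    {"grip": 3.6,"tx": -1.5,"ty": -1.3,"tz": 1,"ax": 0,"ay": 0,"az": 0},
    {"grip": 3.6,"tx": 0,"ty": 0,"tz": 2,"ax": 0,"ay": 0,"az": 0},
    {"grip": 3.6,"tx": 0,"ty": 0,"tz": 1,"ax": 0,"ay": 0,"az": 0},
  ],
)

```text
time: 43.0
tool_pos: [523.0, 372.4, 137.9]
tcp_rot: [179.9, 0.2, -1.0]
ft_force: [-0.3, -1.3, -4.2]
finger_gap: 40.4
```

>>> step_arm(
  plan=[
    {"grip": 3.6,"tx": 0,"ty": 0,"tz": 0.5,"ax": 0,"ay": 0,"az": 0},
    {"grip": 3.6,"tx": 0,"ty": 0,"tz": 0,"ax": 0,"ay": 0,"az": 0},
    {"grip": 3.6,"tx": 0,"ty": 0,"tz": 0,"ax": 0,"ay": 0,"az": 0},
    {"grip": 3.6,"tx": 0,"ty": 0,"tz": 0,"ax": 0,"ay": 0,"az": 0},
    {"grip": 3.6,"tx": 0,"ty": 0,"tz": 0,"ax": 0,"ay": 0,"az": 0},
  ],
)

```text
time: 43.42
tool_pos: [527.0, 372.0, 138.0]
tcp_rot: [-179.9, -0.1, -1.2]
ft_force: [1.3, 0.0, -3.4]
finger_gap: 40.0
```

```bash
python3 -c "
from h import *
go(526.9,372.6,122,-1.1)
snap('wrist','w28')"
```

```text
from [527. 372. 138.] [-1.7995e+02 -9.0000e-02 -1.1600e+00] az -0.06 tx -0.01 ty -0.06 tz 1.60 cm
```

View pics/w28.png

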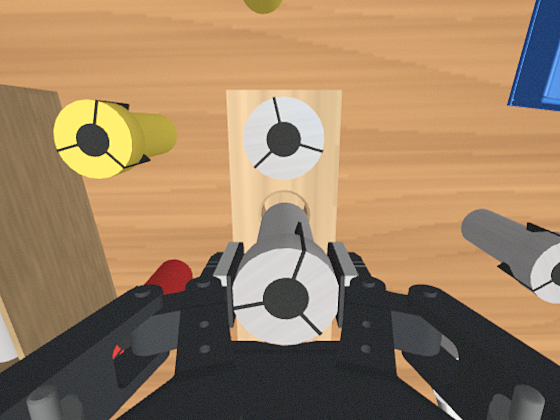

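>>> step_arm(
  plan=[
    {"grip": 3.6,"tx": 0,"ty": 0,"tz": 0.6,"ax": 0,"ay": 0,"az": 0},
    {"grip": 3.6,"tx": 0,"ty": 0,"tz": 0.6,"ax": 0,"ay": 0,"az": 0},
    {"grip": 3.6,"tx": 0,"ty": 0,"tz": 0.5,"ax": 0,"ay": 0,"az": 0},
    {"grip": 3.6,"tx": 0,"ty": 0,"tz": 0.4,"ax": 0,"ay": 0,"az": 0},
    {"grip": 3.6,"tx": 0,"ty": 0,"tz": 0.4,"ax": 0,"ay": 0,"az": 0},
    {"grip": 3.6,"tx": 0,"ty": 0,"tz": 0.3,"ax": 0,"ay": 0,"az": 0},
    {"grip": 3.6,"tx": 0,"ty": 0,"tz": 0,"ax": 0,"ay": 0,"az": 0},
    {"grip": 3.6,"tx": 0,"ty": 0,"tz": 0,"ax": 0,"ay": 0,"az": 0},
  ],
)

```text
time: 44.13
tool_pos: [525.8, 372.1, 108.5]
tcp_rot: [180.0, 0.0, -1.1]
ft_force: [0.2, 0.3, -3.5]
finger_gap: 40.7
```

>>> step_arm(
  plan=[
    {"grip": 3.6,"tx": 0.05,"ty": 0,"tz": 0.5,"ax": 0,"ay": 0,"az": 0},
    {"grip": 3.6,"tx": 0,"ty": 0,"tz": 0.6,"ax": 0,"ay": 0,"az": 0},
    {"grip": 3.6,"tx": 0,"ty": 0,"tz": 0.6,"ax": 0,"ay": 0,"az": 0},
    {"grip": 3.6,"tx": 0,"ty": 0,"tz": 0.5,"ax": 0,"ay": 0,"az": 0},
    {"grip": 3.6,"tx": 0,"ty": 0,"tz": 0.3,"ax": 0,"ay": 0,"az": 0},
    {"grip": 3.6,"tx": 0,"ty": 0,"tz": 0.1,"ax": 0,"ay": 0,"az": 0},
    {"grip": 3.6,"tx": 0,"ty": 0,"tz": 0,"ax": 0,"ay": 0,"az": 0},
    {"grip": 3.6,"tx": 0,"ty": 0,"tz": 0,"ax": 0,"ay": 0,"az": 0},
  ],
)

```text
time: 44.8
tool_pos: [526.3, 372.1, 82.7]
tcp_rot: [180.0, 0.0, -1.1]
ft_force: [0.8, 0.8, -3.3]
finger_gap: 40.4
```

>>> step_arm(
  plan=[
    {"grip": 3.6,"tx": 0,"ty": 0,"tz": 0.15,"ax": 0,"ay": 0,"az": 0},
    {"grip": 3.6,"tx": 0,"ty": 0,"tz": 0,"ax": 0,"ay": 0,"az": 0},
    {"grip": 3.6,"tx": 0,"ty": 0,"tz": 0,"ax": 0,"ay": 0,"az": 0},
    {"grip": 4.6,"tx": 0,"ty": 0,"tz": 0,"ax": 0,"ay": 0,"az": 0},
    {"grip": 6,"tx": 0,"ty": 0,"tz": 0,"ax": 0,"ay": 0,"az": 0},
    {"grip": 6,"tx": 0,"ty": 0,"tz": 0,"ax": 0,"ay": 0,"az": 0},
    {"grip": 6,"tx": 0,"ty": 0,"tz": -1,"ax": 0,"ay": 0,"az": 0},
    {"grip": 6,"tx": 0,"ty": 0,"tz": -3,"ax": 0,"ay": 0,"az": 0},
  ],
)

```text
time: 45.47
tool_pos: [523.4, 370.3, 116.9]
tcp_rot: [179.7, 0.4, -1.1]
ft_force: [-0.2, -0.2, -0.6]
finger_gap: 60.0
```

>>> step_arm(
  plan=[
    {"grip": 7,"tx": 0,"ty": 0,"tz": -3,"ax": 0,"ay": 0,"az": 0},
    {"grip": 7,"tx": 0,"ty": 0,"tz": -3,"ax": 0,"ay": 0,"az": 0},
    {"grip": 7,"tx": 0,"ty": 0,"tz": 0,"ax": 0,"ay": 0,"az": 0},
    {"grip": 7,"tx": 0,"ty": 0,"tz": 0,"ax": 0,"ay": 0,"az": 0},
    {"grip": 7,"tx": 0,"ty": 0,"tz": 0,"ax": 0,"ay": 0,"az": 0},
  ],
)

```text
time: 45.88
tool_pos: [526.5, 372.2, 182.1]
tcp_rot: [-180.0, -0.0, -1.1]
ft_force: [-0.8, -0.6, -0.6]
finger_gap: 70.1
```

```bash
python3 -c "
from h import *
snap('wrist','w29');collet('w29',(527,371),98);collet('w29',(583,370),98)
go(501.6,203.6,120,-1.1)"
```

```text
collet (np.float64(1.714612820354561), 526.9179077148438, 372.712646484375, 21.10576057434082) px guess [287. 218.]
collet (np.float64(1.983336502875614), 583.9349975585938, 371.7491149902344, 20.974149703979492) px guess [287. 136.]
from [525.9 371.9 180.8] [ 1.7997e+02  6.0000e-02 -1.1000e+00] az -0.0 tx -2.11 ty 16.87 tz 6.08 cm
```

View pics/w29.png

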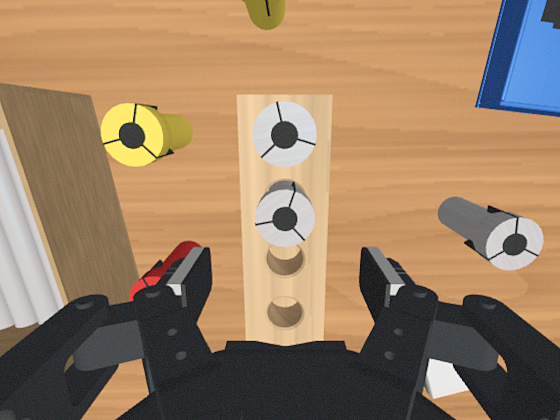

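>>> step_arm(
  plan=[
    {"grip": 7,"tx": -0.3,"ty": 2.5,"tz": 0,"ax": 0,"ay": 0,"az": 0},
    {"grip": 7,"tx": -0.5,"ty": 3.8,"tz": 0,"ax": 0,"ay": 0,"az": 0},
    {"grip": 7,"tx": -0.5,"ty": 3.8,"tz": 0,"ax": 0,"ay": 0,"az": 0},
    {"grip": 7,"tx": -0.5,"ty": 3.5,"tz": 1,"ax": 0,"ay": 0,"az": 0},
    {"grip": 7,"tx": -0.3,"ty": 2.2,"tz": 2,"ax": 0,"ay": 0,"az": 0},
    {"grip": 7,"tx": 0,"ty": 1,"tz": 2,"ax": 0,"ay": 0,"az": 0},
    {"grip": 7,"tx": 0,"ty": 0,"tz": 0.7,"ax": 0,"ay": 0,"az": 0},
    {"grip": 7,"tx": 0,"ty": 0,"tz": 0,"ax": 0,"ay": 0,"az": 0},
  ],
)

```text
time: 46.6
tool_pos: [499.8, 203.6, 120.9]
tcp_rot: [179.9, 0.4, -1.2]
ft_force: [-0.2, -0.6, 0.6]
finger_gap: 69.9
```

>>> step_arm(
  plan=[
    {"grip": 7,"tx": 0,"ty": 0,"tz": 0,"ax": 0,"ay": 0,"az": 0},
    {"grip": 7,"tx": 0,"ty": 0,"tz": 0,"ax": 0,"ay": 0,"az": 0},
    {"grip": 7,"tx": 0,"ty": 0,"tz": 0,"ax": 0,"ay": 0,"az": 0},
    {"grip": 7,"tx": 0,"ty": 0,"tz": 0,"ax": 0,"ay": 0,"az": 0},
  ],
)

```text
time: 46.93
tool_pos: [502.8, 205.6, 125.5]
tcp_rot: [-180.0, -0.1, -1.0]
ft_force: [-0.1, 0.2, -0.1]
finger_gap: 70.3
```

```bash
python3 -c "
from h import *
snap('wrist','w30');collet('w30',(501.6,203.6))
go(501.6,203.6,72,-1.1)"
```

```text
collet (np.float64(0.9006456318523182), 501.38421630859375, 202.7255859375, 20.95119285583496) px guess [289. 248.]
from [502.7 205.4 125.3] [-1.7997e+02 -8.0000e-02 -1.0400e+00] az 0.06 tx -0.11 ty 0.18 tz 5.33 cm
```

View pics/w30.png

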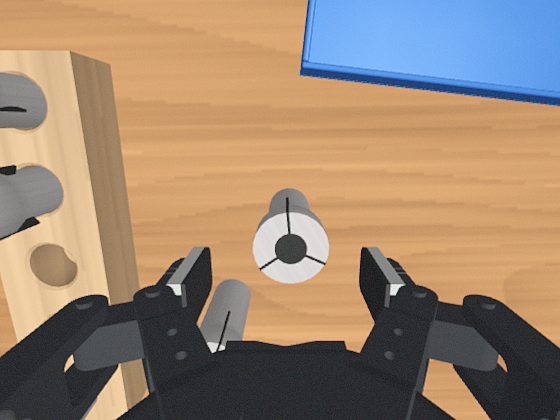

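>>> step_arm(
  plan=[
    {"grip": 7,"tx": -0.1,"ty": 0.22,"tz": 1,"ax": 0,"ay": 0,"az": 0},
    {"grip": 7,"tx": 0,"ty": 0,"tz": 1.5,"ax": 0,"ay": 0,"az": 0},
    {"grip": 7,"tx": 0,"ty": 0,"tz": 1.4,"ax": 0,"ay": 0,"az": 0},
    {"grip": 7,"tx": 0,"ty": 0,"tz": 0.8,"ax": 0,"ay": 0,"az": 0},
    {"grip": 7,"tx": 0,"ty": 0,"tz": 0.4,"ax": 0,"ay": 0,"az": 0},
    {"grip": 7,"tx": 0,"ty": 0,"tz": 0,"ax": 0,"ay": 0,"az": 0},
    {"grip": 7,"tx": 0,"ty": 0,"tz": 0,"ax": 0,"ay": 0,"az": 0},
    {"grip": 7,"tx": 0,"ty": 0,"tz": 0,"ax": 0,"ay": 0,"az": 0},
  ],
)

```text
time: 47.65
tool_pos: [501.7, 202.6, 74.2]
tcp_rot: [-180.0, -0.1, -1.1]
ft_force: [0.2, -0.5, 0.8]
finger_gap: 69.9
```

```bash
python3 -c "
from h import *
go(501.5,203,72,-1.1)"
```

```text
from [501.7 202.6  74.2] [-1.7998e+02 -7.0000e-02 -1.1000e+00] az 0.0 tx -0.03 ty -0.04 tz 0.22 cm
```

>>> step_arm(
  newtons=60,
  plan=[
    {"grip": 5,"tx": 0,"ty": -0.04,"tz": 0.15,"ax": 0,"ay": 0,"az": 0},
    {"grip": 4.6,"tx": 0,"ty": 0,"tz": 0,"ax": 0,"ay": 0,"az": 0},
    {"grip": 3.6,"tx": 0,"ty": 0,"tz": 0,"ax": 0,"ay": 0,"az": 0},
    {"grip": 3.6,"tx": 0,"ty": 0,"tz": 0,"ax": 0,"ay": 0,"az": 0},
    {"grip": 3.6,"tx": 0,"ty": 0,"tz": 0,"ax": 0,"ay": 0,"az": 0},
    {"grip": 3.6,"tx": 0,"ty": 0,"tz": 0,"ax": 0,"ay": 0,"az": 0},
    {"grip": 3.6,"tx": 0,"ty": 0,"tz": 0,"ax": 0,"ay": 0,"az": 0},
  ],
)

```text
time: 48.23
tool_pos: [501.7, 202.9, 72.6]
tcp_rot: [-180.0, -0.1, -1.1]
ft_force: [-0.8, -1.2, 6.3]
finger_gap: 40.4
```

>>> step_arm(
  plan=[
    {"grip": 3.6,"tx": 0,"ty": 0,"tz": -0.5,"ax": 0,"ay": 0,"az": 0},
    {"grip": 3.6,"tx": 0,"ty": 0,"tz": -1.5,"ax": 0,"ay": 0,"az": 0},
    {"grip": 3.6,"tx": 0,"ty": 0,"tz": -2,"ax": 0,"ay": 0,"az": 0},
    {"grip": 3.6,"tx": 0,"ty": 0,"tz": -2,"ax": 0,"ay": 0,"az": 0},
    {"grip": 3.6,"tx": 0,"ty": 0,"tz": -2,"ax": 0,"ay": 0,"az": 0},
    {"grip": 3.6,"tx": 0,"ty": 0,"tz": -2,"ax": 0,"ay": 0,"az": 0},
    {"grip": 3.6,"tx": 0,"ty": 0,"tz": -1,"ax": 0,"ay": 0,"az": 0},
    {"grip": 3.6,"tx": 0,"ty": 0,"tz": 0,"ax": 0,"ay": 0,"az": 0},
  ],
)

```text
time: 48.9
tool_pos: [502.5, 203.3, 184.6]
tcp_rot: [-179.9, -0.2, -1.1]
ft_force: [0.7, 0.4, -2.1]
finger_gap: 40.9
```

```bash
python3 -c "
from h import *
snap('wrist','w31')
go(470.8,373.4,142,-1.1)"
```

```text
from [501.7 203.  182.6] [-1.7996e+02 -1.1000e-01 -1.1000e+00] az 0.0 tx -3.42 ty -16.98 tz 4.06 cm
```

View pics/w31.png

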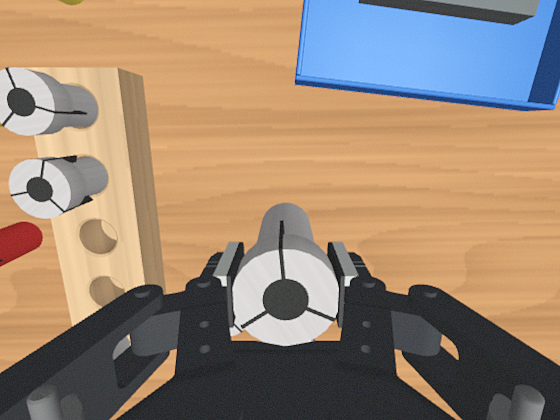

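>>> step_arm(
  plan=[
    {"grip": 3.6,"tx": -0.3,"ty": -1.5,"tz": 0,"ax": 0,"ay": 0,"az": 0},
    {"grip": 3.6,"tx": -0.6,"ty": -3,"tz": 0,"ax": 0,"ay": 0,"az": 0},
    {"grip": 3.6,"tx": -0.7,"ty": -3.4,"tz": 0,"ax": 0,"ay": 0,"az": 0},
    {"grip": 3.6,"tx": -0.7,"ty": -3.4,"tz": 0,"ax": 0,"ay": 0,"az": 0},
    {"grip": 3.6,"tx": -0.6,"ty": -3,"tz": 0,"ax": 0,"ay": 0,"az": 0},
    {"grip": 3.6,"tx": -0.4,"ty": -1.8,"tz": 1,"ax": 0,"ay": 0,"az": 0},
    {"grip": 3.6,"tx": -0.1,"ty": -0.8,"tz": 2,"ax": 0,"ay": 0,"az": 0},
    {"grip": 3.6,"tx": 0,"ty": 0,"tz": 1,"ax": 0,"ay": 0,"az": 0},
  ],
)

```text
time: 49.62
tool_pos: [467.9, 373.4, 137.5]
tcp_rot: [179.9, 0.2, -1.0]
ft_force: [-1.0, -1.2, -3.0]
finger_gap: 40.1
```

>>> step_arm(
  plan=[
    {"grip": 3.6,"tx": 0,"ty": 0,"tz": 0,"ax": 0,"ay": 0,"az": 0},
    {"grip": 3.6,"tx": 0,"ty": 0,"tz": 0,"ax": 0,"ay": 0,"az": 0},
    {"grip": 3.6,"tx": 0,"ty": 0,"tz": 0,"ax": 0,"ay": 0,"az": 0},
    {"grip": 3.6,"tx": 0,"ty": 0,"tz": 0,"ax": 0,"ay": 0,"az": 0},
    {"grip": 3.6,"tx": 0,"ty": 0,"tz": 0,"ax": 0,"ay": 0,"az": 0},
  ],
)

```text
time: 50.03
tool_pos: [471.3, 372.2, 143.1]
tcp_rot: [-179.9, -0.1, -1.2]
ft_force: [0.1, -0.6, -1.7]
finger_gap: 40.1
```

```bash
python3 -c "
from h import *
go(470.8,373.2,122,-1.1)
snap('wrist','w32')"
```

```text
from [471.3 372.2 143.1] [-1.7994e+02 -9.0000e-02 -1.1600e+00] az -0.06 tx -0.05 ty -0.10 tz 2.11 cm
```

View pics/w32.png

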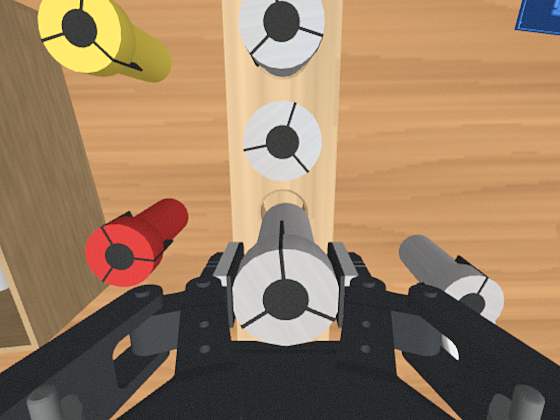

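>>> step_arm(
  plan=[
    {"grip": 3.6,"tx": 0,"ty": -0.1,"tz": 0.7,"ax": 0,"ay": 0,"az": 0},
    {"grip": 3.6,"tx": 0,"ty": 0,"tz": 0.8,"ax": 0,"ay": 0,"az": 0},
    {"grip": 3.6,"tx": 0,"ty": 0,"tz": 0.6,"ax": 0,"ay": 0,"az": 0},
    {"grip": 3.6,"tx": 0,"ty": 0,"tz": 0.5,"ax": 0,"ay": 0,"az": 0},
    {"grip": 3.6,"tx": 0,"ty": 0,"tz": 0.3,"ax": 0,"ay": 0,"az": 0},
    {"grip": 3.6,"tx": 0,"ty": 0,"tz": 0.2,"ax": 0,"ay": 0,"az": 0},
    {"grip": 3.6,"tx": 0,"ty": 0,"tz": 0,"ax": 0,"ay": 0,"az": 0},
    {"grip": 3.6,"tx": 0,"ty": 0,"tz": 0,"ax": 0,"ay": 0,"az": 0},
  ],
)

```text
time: 50.75
tool_pos: [470.3, 373.5, 110.7]
tcp_rot: [180.0, 0.0, -1.1]
ft_force: [0.9, 1.4, -3.0]
finger_gap: 40.4
```

>>> step_arm(
  plan=[
    {"grip": 3.6,"tx": 0,"ty": 0,"tz": 0.5,"ax": 0,"ay": 0,"az": 0},
    {"grip": 3.6,"tx": 0,"ty": 0,"tz": 0.6,"ax": 0,"ay": 0,"az": 0},
    {"grip": 3.6,"tx": 0,"ty": 0,"tz": 0.6,"ax": 0,"ay": 0,"az": 0},
    {"grip": 3.6,"tx": 0,"ty": 0,"tz": 0.6,"ax": 0,"ay": 0,"az": 0},
    {"grip": 3.6,"tx": 0,"ty": 0,"tz": 0.3,"ax": 0,"ay": 0,"az": 0},
    {"grip": 3.6,"tx": 0,"ty": 0,"tz": 0.1,"ax": 0,"ay": 0,"az": 0},
    {"grip": 3.6,"tx": 0,"ty": 0,"tz": 0,"ax": 0,"ay": 0,"az": 0},
    {"grip": 3.6,"tx": 0,"ty": 0,"tz": 0,"ax": 0,"ay": 0,"az": 0},
  ],
)

```text
time: 51.42
tool_pos: [470.2, 373.5, 83.6]
tcp_rot: [180.0, 0.0, -1.1]
ft_force: [0.8, 1.7, -4.4]
finger_gap: 40.4
```

>>> step_arm(
  plan=[
    {"grip": 3.6,"tx": 0,"ty": 0,"tz": 0.25,"ax": 0,"ay": 0,"az": 0},
    {"grip": 3.6,"tx": 0,"ty": 0,"tz": 0,"ax": 0,"ay": 0,"az": 0},
    {"grip": 3.6,"tx": 0,"ty": 0,"tz": 0,"ax": 0,"ay": 0,"az": 0},
    {"grip": 4.6,"tx": 0,"ty": 0,"tz": 0,"ax": 0,"ay": 0,"az": 0},
    {"grip": 6,"tx": 0,"ty": 0,"tz": 0,"ax": 0,"ay": 0,"az": 0},
    {"grip": 6,"tx": 0,"ty": 0,"tz": 0,"ax": 0,"ay": 0,"az": 0},
    {"grip": 6,"tx": 0,"ty": 0,"tz": -1,"ax": 0,"ay": 0,"az": 0},
    {"grip": 6,"tx": 0,"ty": 0,"tz": -3,"ax": 0,"ay": 0,"az": 0},
  ],
)

```text
time: 52.08
tool_pos: [467.4, 371.3, 117.1]
tcp_rot: [179.7, 0.4, -1.1]
ft_force: [0.2, 0.8, -0.2]
finger_gap: 60.2
```

>>> step_arm(
  plan=[
    {"grip": 7,"tx": 0,"ty": 0,"tz": -3,"ax": 0,"ay": 0,"az": 0},
    {"grip": 7,"tx": 0,"ty": 0,"tz": -3,"ax": 0,"ay": 0,"az": 0},
    {"grip": 7,"tx": 0,"ty": 0,"tz": 0,"ax": 0,"ay": 0,"az": 0},
    {"grip": 7,"tx": 0,"ty": 0,"tz": 0,"ax": 0,"ay": 0,"az": 0},
    {"grip": 7,"tx": 0,"ty": 0,"tz": 0,"ax": 0,"ay": 0,"az": 0},
  ],
)

```text
time: 52.5
tool_pos: [470.4, 373.4, 181.8]
tcp_rot: [-180.0, -0.0, -1.1]
ft_force: [-0.4, -0.2, 0.2]
finger_gap: 69.9
```

```bash
python3 -c "
from h import *
snap('wrist','w33');collet('w33',(527,371),98);collet('w33',(471,373),98)
go(421,254.4,120,-1.1)"
```

```text
collet (np.float64(1.6350229372995195), 526.5610961914062, 372.57501220703125, 20.895408630371094) px guess [287. 136.]
collet (np.float64(1.785693993846944), 472.7131652832031, 372.4962463378906, 22.918916702270508) px guess [286. 218.]
from [469.8 373.  180.6] [ 1.7995e+02  7.0000e-02 -1.1000e+00] az -0.0 tx -4.65 ty 11.95 tz 6.06 cm
```

View pics/w33.png

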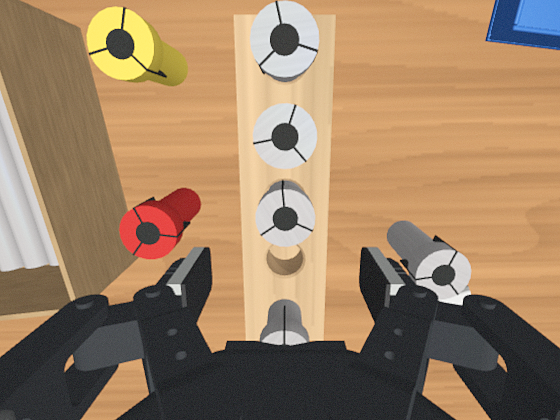

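>>> step_arm(
  plan=[
    {"grip": 7,"tx": -0.8,"ty": 2,"tz": 0,"ax": 0,"ay": 0,"az": 0},
    {"grip": 7,"tx": -1.3,"ty": 3.3,"tz": 0,"ax": 0,"ay": 0,"az": 0},
    {"grip": 7,"tx": -1.2,"ty": 3.1,"tz": 0,"ax": 0,"ay": 0,"az": 0},
    {"grip": 7,"tx": -0.9,"ty": 2.2,"tz": 1,"ax": 0,"ay": 0,"az": 0},
    {"grip": 7,"tx": -0.4,"ty": 1.3,"tz": 2,"ax": 0,"ay": 0,"az": 0},
    {"grip": 7,"tx": 0,"ty": 0,"tz": 2,"ax": 0,"ay": 0,"az": 0},
    {"grip": 7,"tx": 0,"ty": 0,"tz": 0.7,"ax": 0,"ay": 0,"az": 0},
    {"grip": 7,"tx": 0,"ty": 0,"tz": 0,"ax": 0,"ay": 0,"az": 0},
  ],
)

```text
time: 53.22
tool_pos: [419.8, 254.2, 121.1]
tcp_rot: [179.8, 0.3, -1.1]
ft_force: [-0.4, 0.2, 0.1]
finger_gap: 70.0
```

>>> step_arm(
  plan=[
    {"grip": 7,"tx": 0,"ty": 0,"tz": 0,"ax": 0,"ay": 0,"az": 0},
    {"grip": 7,"tx": 0,"ty": 0,"tz": 0,"ax": 0,"ay": 0,"az": 0},
    {"grip": 7,"tx": 0,"ty": 0,"tz": 0,"ax": 0,"ay": 0,"az": 0},
    {"grip": 7,"tx": 0,"ty": 0,"tz": 0,"ax": 0,"ay": 0,"az": 0},
  ],
)

```text
time: 53.55
tool_pos: [422.8, 255.9, 125.4]
tcp_rot: [-180.0, -0.1, -1.1]
ft_force: [-0.2, 1.4, 0.2]
finger_gap: 70.3
```

```bash
python3 -c "
from h import *
snap('wrist','w34');collet('w34',(421,254.4))
go(421,254.4,72,-1.1)"
```

```text
collet (np.float64(0.3864976333753221), 421.11822509765625, 254.0320281982422, 20.996667861938477) px guess [288. 249.]
from [422.7 255.8 125.3] [-1.7996e+02 -7.0000e-02 -1.0700e+00] az 0.03 tx -0.16 ty 0.15 tz 5.33 cm
```

View pics/w34.png

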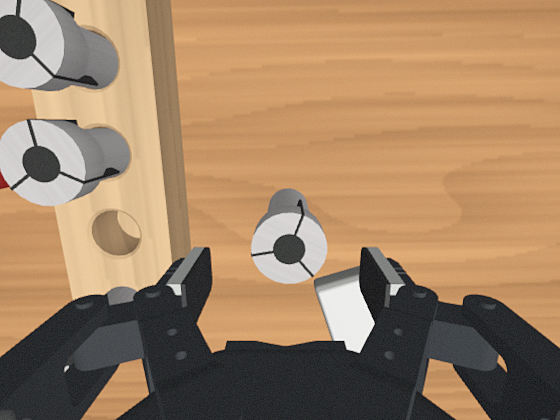

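>>> step_arm(
  plan=[
    {"grip": 7,"tx": -0.12,"ty": 0.17,"tz": 1,"ax": 0,"ay": 0,"az": 0},
    {"grip": 7,"tx": 0,"ty": 0,"tz": 1.5,"ax": 0,"ay": 0,"az": 0},
    {"grip": 7,"tx": 0,"ty": 0,"tz": 1.4,"ax": 0,"ay": 0,"az": 0},
    {"grip": 7,"tx": 0,"ty": 0,"tz": 0.9,"ax": 0,"ay": 0,"az": 0},
    {"grip": 7,"tx": 0,"ty": 0,"tz": 0.4,"ax": 0,"ay": 0,"az": 0},
    {"grip": 7,"tx": 0,"ty": 0,"tz": 0,"ax": 0,"ay": 0,"az": 0},
    {"grip": 7,"tx": 0,"ty": 0,"tz": 0,"ax": 0,"ay": 0,"az": 0},
    {"grip": 7,"tx": 0,"ty": 0,"tz": 0,"ax": 0,"ay": 0,"az": 0},
  ],
)

```text
time: 54.27
tool_pos: [421.5, 253.9, 73.1]
tcp_rot: [-180.0, -0.1, -1.1]
ft_force: [-0.2, -0.8, -0.4]
finger_gap: 70.3
```

```bash
python3 -c "
from h import *
go(421,254.2,72,-1.1)"
```

```text
from [421.5 253.9  73.1] [-1.7997e+02 -7.0000e-02 -1.1000e+00] az -0.0 tx -0.05 ty -0.03 tz 0.11 cm
```

>>> step_arm(
  newtons=60,
  plan=[
    {"grip": 5,"tx": 0,"ty": -0.03,"tz": 0.05,"ax": 0,"ay": 0,"az": 0},
    {"grip": 4.6,"tx": 0,"ty": 0,"tz": 0,"ax": 0,"ay": 0,"az": 0},
    {"grip": 3.6,"tx": 0,"ty": 0,"tz": 0,"ax": 0,"ay": 0,"az": 0},
    {"grip": 3.6,"tx": 0,"ty": 0,"tz": 0,"ax": 0,"ay": 0,"az": 0},
    {"grip": 3.6,"tx": 0,"ty": 0,"tz": 0,"ax": 0,"ay": 0,"az": 0},
    {"grip": 3.6,"tx": 0,"ty": 0,"tz": 0,"ax": 0,"ay": 0,"az": 0},
    {"grip": 3.6,"tx": 0,"ty": 0,"tz": 0,"ax": 0,"ay": 0,"az": 0},
  ],
)

```text
time: 54.85
tool_pos: [421.4, 254.2, 72.7]
tcp_rot: [-180.0, -0.1, -1.1]
ft_force: [-0.6, -1.1, 5.5]
finger_gap: 40.5
```

>>> step_arm(
  plan=[
    {"grip": 3.6,"tx": 0,"ty": 0,"tz": -0.5,"ax": 0,"ay": 0,"az": 0},
    {"grip": 3.6,"tx": 0,"ty": 0,"tz": -1.5,"ax": 0,"ay": 0,"az": 0},
    {"grip": 3.6,"tx": 0,"ty": 0,"tz": -2,"ax": 0,"ay": 0,"az": 0},
    {"grip": 3.6,"tx": 0,"ty": 0,"tz": -2,"ax": 0,"ay": 0,"az": 0},
    {"grip": 3.6,"tx": 0,"ty": 0,"tz": -2,"ax": 0,"ay": 0,"az": 0},
    {"grip": 3.6,"tx": 0,"ty": 0,"tz": -2,"ax": 0,"ay": 0,"az": 0},
    {"grip": 3.6,"tx": 0,"ty": 0,"tz": -1,"ax": 0,"ay": 0,"az": 0},
    {"grip": 3.6,"tx": 0,"ty": 0,"tz": 0,"ax": 0,"ay": 0,"az": 0},
  ],
)

```text
time: 55.52
tool_pos: [422.1, 254.6, 184.4]
tcp_rot: [-179.9, -0.2, -1.1]
ft_force: [0.5, 1.5, -1.7]
finger_gap: 40.5
```

```bash
python3 -c "
from h import *
go(414.6,374.4,142,-1.1)"
```

```text
from [422.1 254.6 184.4] [-179.89   -0.22   -1.1 ] az -0.0 tx -0.98 ty -11.96 tz 4.24 cm
```

>>> step_arm(
  plan=[
    {"grip": 3.6,"tx": 0,"ty": -1.5,"tz": 0,"ax": 0,"ay": 0,"az": 0},
    {"grip": 3.6,"tx": -0.3,"ty": -2.5,"tz": 0,"ax": 0,"ay": 0,"az": 0},
    {"grip": 3.6,"tx": -0.3,"ty": -2.7,"tz": 0,"ax": 0,"ay": 0,"az": 0},
    {"grip": 3.6,"tx": -0.3,"ty": -2.5,"tz": 0,"ax": 0,"ay": 0,"az": 0},
    {"grip": 3.6,"tx": 0,"ty": -1.8,"tz": 1,"ax": 0,"ay": 0,"az": 0},
    {"grip": 3.6,"tx": 0,"ty": -1,"tz": 2,"ax": 0,"ay": 0,"az": 0},
    {"grip": 3.6,"tx": 0,"ty": 0,"tz": 1,"ax": 0,"ay": 0,"az": 0},
    {"grip": 3.6,"tx": 0,"ty": 0,"tz": 0,"ax": 0,"ay": 0,"az": 0},
  ],
)

```text
time: 56.18
tool_pos: [411.5, 372.3, 136.8]
tcp_rot: [179.7, 0.4, -1.0]
ft_force: [-0.5, -0.6, -3.8]
finger_gap: 40.6
```

>>> step_arm(
  plan=[
    {"grip": 3.6,"tx": 0,"ty": 0,"tz": 0,"ax": 0,"ay": 0,"az": 0},
    {"grip": 3.6,"tx": 0,"ty": 0,"tz": 0,"ax": 0,"ay": 0,"az": 0},
    {"grip": 3.6,"tx": 0,"ty": 0,"tz": 0,"ax": 0,"ay": 0,"az": 0},
    {"grip": 3.6,"tx": 0,"ty": 0,"tz": 0,"ax": 0,"ay": 0,"az": 0},
  ],
)

```text
time: 56.52
tool_pos: [414.9, 374.0, 143.1]
tcp_rot: [-179.9, -0.1, -1.1]
ft_force: [-0.7, -0.3, -2.9]
finger_gap: 40.6
```

```bash
python3 -c "
from h import *
go(414.6,374.4,122,-1.1)
snap('wrist','w35')"
```

```text
from [414.9 374.  143.1] [-1.7993e+02 -9.0000e-02 -1.1500e+00] az -0.05 tx -0.04 ty -0.04 tz 2.11 cm
```

View pics/w35.png

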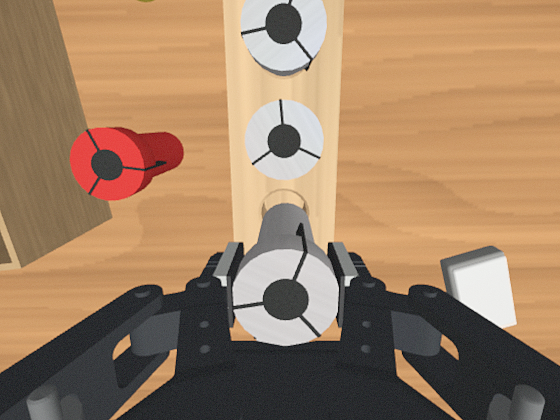

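Aligned like the earlier ones (bore at 285, tail at 287). Descending.

>>> step_arm(
  plan=[
    {"grip": 3.6,"tx": 0,"ty": -0.04,"tz": 0.7,"ax": 0,"ay": 0,"az": 0},
    {"grip": 3.6,"tx": 0,"ty": 0,"tz": 0.8,"ax": 0,"ay": 0,"az": 0},
    {"grip": 3.6,"tx": 0,"ty": 0,"tz": 0.6,"ax": 0,"ay": 0,"az": 0},
    {"grip": 3.6,"tx": 0,"ty": 0,"tz": 0.5,"ax": 0,"ay": 0,"az": 0},
    {"grip": 3.6,"tx": 0,"ty": 0,"tz": 0.3,"ax": 0,"ay": 0,"az": 0},
    {"grip": 3.6,"tx": 0,"ty": 0,"tz": 0.2,"ax": 0,"ay": 0,"az": 0},
    {"grip": 3.6,"tx": 0,"ty": 0,"tz": 0,"ax": 0,"ay": 0,"az": 0},
    {"grip": 3.6,"tx": 0,"ty": 0,"tz": 0,"ax": 0,"ay": 0,"az": 0},
  ],
)

```text
time: 57.23
tool_pos: [414.1, 374.5, 110.6]
tcp_rot: [180.0, 0.0, -1.1]
ft_force: [1.1, 0.9, -3.5]
finger_gap: 40.6
```

>>> step_arm(
  plan=[
    {"grip": 3.6,"tx": 0,"ty": 0,"tz": 0.5,"ax": 0,"ay": 0,"az": 0},
    {"grip": 3.6,"tx": 0,"ty": 0,"tz": 0.6,"ax": 0,"ay": 0,"az": 0},
    {"grip": 3.6,"tx": 0,"ty": 0,"tz": 0.6,"ax": 0,"ay": 0,"az": 0},
    {"grip": 3.6,"tx": 0,"ty": 0,"tz": 0.6,"ax": 0,"ay": 0,"az": 0},
    {"grip": 3.6,"tx": 0,"ty": 0,"tz": 0.3,"ax": 0,"ay": 0,"az": 0},
    {"grip": 3.6,"tx": 0,"ty": 0,"tz": 0,"ax": 0,"ay": 0,"az": 0},
    {"grip": 3.6,"tx": 0,"ty": 0,"tz": 0,"ax": 0,"ay": 0,"az": 0},
  ],
)

```text
time: 57.82
tool_pos: [414.1, 374.6, 84.4]
tcp_rot: [180.0, 0.0, -1.1]
ft_force: [3.2, 2.7, -5.1]
finger_gap: 40.7
```

>>> step_arm(
  plan=[
    {"grip": 3.6,"tx": 0,"ty": 0,"tz": 0.3,"ax": 0,"ay": 0,"az": 0},
    {"grip": 3.6,"tx": 0,"ty": 0,"tz": 0,"ax": 0,"ay": 0,"az": 0},
    {"grip": 3.6,"tx": 0,"ty": 0,"tz": 0,"ax": 0,"ay": 0,"az": 0},
    {"grip": 4.6,"tx": 0,"ty": 0,"tz": 0,"ax": 0,"ay": 0,"az": 0},
    {"grip": 6,"tx": 0,"ty": 0,"tz": 0,"ax": 0,"ay": 0,"az": 0},
    {"grip": 6,"tx": 0,"ty": 0,"tz": 0,"ax": 0,"ay": 0,"az": 0},
    {"grip": 6,"tx": 0,"ty": 0,"tz": -1,"ax": 0,"ay": 0,"az": 0},
    {"grip": 6,"tx": 0,"ty": 0,"tz": -3,"ax": 0,"ay": 0,"az": 0},
  ],
)

```text
time: 58.48
tool_pos: [411.3, 372.2, 117.9]
tcp_rot: [179.7, 0.4, -1.1]
ft_force: [0.3, -0.6, -0.4]
finger_gap: 59.8
```

>>> step_arm(
  plan=[
    {"grip": 7,"tx": 0,"ty": 0,"tz": -3,"ax": 0,"ay": 0,"az": 0},
    {"grip": 7,"tx": 0,"ty": 0,"tz": -3,"ax": 0,"ay": 0,"az": 0},
    {"grip": 7,"tx": 0,"ty": 1,"tz": -3,"ax": 0,"ay": 0,"az": 0},
    {"grip": 7,"tx": 0,"ty": 3,"tz": -3,"ax": 0,"ay": 0,"az": 0},
    {"grip": 7,"tx": 0,"ty": 4,"tz": 0,"ax": 0,"ay": 0,"az": 0},
    {"grip": 7,"tx": 0,"ty": 4,"tz": 0,"ax": 0,"ay": 0,"az": 0},
    {"grip": 7,"tx": 0,"ty": 4,"tz": 0,"ax": 0,"ay": 0,"az": 0},
    {"grip": 7,"tx": 0,"ty": 4,"tz": 0,"ax": 0,"ay": 0,"az": 0},
  ],
)

```text
time: 59.15
tool_pos: [409.9, 173.6, 242.5]
tcp_rot: [-180.0, -0.1, -1.1]
ft_force: [0.8, -0.5, 0.5]
finger_gap: 69.7
```

>>> step_arm(
  plan=[
    {"grip": 7,"tx": 0,"ty": 4,"tz": 0,"ax": 0,"ay": 0,"az": 0},
    {"grip": 7,"tx": 0,"ty": 4,"tz": 0,"ax": 0,"ay": 0,"az": 0},
    {"grip": 7,"tx": 0,"ty": 4,"tz": 0,"ax": 0,"ay": 0,"az": 0},
    {"grip": 7,"tx": 0,"ty": 0,"tz": 0,"ax": 0,"ay": 0,"az": 0},
    {"grip": 7,"tx": 0,"ty": 0,"tz": 0,"ax": 0,"ay": 0,"az": 0},
  ],
)

```text
time: 59.57
tool_pos: [408.1, 52.9, 242.3]
tcp_rot: [180.0, -0.1, -1.4]
ft_force: [0.2, 0.4, 0.3]
finger_gap: 70.0
```

```bash
python3 -c "
from h import *
c,s=snap('scene','s36');snap('top','t36');cv2.imwrite('pics/s36z.png',cv2.resize(s[140:300,100:440],None,fx=2.35,fy=2.35,interpolation=cv2.INTER_CUBIC))"
```

```text
(no output)
```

View pics/s36z.png

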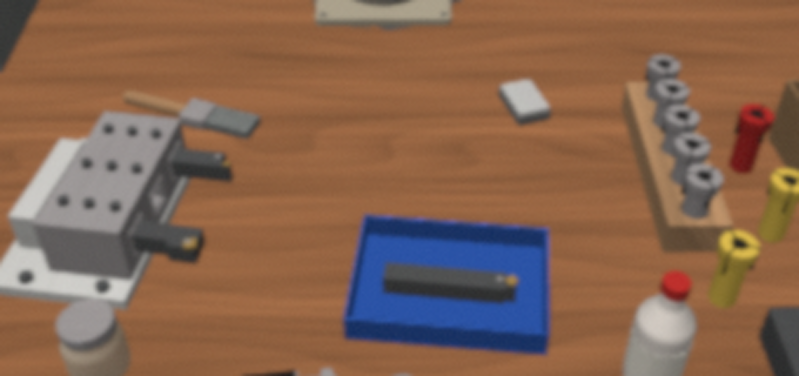

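View pics/t36.png

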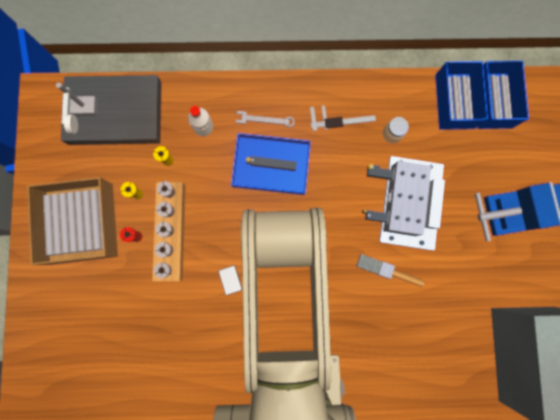

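```bash
python3 -c "
from h import *
a=cv2.imread('pics/t36.png');cv2.imwrite('pics/t36z.png',cv2.resize(a[145:260,340:460],None,fx=5,fy=5,interpolation=cv2.INTER_CUBIC))
c=cam('top')
B=lambda x,y,z:np.array([549.6,-315,0])+x*np.array([-.1736,-.9848,0])+y*np.array([.9848,-.1736,0])+np.array([0,0,z])
for y in(-64,64):print([((w2p(c,B(x,y,65))-[340,145])*5).round(0) for x in(-50,-120)])
"
```

```text
[array([235., 361.]), array([114., 342.])]
[array([262., 143.]), array([142., 125.])]
```

View pics/t36z.png

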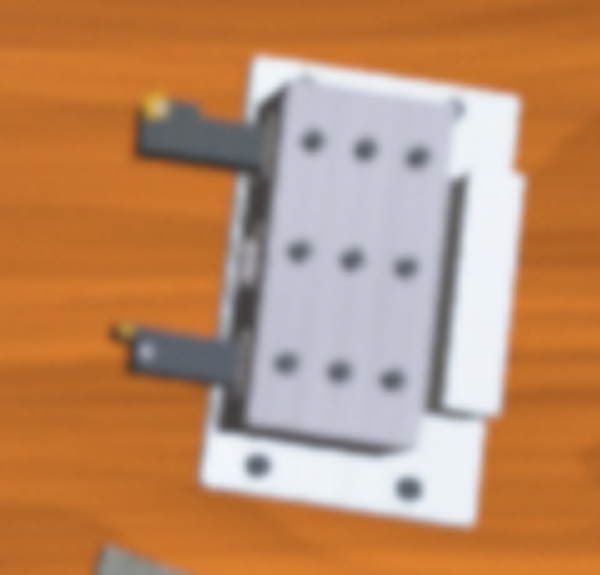

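```bash
python3 -c "
from bench import *
print(hand_in())"
```

```text
the job is handed in; nothing more can be done
None
```

The lathe changeover is done and handed in at about 59.7 s of the 210 s allowed; the hand-in reported no verdict.

- **Worn tool:** I drew it from the middle pocket first and laid it flat in the blue tray. The last pictures show it lying flat inside the walls.
- **Fresh tools:** Two were on the bench, tool_c and tool_a; tool_b was absent. tool_c is in pocket 0 and tool_a is in pocket 2, both tail first. Each was pushed until it met the end of the pocket with about 13–15 N. Their tips match the expected 70 mm stick-out in the top view, and the middle pocket is empty.
- **Collets:** All four are upright in bores 1 to 4. In the final scene view their tops are level with the rack's own collet. I checked this by eye only, without measuring heights. Two top-circle checks at the 98 mm seated height gave the right radius (21 mm). A third gave 22.9 mm, but I judged it fine from its size in the picture. The collet in bore 1 was not measured.
- **Everything else:** In the last top view the red and yellow collets, insert box, brush and jar look unmoved. I saw no knock to any tool.
- **Regrip:** My first grip on one collet closed on its flared head instead of the body, so I took hold again higher up. I used that head grip for all four.

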